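# Load the burn-in rack and power it up

### The job

Turn the dial of the test supply right back to zero, then stand every power module that lies on the bench on its short end in the slotted rack, one to a slot and right down on the slot floor. With all of them racked, set the dial to 6 on its scale of 0 to 10 (the mark with the wedge beside it), and last of all throw the output switch lever beside it fully over towards the dial. Do not knock over the brown bottle, the white jar or the purple capacitor.

Things in the scene. Friction and masses are not known exactly. Their poses are not given: they have to be found in the camera images.
- module0: power module: flat aluminium channel with a green circuit board in it, 110 (x) x 60 (y) x 18 (z) mm, 0.15 to 0.3 kg, flat sides fit to be gripped. Origin at the block's centre, x along its length, y across its width, z through it. Starts flat on the bench, components up (origin 9 mm up). Either short end may go down and the faces may point either way in the rack. May be absent.
- module1: power module: flat aluminium channel with a green circuit board in it, 110 (x) x 60 (y) x 18 (z) mm, 0.15 to 0.3 kg, flat sides fit to be gripped. Origin at the block's centre, x along its length, y across its width, z through it. Starts flat on the bench, components up (origin 9 mm up). Either short end may go down and the faces may point either way in the rack. May be absent.
- module2: power module: flat aluminium channel with a green circuit board in it, 110 (x) x 60 (y) x 18 (z) mm, 0.15 to 0.3 kg, flat sides fit to be gripped. Origin at the block's centre, x along its length, y across its width, z through it. Starts flat on the bench, components up (origin 9 mm up). Either short end may go down and the faces may point either way in the rack. May be absent.
- module3: power module: flat aluminium channel with a green circuit board in it, 110 (x) x 60 (y) x 18 (z) mm, 0.15 to 0.3 kg, flat sides fit to be gripped. Origin at the block's centre, x along its length, y across its width, z through it. Starts flat on the bench, components up (origin 9 mm up). Either short end may go down and the faces may point either way in the rack. May be absent.
- rack: slotted rack, fixed to the bench: black base 190 (x) x 90 (y) mm, 5 slots between grey dividers. Origin at the centre of its underside, z up. Slots lie in a row along x, centres at x = -72, -36, 0, 36, 72 mm, y = 0. A module stands in a slot with its thickness along the rack's x, its width along y, its length upright, its centre then 63 mm above the bench
- rack_slot (a point): centre of the floor of the rack's middle slot, 8 mm above the bench, axes as the rack's. Each slot is 26 mm wide (x) and 70 mm long (y); dividers 10 mm thick, their tops 58 mm above the bench; 10 mm walls along the rack's two sides, closing the slots' ends in y, with tops 54 mm above the bench
- supply: test supply, fixed to the bench: grey box 240 (x) x 150 (y) mm, top 110 mm above the bench. Origin at the centre of its underside, z up, x away from the robot at yaw 0. On its top stand the dial, its axis at x = 45, y = 0 mm, and the switch lever, its cross axis at x = -78, y = 0 mm
- scale (a point): centre of the round white scale plate on the supply's top under the dial, axes as the supply's. 11 black ticks, 0 to 10, 0.4 rad apart, going clockwise seen from above; tick 0 lies towards the supply's -x; ticks 0, 5 and 10 are longer; tick 6 has a black wedge outside it
- dial_grip (a point): point on the dial's axis at the height to grip, 147 mm above the bench. The dial is a black disc of 60 mm diameter with a bar grip across it, 57 mm long, 14 mm thick, standing 124 to 154 mm above the bench; a white line on one half of the bar's top is the pointer
- dial (a joint): angle of the dial, rad: 0 with the pointer on tick 0 (towards the supply's -x, bar along the supply's x; hard stop), growing clockwise seen from above by 0.4 per tick; 2.4 is tick 6; 4.0 is tick 10 (hard stop). Stays where it is left, friction 0.05 N m
- switch_tip (a point): centre of the black 26 mm ball at the end of the switch lever: a 10 mm steel rod, 80 mm long, turning about a cross axis (the supply's y) 132 mm above the bench. Off: it leans to the supply's -x, ball centre 38 mm before the axis and 202 mm above the bench
- switch (a joint): angle of the switch lever, rad: 0 off (leaning to the supply's -x, away from the dial), 0.5 upright, 1.0 fully over towards the dial (+x; hard stop). Stays where it is left, friction 0.06 N m
- flask: brown bottle with black cap, 76 mm diameter, 170 mm high; bystander; origin at the centre of its base, z up its axis
- jar: white plastic jar, 60 mm diameter, 70 mm high; bystander; origin at the centre of its base, z up its axis
- caps: purple can capacitor standing on end, 36 mm diameter, 63 mm high; bystander; origin at the centre of its base, z up its axis
There are look-alikes about, which are no part of the job. What is shaped like the module1 but pink is not meant.

How it is judged:
By the outcome, as a careful person would: the job done as asked, in the order asked, and still so for the second after the job is handed in, with the robot touching nothing.
Of module0, module1, module2, module3 only 3 to 4 are there at a start; the rules pass over those that are not, and their reading is None.
At some moment in a run one of module0, module1, module2, module3 may be knocked a few centimetres aside while the robot is not near it.
It also fails if it takes over 210 s, if anything falls off the work surface, if the arm or the gripper's body presses on something with over 40 N, if the wrist force passes 120 N, or if a joint passes its speed limit or range.

### The arm

A 7-joint arm with a two-finger parallel gripper is mounted at the origin on the work surface. World frame = base frame: x ahead of the robot, y to its left, z up, the work surface at z = 0. Lengths are in m, angles in degrees, forces in N, time in s.
With the tool pointing down it reaches from about 0.425 to 0.875 m from the base axis. Payload 4.7 kg.
Tool frame: the origin (TCP) lies on the front face of the gripper's body, between the roots of the fingers; the fingertips stand 70 mm ahead of it and the grasp point (between the pads) lies 51 mm ahead of it; z points along the fingers, y is the direction in which the jaws open and shut (so a half turn about z gives the same grasp; the last joint's range is limited). The gripper opens to 87 mm and grips with 3 to 60 N. Pads are 19 mm wide; open, the fingers measure 117 mm over their backs; the gripper's body (75 mm by 190 mm) begins 51 mm behind the grasp point.
Start: joints at [68.761, 18.392, -4.016, 83.108, 1.295, 78.541, -3.26], TCP at [0.244, -0.602, 0.292] pointing down, gripper open.
Joint ranges: [-163.93, 163.93], [-17.29, 119.83], [-79.2, 71.16], [3.27, 140.29], [-89.18, 269.18], [5.43, 117.66], [-154.24, 154.24]. Speed limits (degrees/s): [147.25, 147.25, 180, 180, 180, 180, 180].

### API

Orientations are given as [roll, pitch, yaw] about the fixed x, y, z axes, in that order (R = Rz(yaw) Ry(pitch) Rx(roll)).
In Python, from cell import env gives the robot as it stands.
- The arm moves only by the tool drive_tool, never from a script. Its argument "commands" is a list of rows, each a list of 7 numbers: the shift along the tool's x, y, z in cm, then the turn, a rotation vector about the tool's x, y, z in degrees, then the opening, from 0 (shut) to 1 (fully open). In form: [[tx, ty, tz, rx, ry, rz, hand], ...]. A call has 1 to 20 rows; each row shifts and turns the commanded pose from where the row before left it, along the tool's axes as they then stand; what a row does not reach is not made up. A row lasts 1/12 s, in which the tool goes at most 41.7 mm and 7.16 degrees, less where a joint would pass 70% of its speed; a pose out of reach is approached as far as the arm can. A call is refused whole if a number of a shift passes 4.17 or a number of a turn 7.16, either way. A call with a gripper value outside its range is refused whole. The fingers move at their own pace and stop on an object; "force" is the grip in N (left out, the last holds). Time passes only in rows, so rows that do not move let the fingers close. It gives the time, the measured TCP pose, the force and the opening at its end, in the units of the state.
- env.get_obs(): the state, without advancing time (a new reading comes with each control period).
- env.read_camera(name): name is "scene" or "top" or "wrist"; returns a dict with "img" (400x640x3 uint8, blue, green, red), "mtx" (3x3 intrinsics, pixels), "pose" (4x4, takes a point from camera to world coordinates). Camera axes: x right, y down, z forward; pixel columns grow to the right and rows downward; lengths in m; the calibration is good to about 2 mm. The wrist camera is an equidistant fisheye: a pixel r from the principal point sees the ray r / f radians off the axis. A picture is of the moment at which its call begins. There is no depth.
- env.sign_off(): hands the job in, once; it reports no verdict.
The state is a dict: "time_s": time; "qpos": joint angles; "joint_velocities": joint speeds; "effort": joint torques, N m; "tool_pos": TCP position; "tool_rot": TCP orientation; "force": force on the tool from outside, world axes, zero at the start; "wrist_torque": the same for the moment, N m; "grip_width": finger opening in m.
Only numpy, scipy, OpenCV 4.12 (cv2) and the standard library are available. Lean on these libraries where they do the work, as an engineer would, in place of code of your own. Each camera call takes 0.05 s, during which the arm holds its last target.

## Working session

There is one attempt and no reset: what is moved stays moved. The work goes in short steps, Python scripts to look and compute and a tool call to move; the robot and the scene stay as the last step left them, time stands still between calls to the robot, and variables do not carry over. Pictures are saved under pics/ and viewed, and the job is handed in when it is done.

Besides the shell and the picture viewer there is one more tool, called after ">>>" in YAML: its name, and indented under it one key for each argument. drive_tool: Moves the arm, as the interface text tells. Its arguments: {"type":"object","properties":{"commands":{"type":"array"},"force":{"type":"number"}},"required":["commands"]}

```bash
ls; mkdir -p pics; python3 - <<'E'
from cell import env
import cv2
o=env.get_obs(); print(o)
for n in ["scene","top","wrist"]:
    c=env.read_camera(n); cv2.imwrite(f"pics/{n}0.png",c["img"]); print(n,c["mtx"].tolist(),c["pose"].round(4).tolist())
E
```

```text
pics
{'time_s': 0.0, 'qpos': array([68.76309289, 18.43991493, -4.01531274, 83.17607939,  1.29480397,
       78.54110821, -3.25904098]), 'joint_velocities': array([ 0.11199059, -0.06297499,  0.0346231 , -0.0222717 , -0.00193203,
       -0.07563621, -0.0373811 ]), 'effort': array([ 2.22438493e-04, -4.91286206e+01, -4.03768821e-01, -3.12528920e+01,
       -6.38740626e-02,  4.37890913e-02,  1.86187690e-04]), 'tool_pos': array([ 0.24376115, -0.60209699,  0.29114135]), 'tool_rot': array([-1.79888132e+02,  5.70664948e-03,  2.20474008e+01]), 'force': array([ 0.30240626, -0.19225038,  0.18532038]), 'wrist_torque': array([ 0.0014229 ,  0.01131421, -0.05315982]), 'grip_width': 0.08699029033029713}
scene [[514.9112599325156, 0.0, 312.9280443774818], [0.0, 514.9112599325156, 197.36897216406933], [0.0, 0.0, 1.0]] [[0.3456, 0.65, -0.6768, 1.3832], [0.9384, -0.2455, 0.2433, -0.293], [-0.008, -0.7192, -0.6948, 0.9881], [0.0, 0.0, 0.0, 1.0]]
top [[447.67959561258454, 0.0, 323.20564635520117], [0.0, 447.67959561258454, 197.2443846788626], [0.0, 0.0, 1.0]] [[-0.008, -0.9994, 0.0337, 0.4877], [-1.0, 0.008, -0.0009, -0.0021], [0.0007, -0.0337, -0.9994, 1.388], [0.0, 0.0, 0.0, 1.0]]
wrist [[309.70691628693146, 0.0, 323.0297881536307], [0.0, 309.70691628693146, 194.58916096764145], [0.0, 0.0, 1.0]] [[0.3754, -0.893, -0.2482, 0.311], [-0.9269, -0.3622, -0.0988, -0.5747], [-0.0016, 0.2672, -0.9636, 0.3843], [0.0, 0.0, 0.0, 1.0]]
```

View pics/top0.png

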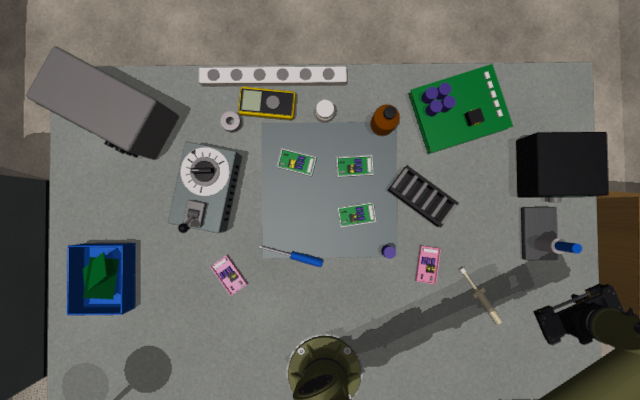

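View pics/scene0.png

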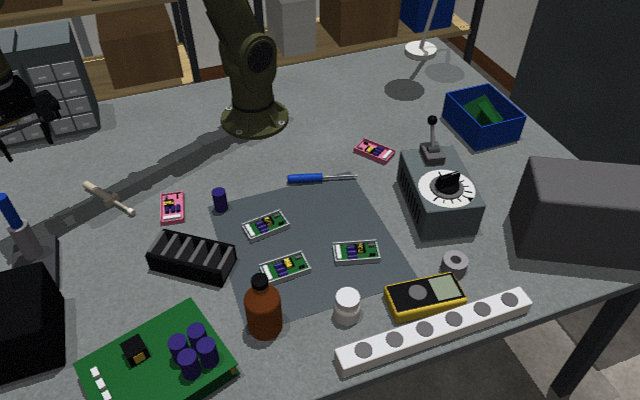

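View pics/wrist0.png

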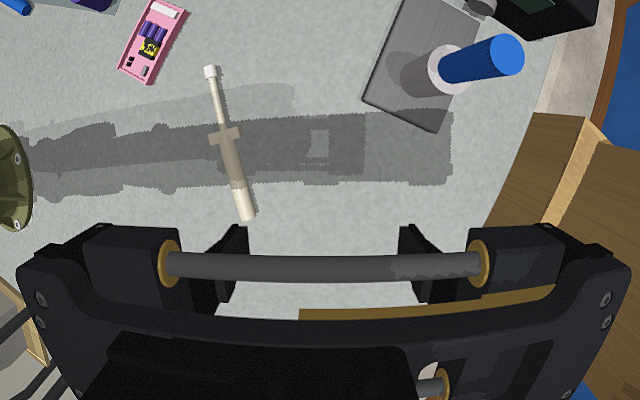

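```bash
cat > h.py <<'E'
import numpy as np, cv2, json
from scipy.spatial.transform import Rotation as R
from cell import env
def cam(n,save=None):
    c=env.read_camera(n); c['n']=n
    if save: cv2.imwrite(f'pics/{save}.png',c['img'])
    np.savez(f'/tmp/last_{n}.npz',**{k:c[k] for k in('img','mtx','pose')})
    return c
def load(n):
    d=dict(np.load(f'/tmp/last_{n}.npz')); d['n']=n; return d
def ray(c,uv):
    uv=np.atleast_2d(uv).astype(float); K=c['mtx']
    a=(uv-[K[0,2],K[1,2]])/[K[0,0],K[1,1]]
    if c['n']=='wrist':
        t=np.linalg.norm(a,axis=1,keepdims=True); s=np.where(t>1e-9,np.sin(t)/np.maximum(t,1e-9),1)
        d=np.hstack([a*s,np.cos(t)])
    else: d=np.hstack([a,np.ones((len(a),1))])
    return d@c['pose'][:3,:3].T
def unproj(c,uv,z):
    d=ray(c,uv); o=c['pose'][:3,3]
    return o+d*((z-o[2])/d[:,2])[:,None]
def proj(c,P):
    P=np.atleast_2d(P); p=(P-c['pose'][:3,3])@c['pose'][:3,:3]; K=c['mtx']
    if c['n']=='wrist':
        r=np.linalg.norm(p[:,:2],axis=1,keepdims=True); t=np.arctan2(r,p[:,2:]); a=p[:,:2]/np.maximum(r,1e-9)*t
    else: a=p[:,:2]/p[:,2:]
    return a*[K[0,0],K[1,1]]+[K[0,2],K[1,2]]
def crop(c,x0,y0,x1,y1,s,name):
    i=cv2.resize(c['img'][y0:y1,x0:x1],None,fx=s,fy=s,interpolation=cv2.INTER_CUBIC); cv2.imwrite(f'pics/{name}.png',i)
def tcp():
    o=env.get_obs(); return o['tool_pos'],R.from_euler('xyz',o['tool_rot'],degrees=True)
def log():
    o=env.get_obs()
    with open('/tmp/log.jsonl','a') as f: f.write(json.dumps({k:np.asarray(o[k]).tolist() for k in('time_s','qpos','tool_pos','tool_rot')})+'\n')
E
python3 - <<'E'
from h import *
c=cam('top'); s=cam('scene'); log()
crop(c,160,130,260,250,6,'t_sup'); crop(c,260,130,460,270,4,'t_mod'); crop(s,380,100,500,240,5,'s_sup')
E
```

```text
(no output)
```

View pics/t_sup.png

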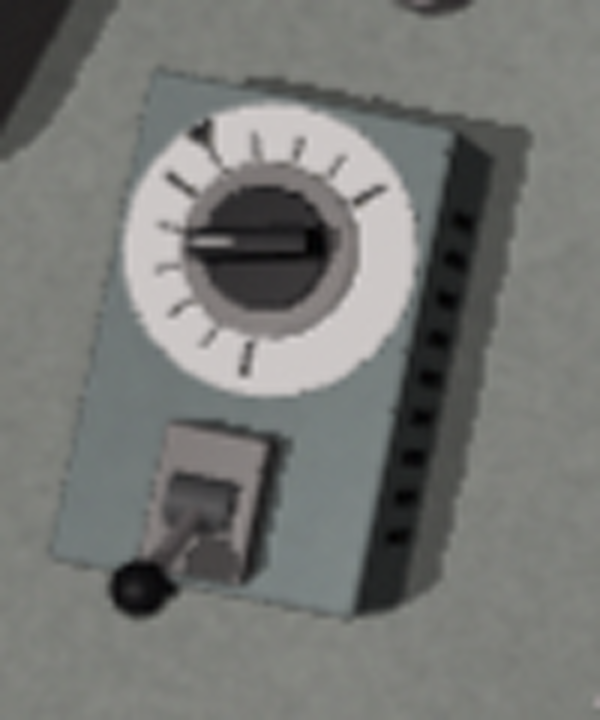

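View pics/t_mod.png

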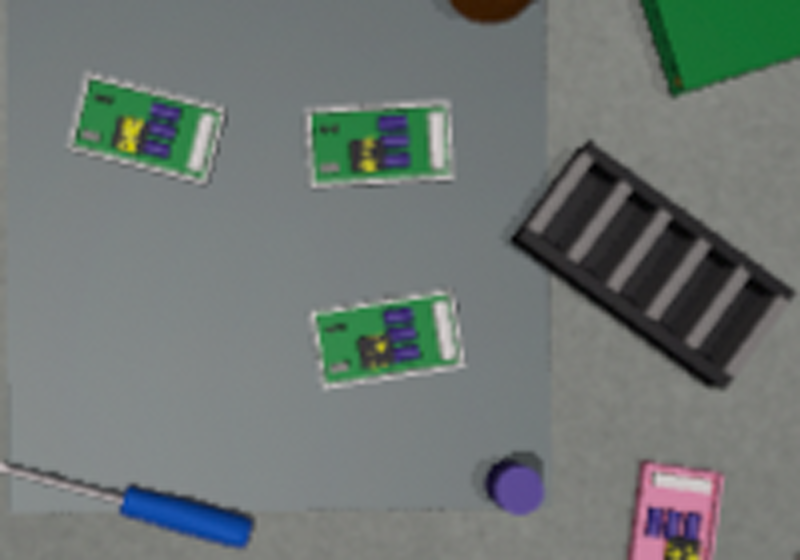

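View pics/s_sup.png

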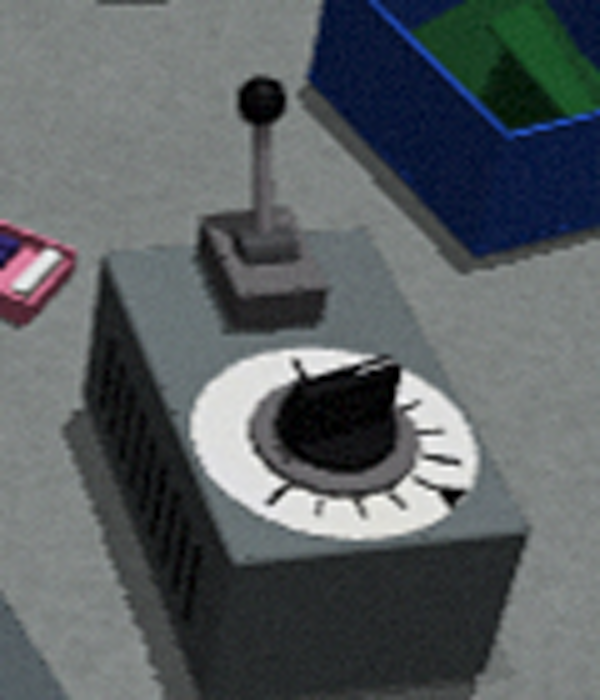

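```bash
cat > m.py <<'E'
from h import *
from scipy.optimize import least_squares
def rectfit(obs,L,W,p0):
    # obs: list of (cam, uv(4), z) corners order (+,+),(+,-),(-,-),(-,+)
    s=np.array([[1,1],[1,-1],[-1,-1],[-1,1]])*[L/2,W/2]
    def f(p):
        c,sn=np.cos(p[2]),np.sin(p[2]); out=[]
        for cm,uv,z in obs:
            w=s@np.array([[c,sn],[-sn,c]])+p[:2]
            out.append((proj(cm,np.c_[w,np.full(4,z)])-uv).ravel())
        return np.concatenate(out)
    r=least_squares(f,p0); return r.x,r.fun
E
python3 - <<'E'
from m import *
t=load('top'); s=load('scene')
A=np.array
# supply +x = up in top image ; +y = left
ut=A([[185.8,142],[237,152],[218.7,233],[168.7,223]])-.4; 
us=A([[485,205],[428,212.4],[401,151],[453,145.6]])-.4
for o in ([(t,ut,.11)],[(s,us,.11)],[(t,ut,.11),(s,us,.11)]):
    x,f=rectfit(o,.24,.15,[.55,.36,0]); print('supply',x,np.degrees(x[2]),abs(f).max())
# rack: long edges
ur=A([[407.5,165.5],[458.25,203],[441.25,226.25],[388.25,190]])-.4
w=unproj(t,ur,.054); print(w.round(4)); 
print([np.linalg.norm(w[i]-w[(i+1)%4]) for i in range(4)])
i=t['img']; hsv=cv2.cvtColor(i,cv2.COLOR_BGR2HSV)
m=cv2.inRange(hsv,(45,80,40),(80,255,255)); n,l,st,ce=cv2.connectedComponentsWithStats(m)
for k in range(1,n):
    if st[k,4]>80: print(k,st[k],ce[k])
E
```

```text
supply [ 0.56294039  0.34237455 -0.21095095] -12.086599102176649 0.8802649879105218
supply [ 0.56896236  0.34713658 -0.20653245] -11.83343790303276 2.0489627805283135
supply [ 0.5660787   0.34536439 -0.20751171] -11.889545351225074 2.5780700468019404
[[ 0.6268 -0.2549  0.054 ]
 [ 0.5135 -0.4046  0.054 ]
 [ 0.4447 -0.3527  0.054 ]
 [ 0.554  -0.1964  0.054 ]]
[np.float64(0.18773879112304365), np.float64(0.08613536370071928), np.float64(0.19071294137135947), np.float64(0.09342558605972684)]
1 [ 409   64  104   90 4752] [461.28388047 110.16329966]
4 [279 150  33  23 318] [293.16981132 160.2327044 ]
5 [338 157  32  18 325] [351.35384615 164.99384615]
9 [339 204  35  21 334] [353.53592814 214.10179641]
12 [  83  253   33   45 1034] [ 97.96711799 279.1827853 ]
```

```bash
cat > plan.py <<'E'
from h import *
def plan(wps,hand=1.0,vmax=3.9,rmax=6.8,start=None,quiet=False,rf=1):
    """wps: list of (pos, Rotation or (roll,pitch,yaw) )"""
    p,q=tcp() if start is None else start
    p=np.array(p,float); rows=[]
    for tp,tq in wps:
        if not isinstance(tq,R): tq=R.from_euler('xyz',tq,degrees=True)
        tp=np.array(tp,float)
        d=np.linalg.norm(tp-p)*100; a=(q.inv()*tq).magnitude()*180/np.pi
        n=int(max(1,np.ceil(d/vmax),np.ceil(a/rmax)))
        p0=p.copy(); q0=q; rv=(q0.inv()*tq).as_rotvec()
        for i in range(1,n+1):
            gp=p0+(tp-p0)*i/n; gq=q0*R.from_rotvec(rv*i/n)
            t=np.round(q.inv().apply(gp-p)*100,2); w=np.round((q.inv()*gq).as_rotvec(degrees=True),rf)
            t=t+0.;w=w+0.
            rows.append([*t,*w,hand]); p=p+q.apply(t/100); q=q*R.from_rotvec(w,degrees=True)
    if not quiet:
        for i in range(0,len(rows),20): print('['+','.join('['+','.join(f'{v:g}' for v in r)+']' for r in rows[i:i+20])+']')
        print(len(rows),'end',p.round(4),q.as_euler('xyz',degrees=True).round(1))
    return rows,(p,q)
E
python3 - <<'E'
from plan import *
plan([((.45,-.45,.33),(180,0,40)),((.6,-.1,.33),(180,0,60)),((.607,.2,.33),(180,0,80)),((.607,.325,.33),(180,0,90))])
E
```

```text
[[3.55,-0.91,-0.55,0,0,-2.6,1],[3.58,-0.75,-0.54,0,0,-2.5,1],[3.61,-0.6,-0.55,0,0,-2.6,1],[3.64,-0.42,-0.54,0,0,-2.6,1],[3.65,-0.27,-0.55,0,0,-2.5,1],[3.66,-0.1,-0.54,0,0,-2.6,1],[3.66,0.06,-0.55,0,0,-2.6,1],[3.4,-1.71,0,0,0,-2,1],[3.46,-1.6,0,0,0,-2,1],[3.51,-1.47,0.01,0,0,-2,1],[3.56,-1.35,0,0,0,-2,1],[3.61,-1.22,0,0,0,-2,1],[3.64,-1.1,0,0,0,-2,1],[3.69,-0.97,0.01,0,0,-2,1],[3.71,-0.84,0,0,0,-2,1],[3.74,-0.71,0,0,0,-2,1],[3.76,-0.58,0,0,0,-2,1],[3.29,-1.8,0,0,0,-2.5,1],[3.37,-1.65,0.01,0,0,-2.5,1],[3.44,-1.5,0,0,0,-2.5,1]]
[[3.5,-1.35,0,0,0,-2.5,1],[3.55,-1.2,0.01,0,0,-2.5,1],[3.61,-1.04,0,0,0,-2.5,1],[3.64,-0.89,0,0,0,-2.5,1],[3.69,-0.72,0.01,0,0,-2.5,1],[3.08,-0.54,0,0,0,-2.5,1],[3.09,-0.4,0,0,0,-2.5,1],[3.12,-0.27,0,0,0,-2.5,1],[3.12,-0.14,0,0,0,-2.5,1]]
29 end [0.607 0.325 0.33 ] [-180.   -0.   90.]
```

>>> drive_tool:
  commands:
    - [3.55, -0.91, -0.55, 0, 0, -2.6, 1]
    - [3.58, -0.75, -0.54, 0, 0, -2.5, 1]
    - [3.61, -0.6, -0.55, 0, 0, -2.6, 1]
    - [3.64, -0.42, -0.54, 0, 0, -2.6, 1]
    - [3.65, -0.27, -0.55, 0, 0, -2.5, 1]
    - [3.66, -0.1, -0.54, 0, 0, -2.6, 1]
    - [3.66, 0.06, -0.55, 0, 0, -2.6, 1]
    - [3.4, -1.71, 0, 0, 0, -2, 1]
    - [3.46, -1.6, 0, 0, 0, -2, 1]
    - [3.51, -1.47, 0.01, 0, 0, -2, 1]
    - [3.56, -1.35, 0, 0, 0, -2, 1]
    - [3.61, -1.22, 0, 0, 0, -2, 1]
    - [3.64, -1.1, 0, 0, 0, -2, 1]
    - [3.69, -0.97, 0.01, 0, 0, -2, 1]
    - [3.71, -0.84, 0, 0, 0, -2, 1]
    - [3.74, -0.71, 0, 0, 0, -2, 1]
    - [3.76, -0.58, 0, 0, 0, -2, 1]
    - [3.29, -1.8, 0, 0, 0, -2.5, 1]
    - [3.37, -1.65, 0.01, 0, 0, -2.5, 1]
    - [3.44, -1.5, 0, 0, 0, -2.5, 1]

```text
time_s: 1.92
tool_pos: [0.6026, 0.0141, 0.33]
tool_rot: [-180.0, 0.0, 67.7]
force: [0.4, 0.8, 1.2]
grip_width: 0.0871
```

```bash
python3 - <<'E'
from h import *
log(); print(env.get_obs()); cam('wrist','w1')
E
```

```text
{'time_s': 1.9167, 'qpos': array([ 23.86241584,  14.43971985, -33.35849313,  86.02051459,
         7.95970487,  81.92891207, -32.11622872]), 'joint_velocities': array([-29.0386214 ,   3.56381419, -17.60910569,  -1.63652499,
         5.79887681,   0.70981571, -16.74326477]), 'effort': array([  2.73168549, -41.94095135,  -3.37660208, -30.91499448,
        -0.20420505,   0.15814487,   0.32576364]), 'tool_pos': array([0.60256468, 0.01413605, 0.32995429]), 'tool_rot': array([-1.79991305e+02,  4.36059471e-03,  6.76666174e+01]), 'force': array([0.44330677, 0.75340018, 1.18679528]), 'wrist_torque': array([-0.06136734, -0.11398142, -0.03756538]), 'grip_width': 0.08713616841748381}
```

>>> drive_tool:
  commands:
    - [3.5, -1.35, 0, 0, 0, -2.5, 1]
    - [3.55, -1.2, 0.01, 0, 0, -2.5, 1]
    - [3.61, -1.04, 0, 0, 0, -2.5, 1]
    - [3.64, -0.89, 0, 0, 0, -2.5, 1]
    - [3.69, -0.72, 0.01, 0, 0, -2.5, 1]
    - [3.08, -0.54, 0, 0, 0, -2.5, 1]
    - [3.09, -0.4, 0, 0, 0, -2.5, 1]
    - [3.12, -0.27, 0, 0, 0, -2.5, 1]
    - [3.12, -0.14, 0, 0, 0, -2.5, 1]
    - [0, 0, 0, 0, 0, 0, 1]
    - [0, 0, 0, 0, 0, 0, 1]
    - [0, 0, 0, 0, 0, 0, 1]

```text
time_s: 2.97
tool_pos: [0.6073, 0.3242, 0.3295]
tool_rot: [-180.0, 0.1, 90.0]
force: [0.5, -0.6, -0.1]
grip_width: 0.087
```

```bash
python3 - <<'E'
from h import *
log(); o=env.get_obs(); print(o['time_s'],o['tool_pos'],o['tool_rot'],o['qpos'],o['force']); cam('wrist','w2')
E
```

```text
2.9667 [0.60731914 0.32418442 0.32950841] [-1.79985925e+02  6.86288586e-02  9.00077918e+01] [ -2.01588124  27.7231048  -41.92192946  72.38342799  18.1860244
  86.50163729 -41.65443127] [ 0.53471778 -0.60558172 -0.10895499]
```

View pics/w1.png

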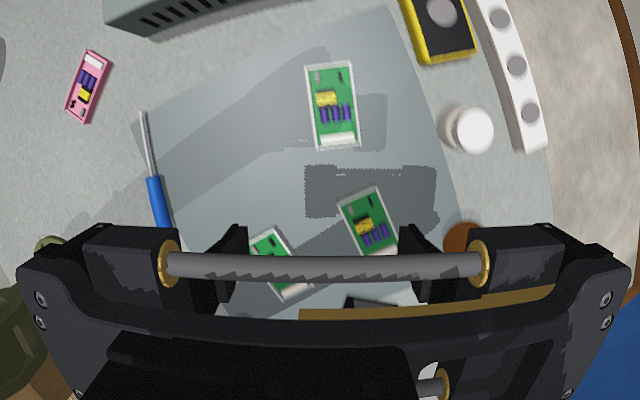

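View pics/w2.png

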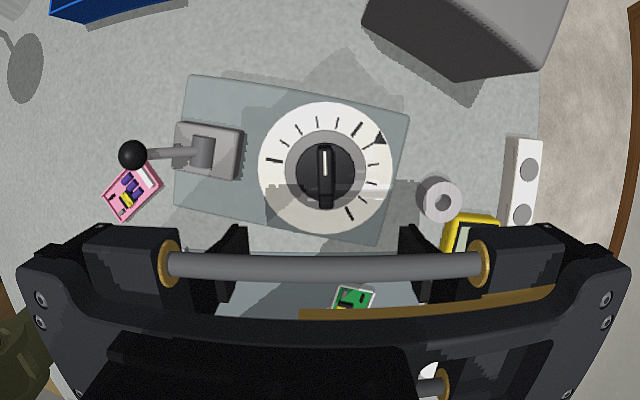

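```bash
python3 - <<'E'
from h import *
c=load('wrist'); crop(c,160,60,420,255,3,'w2c')
E
```

```text
(no output)
```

View pics/w2c.png

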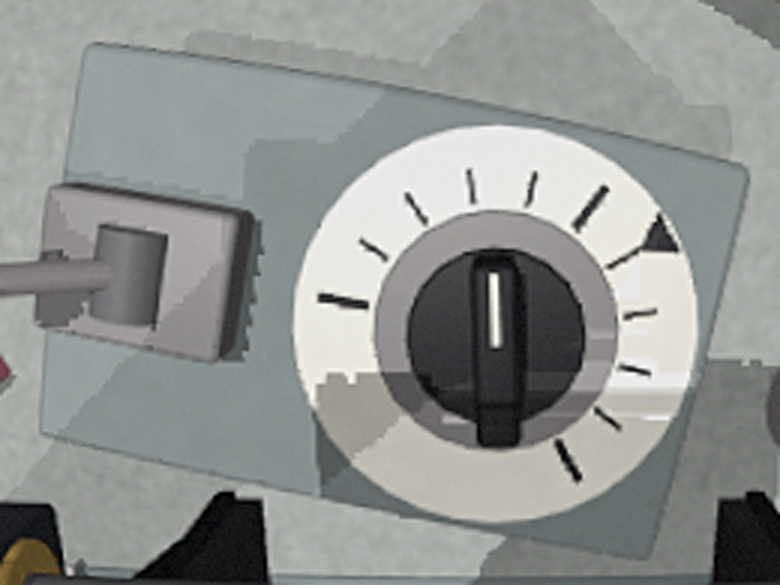

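```bash
python3 - <<'E'
from m import *
c=load('wrist'); A=np.array
u=lambda a:A(a,float)/3+[160,60]-.33
x,f=rectfit([(c,u([[750,162],[650,562],[36,437],[85,41]]),.11)],.24,.15,[.565,.345,-.2]); print(x,np.degrees(x[2]),f.round(1))
d=x[:2]+.045*A([np.cos(x[2]),np.sin(x[2])]); print('dial',d)
sc=unproj(c,u([[495,323]]),.112)[0]; print('scale',sc)
for n,z,p in(('t0',.112,(343,300)),('t5',.112,(590,208)),('t10',.112,(568,460)),('pt',.154,(494,255)),('bar2',.154,(498,408)),('line0',.154,(494,272)),('line1',.154,(496,345))):
    w=unproj(c,u([p]),z)[0]; print(n,w.round(4),np.degrees(np.arctan2(w[1]-sc[1],w[0]-sc[0])))
E
```

```text
[ 0.56448937  0.34666781 -0.20187672] -11.566684240026214 [ 1.5  0.3  0.4  0.2 -0.3  0.2 -1.9 -0.6]
dial [0.60857551 0.33764494]
scale [0.60845393 0.33976598 0.112     ]
t0 [0.5567 0.348  0.112 ] 170.98408593169847
t5 [0.6401 0.3791 0.112 ] 51.16363452683209
t10 [0.6344 0.2907 0.112 ] -62.174628358861725
pt [0.6079 0.3677 0.154 ] 91.0885424413408
bar2 [0.6092 0.3217 0.154 ] -87.73132949401895
line0 [0.6079 0.3627 0.154 ] 91.31515048248104
line1 [0.6085 0.341  0.154 ] 85.94766992356874
```

```bash
python3 - <<'E'
from plan import *
plan([((.6085,.3385,.225),(180,0,91.6)),((.6085,.3385,.199),(180,0,91.6))],vmax=3)
E
```

```text
[[0.38,0.02,2.62,0,0,-0.4,1],[0.39,0.02,2.61,0,0,-0.4,1],[0.38,0.02,2.62,0,0.1,-0.5,1],[0.38,0.03,2.61,0,0,-0.4,1],[0,0,2.6,0,0,0,1]]
5 end [0.6085 0.3385 0.199 ] [180.   -0.   91.6]
```

>>> drive_tool:
  commands:
    - [0.38, 0.02, 2.62, 0, 0, -0.4, 1]
    - [0.39, 0.02, 2.61, 0, 0, -0.4, 1]
    - [0.38, 0.02, 2.62, 0, 0, -0.4, 1]
    - [0.38, 0.02, 2.61, 0, 0, -0.4, 1]
    - [0, 0, 1.5, 0, 0, 0, 1]
    - [0, 0, 1.1, 0, 0, 0, 1]
    - [0, 0, 0, 0, 0, 0, 1]

```text
time_s: 3.6
tool_pos: [0.6076, 0.338, 0.1969]
tool_rot: [-179.8, 0.2, 91.5]
force: [0.3, -1.1, 0.0]
grip_width: 0.0873
```

>>> drive_tool:
  commands:
    - [0, 0, 0, 0, 0, 0, 0.3]
    - [0, 0, 0, 0, 0, 0, 0.2]
    - [0, 0, 0, 0, 0, 0, 0.1]
    - [0, 0, 0, 0, 0, 0, 0.0]
    - [0, 0, 0, 0, 0, 0, 0.0]
    - [0, 0, 0, 0, 0, 0, 0]
    - [0, 0, 0, 0, 0, 0, 0]
    - [0, 0, 0, 0, 0, 0, 0]
    - [0, 0, 0, 0, 0, 0, 0]
  force: 25

```text
time_s: 4.35
tool_pos: [0.6076, 0.3402, 0.1993]
tool_rot: [-180.0, 0.0, 91.6]
force: [-0.5, 0.6, 0.5]
grip_width: 0.0349
```

```bash
python3 - <<'E'
from h import *
log(); o=env.get_obs(); print(o['time_s'],o['tool_pos'],o['tool_rot'],o['qpos'],o['force'],o['wrist_torque'],o['grip_width']); c=cam('wrist','w3')
E
```

```text
4.35 [0.60764079 0.34021326 0.19928115] [-1.79997112e+02  4.53949446e-03  9.16497912e+01] [ -3.14383677  32.73012621 -40.66290124  81.08708835  21.4966702
  74.0520183  -43.52482851] [-0.450417    0.59032728  0.46377098] [-0.0010614  -0.12777496  0.00045839] 0.03489307275946096
```

View pics/w3.png

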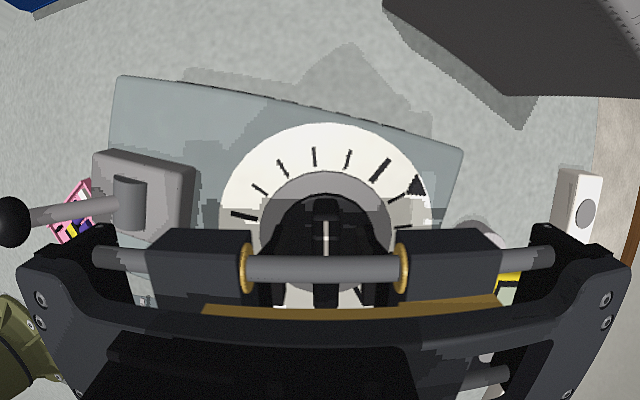

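>>> drive_tool:
  commands:
    - [0, 0, 0, 0, 0, 0, 0]
    - [0, 0, 0, 0, 0, 0, 0]
    - [0, 0, 0, 0, 0, 0, 0]
    - [0, 0, 0, 0, 0, 0, 0]
    - [0, 0, 0, 0, 0, 0, 0]
    - [0, 0, 0, 0, 0, 0, 0]
    - [0, 0, 0, 0, 0, 0, 0]
    - [0, 0, 0, 0, 0, 0, 0]

```text
time_s: 5.07
tool_pos: [0.6087, 0.3401, 0.1993]
tool_rot: [179.9, -0.0, 91.6]
force: [5.6, 1.9, -2.1]
grip_width: 0.0141
```

>>> drive_tool:
  commands:
    - [0, 0, 0, 0, 0, -3, 0]
    - [0, 0, 0, 0, 0, -5, 0]
    - [0, 0, 0, 0, 0, -5, 0]
    - [0, 0, 0, 0, 0, -5, 0]
    - [0, 0, 0, 0, 0, -5, 0]
    - [0, 0, 0, 0, 0, -5, 0]
    - [0, 0, 0, 0, 0, -5, 0]
    - [0, 0, 0, 0, 0, -5, 0]
    - [0, 0, 0, 0, 0, -5, 0]
    - [0, 0, 0, 0, 0, -5, 0]
    - [0, 0, 0, 0, 0, -5, 0]
    - [0, 0, 0, 0, 0, -5, 0]
    - [0, 0, 0, 0, 0, -5, 0]
    - [0, 0, 0, 0, 0, -5, 0]
    - [0, 0, 0, 0, 0, -3, 0]
    - [0, 0, 0, 0, 0, 0, 0]
    - [0, 0, 0, 0, 0, 0, 0]

```text
time_s: 6.48
tool_pos: [0.6062, 0.3383, 0.1993]
tool_rot: [-179.6, -0.1, 162.6]
force: [-2.9, -5.8, 3.6]
grip_width: 0.0135
```

```bash
python3 - <<'E'
from h import *
log(); o=env.get_obs(); print(o['time_s'],o['tool_pos'],o['tool_rot'],o['qpos'],o['force'],o['wrist_torque'],o['grip_width'])
E
```

```text
6.4833 [0.60620334 0.33825913 0.19929257] [-1.79644958e+02 -1.46483609e-01  1.62631284e+02] [  4.61117111  37.54297221 -53.95310816  80.84713692  30.39607851
  77.21159365  22.17736196] [-2.90637432 -5.84865319  3.59146146] [-0.94114095  0.58872404  0.06601666] 0.013538316033658909
```

>>> drive_tool:
  commands:
    - [0, 0, 0, 0, 0, -2, 0]
    - [0, 0, 0, 0, 0, -2, 0]
    - [0, 0, 0, 0, 0, 0, 0]
    - [0, 0, 0, 0, 0, 0, 0]

```text
time_s: 6.82
tool_pos: [0.6061, 0.338, 0.1993]
tool_rot: [-179.6, -0.2, 166.6]
force: [-4.7, -6.6, 4.1]
grip_width: 0.0136
```

```bash
python3 - <<'E'
from h import *
log(); o=env.get_obs(); print(o['time_s'],o['tool_pos'],o['tool_rot'],o['force'],o['wrist_torque'],o['grip_width'])
E
```

```text
6.8167 [0.60614868 0.33803132 0.1992559 ] [-1.79619734e+02 -1.72013587e-01  1.66620126e+02] [-4.65071307 -6.63995011  4.06293389] [-1.11317471  0.67417335  0.06010727] 0.01359733356343993
```

>>> drive_tool:
  commands:
    - [0, 0, 0, 0, 0, -2, 0]
    - [0, 0, 0, 0, 0, -2, 0]
    - [0, 0, 0, 0, 0, 0, 0]
    - [0, 0, 0, 0, 0, 0, 0]

```text
time_s: 7.15
tool_pos: [0.606, 0.338, 0.1993]
tool_rot: [-179.6, -0.2, 170.5]
force: [-4.3, -5.8, 4.7]
grip_width: 0.0144
```

```bash
python3 - <<'E'
from h import *
log(); o=env.get_obs(); print(o['time_s'],o['tool_pos'],o['tool_rot'],o['force'],o['wrist_torque'],o['grip_width']);cam('wrist','w4');cam('top','t4')
E
```

```text
7.15 [0.60603187 0.33801009 0.19926033] [-179.63516207   -0.23323312  170.5319606 ] [-4.34692443 -5.76115035  4.6515747 ] [-1.09760458  0.86740288 -0.53565537] 0.01436540937614428
```

View pics/w4.png

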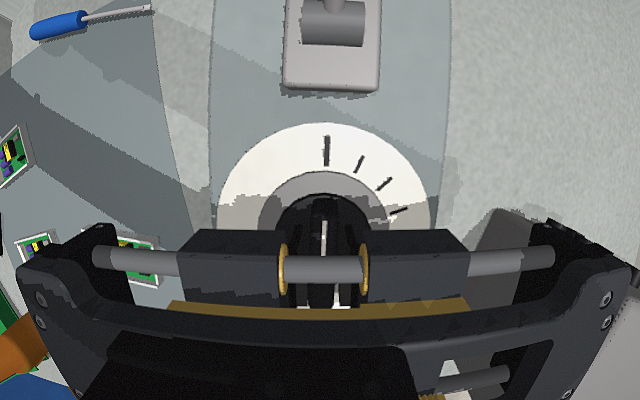

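>>> drive_tool:
  commands:
    - [0, 0, 0, 0, 0, 0, 1]
    - [0, 0, 0, 0, 0, 0, 1]
    - [0, 0, 0, 0, 0, 0, 1]
    - [0, 0, 0, 0, 0, 0, 1]
    - [0, 0, 0, 0, 0, 0, 1]
    - [0, 0, 0, 0, 0, 0, 1]
    - [0, 0, -2, 0, 0, 0, 1]
    - [0, 0, -3, 0, 0, 0, 1]
    - [0, 0, -3, 0, 0, 0, 1]
    - [0, 0, -3, 0, 0, 0, 1]
    - [0, 0, -3, 0, 0, 0, 1]
    - [0, 0, 0, 0, 0, 0, 1]

```text
time_s: 8.25
tool_pos: [0.6085, 0.3421, 0.3466]
tool_rot: [179.6, 0.4, 170.6]
force: [0.9, -0.1, 0.3]
grip_width: 0.0838
```

```bash
python3 - <<'E'
from h import *
log(); o=env.get_obs(); print(o['time_s'],o['tool_pos'],o['tool_rot'],o['qpos'],o['grip_width']);cam('wrist','w5');c=cam('top','t5'); crop(c,160,130,260,250,5,'t5c')
E
```

```text
8.25 [0.6084649  0.34208761 0.34659711] [179.59149619   0.39161778 170.63922307] [  4.40546319  33.5516936  -58.07830476  69.26227753  28.09448488
  90.69358785  32.48997368] 0.08375940594601969
```

View pics/w5.png

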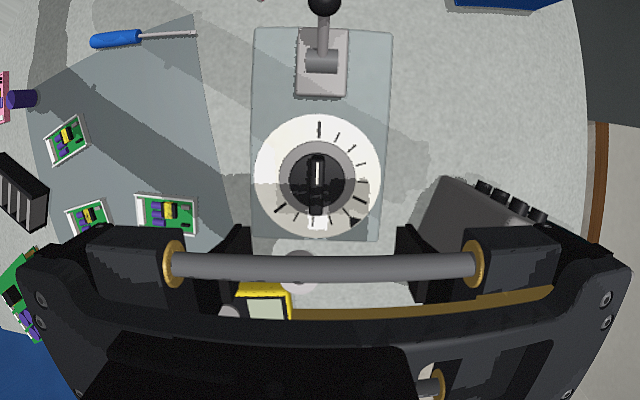

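```bash
python3 - <<'E'
from m import *
c=load('wrist'); crop(c,240,100,400,250,4,'w5c')
E
```

```text
(no output)
```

View pics/w5c.png

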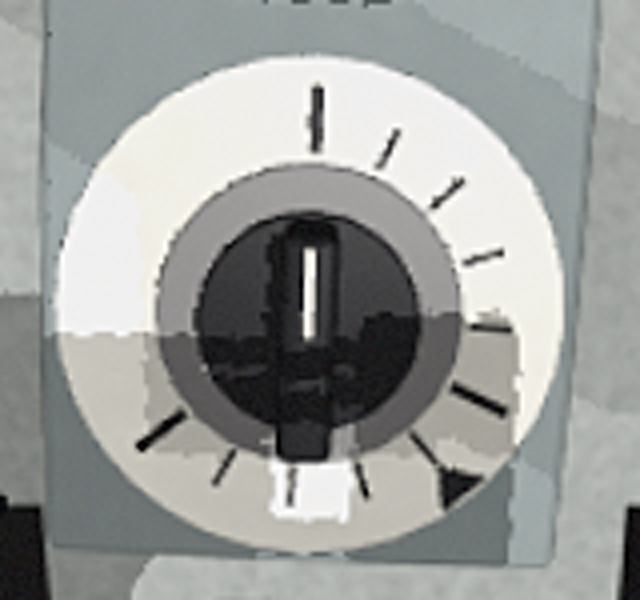

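```bash
cat > kin.py <<'E'
from h import *
from scipy.optimize import least_squares
import itertools,sys
def ry(a): return R.from_euler('y',a)
def fk(q,p,s):
    q=np.radians(q); d1,d3,d5,d7,a1,a2,a3,o1,o7=p
    X=np.array([0,0,d1]); r=R.from_euler('z',s[0]*q[0]+o1)
    r=r*ry(q[1])*R.from_euler('z',s[1]*q[2]); X=X+r.apply([a1,0,d3])
    r=r*ry(q[3]); X=X+r.apply([a2,0,0])
    r=r*R.from_euler('z',s[2]*q[4]); X=X+r.apply([0,0,d5])
    r=r*ry(q[5]); X=X+r.apply([a3,0,0])
    r=r*R.from_euler('z',s[3]*q[6]+o7); X=X+r.apply([0,0,d7])
    return X,r
def data(): return [json.loads(l) for l in open('/tmp/log.jsonl')]
def fit(D,s,p0):
    def f(p):
        o=[]
        for d in D:
            X,r=fk(d['qpos'],p,s); o+=[*(X-d['tool_pos']),*(.3*(R.from_euler('xyz',d['tool_rot'],degrees=True).inv()*r).as_rotvec())]
        return np.array(o)
    return least_squares(f,p0)
if __name__=='__main__':
    D=data(); best=None
    for s in itertools.product([1,-1],repeat=4):
        for o7 in (0,np.pi/2,np.pi,-np.pi/2):
          for o1 in (0,np.pi):
            r=fit(D,s,[.35,.35,.35,.2,0,0,0,o1,o7])
            if best is None or r.cost<best[0]: best=(r.cost,s,r.x); print(r.cost,s,r.x.round(4))
    json.dump([list(best[1]),best[2].tolist()],open('/tmp/kin.json','w'))
    for d in D: X,r=fk(d['qpos'],best[2],best[1]); print((X-d['tool_pos']).round(4),(R.from_euler('xyz',d['tool_rot'],degrees=True).inv()*r).magnitude()*57.3)
E
python3 kin.py
```

```text
1.3934303726456245 (1, 1, 1, 1) [33.4486 -1.2698  0.5144 34.3286  0.0917 -2.605   0.6176 -0.5257 -0.708 ]
1.3851608156996722 (1, 1, 1, 1) [-32.6515   1.2862   0.4943 -34.3083   0.5629   2.479    1.0224   2.6399
   0.1013]
1.3421281142737087 (1, 1, 1, 1) [33.4478 -1.2698  0.5144 34.3279  0.0916 -2.605   0.6175 -0.5256  3.219 ]
0.7876235971424554 (1, 1, 1, -1) [33.4489 -1.2698  0.5144 34.3289  0.0917 -2.6051  0.6176 -0.5257 -0.7541]
0.7876235970465849 (1, 1, 1, -1) [33.449  -1.2699  0.5144 34.3291  0.0917 -2.6051  0.6176 -0.5257 -0.7541]
0.7876235965967364 (1, 1, 1, -1) [33.4488 -1.2699  0.5144 34.3289  0.0917 -2.6051  0.6175 -0.5257  5.5291]
0.7509034929630507 (1, -1, 1, -1) [ 1.9587 -2.526   0.088  -0.3914  1.1137 -0.629   0.1482 -1.7831  0.1421]
0.7186156978645393 (1, -1, 1, -1) [-1.2089  2.0493  0.6949  0.0293 -1.1903  0.6222  0.3746  1.3608  3.2863]
0.4702756113648384 (1, -1, -1, -1) [ 3.5478 -1.8679  0.2656  1.7343  1.7959 -0.7567  1.208  -1.7601  0.277 ]
0.4702756113625074 (1, -1, -1, -1) [ 3.5478 -1.8679  0.2656  1.7343  1.7959 -0.7567  1.208  -1.7601  0.277 ]
0.209632539678077
[... 352 characters left out ...]
2  4.93300e-01  1.77444e+01 -1.61500e-01
 -1.09050e+00  1.68000e-02  5.34600e-01  6.25300e-01]
3.2887550428662026e-05 (-1, -1, -1, -1) [ 0.2386  0.464   0.5069  0.2767  0.0257  0.005   0.02   -0.04    1.5308]
3.288755042865944e-05 (-1, -1, -1, -1) [ 0.2386  0.464   0.5069  0.2767  0.0257  0.005   0.02   -0.04    1.5308]
[-0.0007  0.0037 -0.0037] 0.0020151649155631243
[ 0.0031  0.0018 -0.0002] 0.0003907266666084851
[-0.0001  0.0008 -0.0019] 0.0028020682813264903
[-0.0004 -0.001  -0.0013] 0.00021825909486324793
[ 0.001  -0.0007  0.0018] 0.015360404294861945
[ 0.001  -0.0007  0.002 ] 0.016691721576141738
[ 0.0011 -0.0007  0.0022] 0.01731784023655756
[-0.0004  0.0009  0.001 ] 0.02263203664810365
```

```bash
cat > mods.py <<'E'
from m import *
def sub(c,cnt): return cnt
def find(c,zt=.018,minA=80,maxA=20000,roi=None):
    """module outlines: green board + bright frame; returns list (x,y,yaw_deg of long axis, L, W)"""
    i=c['img']; hsv=cv2.cvtColor(i,cv2.COLOR_BGR2HSV)
    m=cv2.inRange(hsv,(45,80,40),(80,255,255)); 
    s=7 if c['n']!='wrist' else 15
    m=cv2.morphologyEx(m,cv2.MORPH_CLOSE,np.ones((s,s)))
    n,l,st,ce=cv2.connectedComponentsWithStats(m); out=[]
    for k in range(1,n):
        if not(minA<st[k,4]<maxA): continue
        uv=np.argwhere(l==k)[:,::-1].astype(float)
        cs,_=cv2.findContours((l==k).astype(np.uint8),cv2.RETR_EXTERNAL,cv2.CHAIN_APPROX_NONE)
        w=unproj(c,max(cs,key=len)[:,0].astype(float),zt)[:,:2]
        (cx,cy),(a,b),th=cv2.minAreaRect((w*1000).astype(np.float32))
        if a<b: a,b,th=b,a,th+90
        out.append((cx/1000,cy/1000,(th+90)%180-90,a,b))
    return out
if __name__=='__main__':
    c=load('top')
    for r in find(c): print(np.round(r,3))
E
python3 mods.py
python3 - <<'E'
from h import *
c=load('top'); crop(c,275,145,315,180,16,'ma'); crop(c,335,150,380,230,7,'mb')
E
```

```text
[  0.805  -0.427 -72.893 276.67  206.447]
[6.44000e-01 7.90000e-02 7.54640e+01 1.01328e+02 5.07780e+01]
[  0.631  -0.098 -87.263  96.821  51.051]
[  0.481  -0.104 -81.49  100.108  51.305]
[  0.303   0.678  -0.465 133.195 103.242]
```

View pics/ma.png

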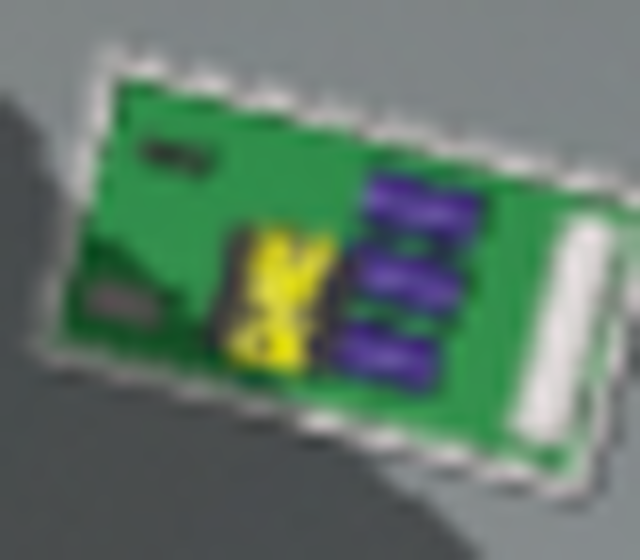

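```bash
cat > ik.py <<'E'
from kin import *
s,p=json.load(open('/tmp/kin.json'))
lo=np.array([-163.93,-17.29,-79.2,3.27,-89.18,5.43,-154.24])+2; hi=np.array([163.93,119.83,71.16,140.29,269.18,117.66,154.24])-2
def solve(pos,rot,q0=None,reg=0.0,trials=12,seed=0):
    rng=np.random.default_rng(seed); best=None
    for t in range(trials):
        x0=np.clip(q0,lo+1,hi-1) if (t==0 and q0 is not None) else lo+(hi-lo)*rng.random(7)
        def f(q):
            X,r=fk(q,p,s); e=np.r_[(X-pos)*10,(rot.inv()*r).as_rotvec()*3]
            return np.r_[e,reg*(q-q0)] if reg and q0 is not None else e
        r=least_squares(f,x0,bounds=(lo,hi),max_nfev=80)
        X,rr=fk(r.x,p,s); e=(np.linalg.norm(X-pos)*1000,(rot.inv()*rr).magnitude()*57.3)
        if best is None or e[0]+e[1]*3<best[0]: best=(e[0]+e[1]*3,r.x,e)
        if best[0]<2: break
    return best
def frame(z,y):
    z=np.array(z,float);z/=np.linalg.norm(z); y=np.array(y,float); y-=z*(y@z); y/=np.linalg.norm(y)
    return R.from_matrix(np.c_[np.cross(y,z),y,z])
def lying(mx,my,head,t,g,flip,zg=.009):
    """head: heading(deg) of the end that goes up; tool leans over that end by t deg"""
    h=np.array([np.cos(np.radians(head)),np.sin(np.radians(head)),0]); n=np.array([-h[1],h[0],0])
    t=np.radians(t); z=-np.cos(t)*np.array([0,0,1])-np.sin(t)*h
    rot=frame(z,n*flip); gp=np.array([mx,my,zg])+g*h
    return gp-.051*z,rot
def racked(px,py,head,t,flip,zg):
    """head: heading after yaw of the up end before rotation = horizontal heading of tool z"""
    h=np.array([np.cos(np.radians(head)),np.sin(np.radians(head)),0]); n=np.array([-h[1],h[0],0])
    t=np.radians(t); z=np.cos(t)*h-np.sin(t)*np.array([0,0,1])
    return np.array([px,py,zg])-.051*z,frame(z,n*flip)
E
cat > t.py <<'E'
from ik import *
q0=np.array([4.4,33.5,-58,69,28,90,32])
M=[(.644,.079,75.5),(.631,-.098,92.7),(.481,-.104,98.5)]
rk=np.array([.5348,-.3022]); row=54
for opt,(hm,hr) in {'A':(180,180),'B':(0,0)}.items():
  for t in (30,45,60):
    for flip in (1,-1):
      o=[]
      for m in M: 
        b=solve(*lying(m[0],m[1],m[2]+hm,t,.024,flip),q0); o.append((round(b[0],1)))
      u=np.array([np.cos(np.radians(row)),np.sin(np.radians(row))])
      for sl in (-.072,0,.072):
        for h in (.087,.17):
          b=solve(*racked(*(rk+u*sl),row+hr,t,flip,h),q0); o.append(round(b[0],1))
      print(opt,t,flip,o,flush=True)
E
python3 t.py
```

```text
A 30 1 [np.float64(0.2), np.float64(0.1), np.float64(0.0), np.float64(0.1), np.float64(0.1), np.float64(0.1), np.float64(2.0), np.float64(0.0), np.float64(1.7)]
A 30 -1 [np.float64(0.0), np.float64(0.0), np.float64(0.3), np.float64(0.7), np.float64(0.8), np.float64(0.0), np.float64(5.5), np.float64(0.0), np.float64(0.0)]
A 45 1 [np.float64(0.0), np.float64(0.0), np.float64(0.0), np.float64(0.3), np.float64(0.0), np.float64(0.0), np.float64(0.0), np.float64(0.0), np.float64(0.0)]
A 45 -1 [np.float64(0.0), np.float64(0.0), np.float64(0.3), np.float64(0.0), np.float64(0.0), np.float64(0.5), np.float64(0.7), np.float64(0.0), np.float64(1.5)]
A 60 1 [np.float64(0.0), np.float64(0.0), np.float64(0.0), np.float64(0.0), np.float64(0.0), np.float64(0.2), np.float64(0.0), np.float64(0.1), np.float64(0.0)]
A 60 -1 [np.float64(0.1), np.float64(0.0), np.float64(0.5), np.float64(0.7), np.float64(0.0), np.float64(0.2), np.float64(0.1), np.float64(0.3), np.float64(0.9)]
B 30 1 [np.float64(0.0), np.float64(1.0), np.float64(0.0), np.float64(0.6), np.float64(1.4), np.float64(0.0), np.float64(0.1), np.float64(0.4), np.float64(0.6)]
B 30 -1 [np.float64(0.0), np.float64(0.0), np.float64(0.0), np.float64(0.0), np.float64(0.0), np.float64(0.1), np.float64(0.0), np.float64(0.0), np.float64(0.1)]
B 45 1 [np.float64(0.0), np.float64(0.0), np.float64(0.0), np.float64(0.3), np.float64(0.8), np.float64(0.7), np.float64(1.0), np.float64(0.7), np.float64(0.0)]
B 45 -1 [np.float64(0.4), np.float64(0.0), np.float64(0.0), np.float64(0.0), np.float64(0.0), np.float64(0.0), np.float64(0.0), np.float64(0.1), np.float64(0.0)]
B 60 1 [np.float64(0.0), np.float64(0.2), np.float64(0.0), np.float64(0.0), np.float64(0.6), np.float64(0.0), np.float64(0.8), np.float64(1.0), np.float64(0.0)]
B 60 -1 [np.float64(0.0), np.float64(0.1), np.float64(0.0), np.float64(0.0), np.float64(0.0), np.float64(0.0), np.float64(0.0), np.float64(0.1), np.float64(0.1)]
```

```bash
cat > sim.py <<'E'
from ik import *
from plan import plan
def track(q,rows,start,info=False,null=0.0,qn=None):
    """min-norm diff IK following rows from commanded start pose"""
    P,Q=start; q=np.array(q,float); out=[]; worst=0
    for r in rows:
        P=P+Q.apply(np.array(r[:3])/100); Q=Q*R.from_rotvec(r[3:6],degrees=True)
        for it in range(4):
            X,rr=fk(q,p,s); e=np.r_[P-X,(Q*rr.inv()).as_rotvec()]
            J=np.zeros((6,7))
            for k in range(7):
                dq=q.copy(); dq[k]+=.01; X2,r2=fk(dq,p,s)
                J[:3,k]=(X2-X)/.01; J[3:,k]=(r2*rr.inv()).as_rotvec()/.01
            free=np.ones(7,bool)
            for _ in range(3):
                Jf=J[:,free]; d=np.zeros(7); d[free]=Jf.T@np.linalg.solve(Jf@Jf.T+1e-10*np.eye(6),e)
                bad=((q+d<lo-2)|(q+d>hi+2))&free
                if not bad.any(): break
                free&=~bad
            q=np.clip(q+np.clip(d,-15,15),lo-2,hi+2)
        X,rr=fk(q,p,s); err=np.linalg.norm(X-P)*1000+(rr.inv()*Q).magnitude()*57*3
        worst=max(worst,err); out.append(q.copy())
    return q,worst,np.array(out)
E
python3 - <<'E'
from sim import *
q=np.array([68.763,18.44,-4.015,83.176,1.295,78.54,-3.259])
st=fk(q,p,s)
rows,_=plan([((.45,-.45,.33),(180,0,40)),((.6,-.1,.33),(180,0,60)),((.607,.2,.33),(180,0,80)),((.607,.325,.33),(180,0,90))],start=st,quiet=True)
q1,w,o=track(q,rows,st); print(o[19].round(1),q1.round(1),w)
print('obs [23.9 14.4 -33.4 86 8 81.9 -32.1] , [-2.0,27.7,-41.9,72.4,18.2,86.5,-41.7]')
E
```

```text
[ 24.4  14.  -33.4  86.5   7.7  81.8 -31.8] [ -1.6  27.8 -42.6  72.2  18.4  86.7 -41.7] 3.112135750302813e-11
obs [23.9 14.4 -33.4 86 8 81.9 -32.1] , [-2.0,27.7,-41.9,72.4,18.2,86.5,-41.7]
```

```bash
cat > t2.py <<'E'
from sim import *
M={'A':(.644,.079,75.5),'B':(.631,-.098,92.7),'C':(.481,-.104,98.5)}
rk=np.array([.5348,-.3022]); row=54; u=np.array([np.cos(np.radians(row)),np.sin(np.radians(row))])
def pathfor(m,hm,t,flip,slotpos,hr,tr=None):
    L,RL=lying(m[0],m[1],m[2]+hm,t,.024,flip); zt=RL.apply([0,0,1])
    tr=t if tr is None else tr
    hx=np.array([0,0,.2]); 
    K,RK=racked(*slotpos,row+hr,tr,flip,.087)
    mid=(L+K)/2; mid[2]=max(L[2],K[2])+.17; 
    return [('pre',L-.08*zt+[0,0,.08],RL),('pre2',L-.05*zt,RL),('grasp',L,RL),('lift',L+[0,0,.18],RL),('hover',K+[0,0,.125],RK),('in',K,RK),('up',K-.0*zt+[0,0,.15],RK)]
def run(opt,t,flip,order,q,verbose=False):
    hm,hr=(180,180) if opt=='A' else (0,0)
    sl=[-.072,-.036,0] if opt=='A' else [.072,.036,0]
    st=fk(q,p,s); worst=0; mar=99; dm=0; n=0
    for k,so in zip(order,sl):
        for name,P,Q in pathfor(M[k],hm,t,flip,rk+u*so,hr):
            rows,en=plan([(P,Q)],start=st,quiet=True); q2,w,o=track(q,rows,st); 
            allq=np.vstack([q,o]); dm=max(dm,abs(np.diff(allq,axis=0)).max()); n+=len(rows)
            m=np.minimum(o-(lo-2),(hi+2)-o).min(); mar=min(mar,m); worst=max(worst,w)
            if verbose: print(k,name,q2.round(0),round(w,1),round(m,1))
            q=q2; st=en
            if w>60: return worst,mar,dm,n
    return worst,mar,dm,n
if __name__=='__main__':
    q0=np.array([4.4,33.55,-58.08,69.26,28.09,90.69,32.49])
    for opt in 'AB':
        for t in (35,45,55):
            for flip in (1,-1):
                for order in ('CBA','ABC'):
                    print(opt,t,flip,order,np.round(run(opt,t,flip,order,q0),1),flush=True)
E
python3 t2.py
```

```text
A 35 1 CBA [  0.   13.8   6.2 142. ]
A 35 1 ABC [  0.   14.5   6.3 143. ]
A 35 -1 CBA [279.1   1.5  14.3  17. ]
A 35 -1 ABC [214.3   0.   12.3  61. ]
A 45 1 CBA [  0.   18.1   6.2 143. ]
A 45 1 ABC [  0.   19.5   6.  144. ]
A 45 -1 CBA [335.9   1.1  15.4  17. ]
A 45 -1 ABC [109.3   0.6  13.5  14. ]
A 55 1 CBA [  0.   17.5   6.6 143. ]
A 55 1 ABC [  0.   18.9   5.9 144. ]
A 55 -1 CBA [3.324e+02 1.000e-01 1.570e+01 1.800e+01]
A 55 -1 ABC [183.    1.7  14.5  15. ]
B 35 1 CBA [183.9   0.7   8.8  42. ]
B 35 1 ABC [193.3   0.3   9.3  38. ]
B 35 -1 CBA [  0.   16.2   9.1 139. ]
B 35 -1 ABC [  0.   14.6   8.4 143. ]
B 45 1 CBA [112.6   0.    8.9  42. ]
B 45 1 ABC [128.3   0.7   9.3  38. ]
B 45 -1 CBA [  0.   10.8   9.  140. ]
B 45 -1 ABC [  0.    9.5   8.1 144. ]
B 55 1 CBA [63.7  0.   7.3 43. ]
B 55 1 ABC [98.5  0.5 18.5 39. ]
B 55 -1 CBA [  0.    3.9   8.6 140. ]
B 55 -1 ABC [  0.    2.6   7.9 144. ]
```

```bash
cat > t3.py <<'E'
from t2 import *
q0=env.get_obs()['qpos']
st=tcp()
rows,en=plan([((.58,.1,.38),(180,0,120)),((.53,-.19,.40),(180,0,75))],start=st); q,w,o=track(q0,rows,st); print(q.round(1),w)
for t in (30,35,40,45): print(t,np.round(run('B',t,-1,'CBA',q),1))
run('B',40,-1,'CBA',q,True)
c=load('top'); print(unproj(c,[[386,113]],.17),unproj(c,[[325,104]],.07),unproj(c,[[388,250]],.063))
E
python3 t3.py
```

```text
[[-0.15,-3.03,-0.49,0,0,6.3,1],[-0.48,-2.99,-0.5,0,0,6.4,1],[-0.81,-2.92,-0.49,0.1,0,6.3,1],[-1.12,-2.82,-0.49,0,0,6.3,1],[-1.43,-2.67,-0.49,0,0,6.4,1],[-1.71,-2.5,-0.49,0,0,6.3,1],[-1.98,-2.3,-0.48,0.1,0.1,6.3,1],[-2.22,-2.06,-0.49,0,0,6.4,1],[-2.83,-2.35,-0.25,0,0,5.6,1],[-3.04,-2.07,-0.25,0,0,5.6,1],[-3.23,-1.75,-0.25,0,0,5.7,1],[-3.4,-1.43,-0.25,0,0,5.6,1],[-3.51,-1.09,-0.25,0,0,5.6,1],[-3.6,-0.75,-0.25,0,0,5.6,1],[-3.66,-0.38,-0.26,0,0,5.6,1],[-3.68,-0.03,-0.25,0,0,5.7,1]]
16 end [ 0.53 -0.19  0.4 ] [-180.   -0.   75.]
[ 50.3   7.7 -36.8  85.4   4.6  88.5  -1.3] 7.043013196941282e-11
30 [  0.   15.7   9.3 134. ]
35 [  0.   16.1   9.2 135. ]
40 [  0.   12.3   9.1 135. ]
45 [  0.    8.3   9.1 135. ]
C pre [ 25.  12. -54. 119.  49.  77. -42.] 0.0 17.8
C pre2 [ 21.  24. -49. 123.  60.  72. -55.] 0.0 17.6
C grasp [ 22.  28. -45. 124.  66.  69. -57.] 0.0 16.3
C lift [ 33.   5. -53. 118.  46.  74. -32.] 0.0 16.8
C hover [ 69.  24. -30.  97. -40.  73.  19.] 0.0 16.5
C in [ 68.  34. -29. 100. -38.  64.  28.] 0.0 40.0
C up [ 69.  23. -31.  95. -40.  75.  18.] 0.0 40.0
B pre [  5.  29. -32.  94.  52.  84. -39.] 0.0 29.8
B pre2 [  5.  36. -29.  97.  57.  77. -46.] 0.0 36.3
B grasp [  6.  38. -27.  99.  59.  73. -47.] 0.0 41.7
B lift [ 10.  25. -31.  94.  51.  83. -33.] 0.0 34.6
B hover [ 70.  25. -29.  95. -39.  76.  21.] 0.0 29.8
B in [ 69.  34. -27.  99. -37.  66.  29.] 0.0 41.1
B up [ 71.  23. -29.  94. -39.  78.  20.] 0.0 39.7
A pre [-12.  47. -30.  65.  46. 105. -54.] 0.0 12.3
A pre2 [-10.  51. -28.  71.  47.  97. -59.] 0.0 15.2
A grasp [ -8.  51. -28.  75.  48.  93. -60.] 0.0 22.9
A lift [ -7.  41. -30.  70.  46. 105. -51.] 0.0 13.2
A hover [ 73.  26. -28.  94. -38.  78.  23.] 0.0 20.0
A in [ 72.  35. -27.  98. -36.  69.  30.] 0.0 41.7
A up [ 73.  24. -29.  93. -38.  80.  21.] 0.0 37.2
[[ 0.75833774 -0.17714245  0.17      ]] [[ 0.80885962 -0.01088254  0.07      ]] [[ 0.37513951 -0.19324087  0.063     ]]
```

>>> drive_tool:
  commands:
    - [-0.15, -3.03, -0.49, 0, 0, 6.3, 1]
    - [-0.48, -2.99, -0.5, 0, 0, 6.4, 1]
    - [-0.81, -2.92, -0.49, 0.1, 0, 6.3, 1]
    - [-1.12, -2.82, -0.49, 0, 0, 6.3, 1]
    - [-1.43, -2.67, -0.49, 0, 0, 6.4, 1]
    - [-1.71, -2.5, -0.49, 0, 0, 6.3, 1]
    - [-1.98, -2.3, -0.48, 0.1, 0.1, 6.3, 1]
    - [-2.22, -2.06, -0.49, 0, 0, 6.4, 1]
    - [-2.83, -2.35, -0.25, 0, 0, 5.6, 1]
    - [-3.04, -2.07, -0.25, 0, 0, 5.6, 1]
    - [-3.23, -1.75, -0.25, 0, 0, 5.7, 1]
    - [-3.4, -1.43, -0.25, 0, 0, 5.6, 1]
    - [-3.51, -1.09, -0.25, 0, 0, 5.6, 1]
    - [-3.6, -0.75, -0.25, 0, 0, 5.6, 1]
    - [-3.66, -0.38, -0.26, 0, 0, 5.6, 1]
    - [-3.68, -0.03, -0.25, 0, 0, 5.7, 1]
    - [0, 0, 0, 0, 0, 0, 1]
    - [0, 0, 0, 0, 0, 0, 1]
    - [0, 0, 0, 0, 0, 0, 1]

```text
time_s: 9.93
tool_pos: [0.5297, -0.1901, 0.3982]
tool_rot: [-179.7, 0.0, 75.0]
force: [0.7, 1.5, -0.3]
grip_width: 0.0868
```

```bash
python3 - <<'E'
from h import *
log(); o=env.get_obs(); print(o['time_s'],o['tool_pos'],o['tool_rot'],o['qpos'],o['grip_width']);cam('wrist','w6');c=cam('top','t6')
from mods import find
for r in find(load('wrist'),minA=800): print('w',np.round(r,4))
for r in find(c): print('t',np.round(r,4))
E
```

```text
9.9333 [ 0.52969235 -0.19013101  0.39816848] [-1.79722384e+02  4.83750430e-02  7.49869071e+01] [ 50.03868547   8.75698528 -37.25935048  84.54864846   5.32888396
  88.74745892  -2.05341612] 0.08684105026323384
w [ 6.309000e-01 -9.860000e-02 -8.732270e+01  1.013002e+02  5.164950e+01]
w [  0.4816  -0.1034 -81.718  101.3724  52.0047]
w [  0.7852  -0.342   17.2096 220.2523 108.9554]
t [  0.8047  -0.4265 -72.8591 276.6481 206.704 ]
t [6.44300e-01 7.89000e-02 7.54640e+01 1.01328e+02 5.07776e+01]
t [  0.6307  -0.0978 -87.2629  96.8213  51.0508]
t [  0.4812  -0.1037 -81.5023  99.8185  51.3065]
t [  0.3027   0.6781  -0.4654 133.1948 103.2416]
```

View pics/w6.png

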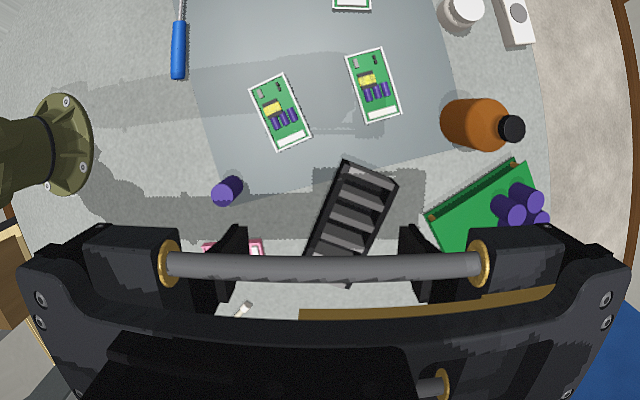

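```bash
python3 - <<'E'
from h import *
c=load('wrist'); crop(c,290,145,415,295,5,'w6c'); c=load('top'); crop(c,380,155,470,235,8,'t6c')
E
```

```text
(no output)
```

View pics/w6c.png

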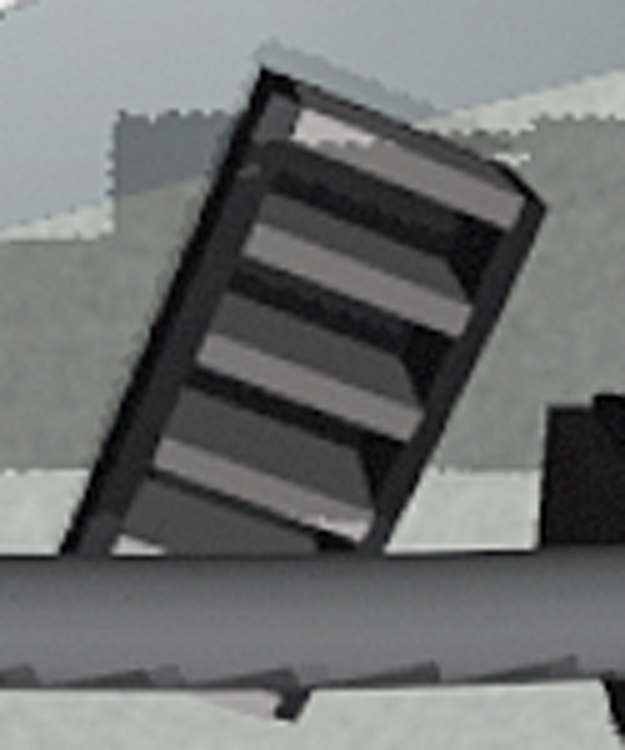

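View pics/t6c.png

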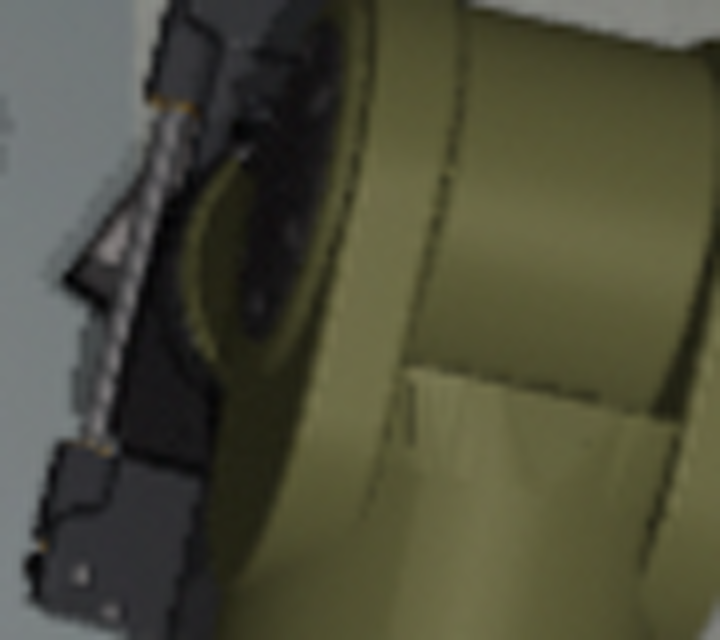

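```bash
python3 - <<'E'
from m import *
c=load('wrist'); A=np.array
f=lambda a:A(a,float)/5+[290,145]-.4
pts=[]
def add(u,x,y,z): pts.append((u,(x,y,z)))
for x0,l1,l2,r1,r2 in((54,(255,225),(245,255),(475,305),(460,337)),(18,(213,332),(197,362),(425,410),(405,440)),(-18,(165,438),(155,470),(372,512),(360,540))):
    add(l1,x0+5,35,58);add(l2,x0-5,35,58);add(r1,x0+5,-35,58);add(r2,x0-5,-35,58)
add((265,68),95,45,54);add((545,205),95,-45,54)
uv=f([p[0] for p in pts]); X=A([p[1] for p in pts])/1000.
def res(q,full=False):
    co,si=np.cos(q[2]),np.sin(q[2]); W=np.c_[q[0]+co*X[:,0]-si*X[:,1],q[1]+si*X[:,0]+co*X[:,1],X[:,2]]
    return (proj(c,W)-uv).ravel()
r=least_squares(res,[.535,-.302,np.radians(54)],loss='soft_l1'); print(r.x,np.degrees(r.x[2])); print(res(r.x).reshape(-1,2).round(1).tolist())
# top-cam fit, stored picture t0
t=load('top'); ur=A([[407.5,165.5],[458.25,203],[441.25,226.25],[388.25,190]])-.4
x,ff=rectfit([(t,ur[[0,3,2,1]][[1,0,3,2]],.054)],.19,.09,[.535,-.302,np.radians(54)]); print(x,np.degrees(x[2]),ff.round(1))
E
```

```text
[ 0.535295   -0.30223516  0.93897509] 53.79930954948877
[[-0.1, -0.5], [-0.6, -0.3], [-0.6, 0.1], [-0.3, -0.3], [-0.8, 0.2], [-0.1, 0.1], [-0.3, 0.3], [1.0, -0.0], [-0.0, -0.0], [-0.4, -0.8], [0.7, 0.1], [0.5, -0.1], [0.7, 5.1], [0.7, -0.0]]
[ 0.53475434 -0.30214934  0.93595154] 53.626073344249605 [ 0.9 -0.3 -0.9 -0.2  0.2 -0.4 -0.2  0.9]
```

```bash
cat > job.py <<'E'
from sim import *
RK=np.array([.535,-.3022]); ROW=53.8; U=np.array([np.cos(np.radians(ROW)),np.sin(np.radians(ROW))]); T=30
ZG=.0235; G=.030
def lay(m,g=G,t=T,zg=ZG):
    return lying(m[0],m[1],m[2],t,g,-1,zg)
def rck(off,dz=0,g=G,zo=ZG-.009,t=T,dy=0):
    c=RK+U*(off-zo)+dy*np.array([-U[1],U[0]]); return racked(c[0],c[1],ROW,t,-1,.063+g+dz)
def go(wps,hand,vmax=3.0,rmax=5.0,quiet=False):
    st=tcp(); q=env.get_obs()['qpos']
    if quiet=='x': st=fk(q,p,s)
    rows,en=plan(wps,hand=hand,vmax=vmax,rmax=rmax)
    q2,w,o=track(q,rows,fk(q,p,s)); a=np.vstack([q,o]); print('q',q2.round(0),'err',round(w,1),'marg',np.minimum(o-(lo-2),(hi+2)-o).min().round(1),'step',abs(np.diff(a,axis=0)).max().round(1))
E
python3 - <<'E'
from job import *
L,RL=lay((.4815,-.1036,98.3)); z=RL.apply([0,0,1]); print(L,RL.as_euler('xyz',degrees=True))
go([(L-.12*z,RL),(L-.04*z,RL)],1)
E
```

```text
[ 0.47348823 -0.04868132  0.0676673 ] [180.   30.   98.3]
[[1.6,-1.03,2.07,-0.6,-2.7,-2.1,1],[1.74,-0.99,1.98,-0.5,-2.7,-2,1],[1.86,-0.95,1.88,-0.6,-2.7,-2.1,1],[1.98,-0.89,1.78,-0.6,-2.6,-2,1],[2.09,-0.84,1.69,-0.6,-2.7,-2.1,1],[2.19,-0.78,1.57,-0.5,-2.7,-2,1],[2.3,-0.72,1.46,-0.6,-2.7,-2.1,1],[2.38,-0.64,1.35,-0.6,-2.7,-2,1],[2.47,-0.58,1.22,-0.5,-2.7,-2.1,1],[2.54,-0.49,1.1,-0.6,-2.7,-2,1],[2.6,-0.41,0.98,-0.6,-2.7,-2.1,1],[0,0,2.67,0,0,0,1],[0.01,0,2.66,0,0,0,1],[0,0,2.67,0,0,0,1]]
14 end [ 0.4706 -0.0289  0.1023] [-180.    30.    98.3]
q [ 27.  17. -48. 121.  49.  63. -41.] err 0.0 marg 18.9 step 5.7
```

>>> drive_tool:
  commands:
    - [1.6, -1.03, 2.07, -0.6, -2.7, -2.1, 1]
    - [1.74, -0.99, 1.98, -0.5, -2.7, -2, 1]
    - [1.86, -0.95, 1.88, -0.6, -2.7, -2.1, 1]
    - [1.98, -0.89, 1.78, -0.6, -2.6, -2, 1]
    - [2.09, -0.84, 1.69, -0.6, -2.7, -2.1, 1]
    - [2.19, -0.78, 1.57, -0.5, -2.7, -2, 1]
    - [2.3, -0.72, 1.46, -0.6, -2.7, -2.1, 1]
    - [2.38, -0.64, 1.35, -0.6, -2.7, -2, 1]
    - [2.47, -0.58, 1.22, -0.5, -2.7, -2.1, 1]
    - [2.54, -0.49, 1.1, -0.6, -2.7, -2, 1]
    - [2.6, -0.41, 0.98, -0.6, -2.7, -2.1, 1]
    - [0, 0, 2.67, 0, 0, 0, 1]
    - [0, 0, 2.66, 0, 0, 0, 1]
    - [0, 0, 2.67, 0, 0, 0, 1]
    - [0, 0, 0, 0, 0, 0, 1]
    - [0, 0, 0, 0, 0, 0, 1]
    - [0, 0, 0, 0, 0, 0, 1]

```text
time_s: 11.45
tool_pos: [0.4718, -0.0293, 0.1038]
tool_rot: [179.9, 30.1, 98.2]
force: [0.2, 0.2, -0.4]
grip_width: 0.0871
```

```bash
python3 - <<'E'
from job import *
log(); c=cam('wrist','w7'); o=env.get_obs(); print(o['time_s'],o['tool_pos'],o['tool_rot'],o['qpos'],o['grip_width'])
from mods import find
for r in find(c,minA=800): print('w',np.round(r,4))
for r in find(cam('top')): print('t',np.round(r,4))
L,RL=lay((.4815,-.1036,98.3)); go([(L,RL)],1,vmax=2)
E
```

```text
11.5 [ 0.47214451 -0.02936926  0.10425617] [179.77905201  30.1007753   98.16177799] [ 27.17852405  16.70910463 -48.98566956 120.44187277  47.02192173
  65.66553871 -40.00750946] 0.08685936809059654
w [  0.6292   0.0461 -14.8199  40.1384  28.3756]
w [  0.4784  -0.083  -81.864   68.9216  50.9551]
t [  0.8047  -0.4266 -72.8935 276.6695 206.583 ]
t [6.44300e-01 7.89000e-02 7.54640e+01 1.01328e+02 5.07776e+01]
t [  0.6307  -0.0978 -87.2629  96.8213  51.0508]
t [  0.4816  -0.105  -82.0347  96.57    51.5962]
t [  0.3027   0.6781  -0.4654 133.1948 103.2416]
[[0.06,-0.06,1.38,0.1,0,-0.1,1],[0.07,-0.05,1.38,0,0.1,0,1],[0.06,-0.05,1.38,0.1,0,-0.1,1]]
3 end [ 0.4735 -0.0487  0.0676] [-179.9   30.    98.4]
q [ 27.  20. -46. 122.  52.  63. -43.] err 0.0 marg 18.4 step 1.6
```

View pics/w7.png

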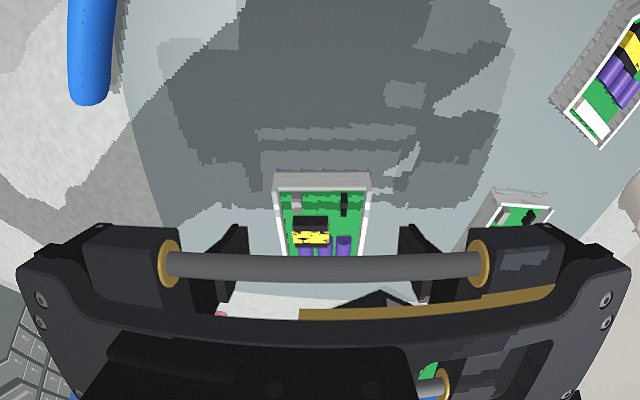

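>>> drive_tool:
  commands:
    - [0.06, -0.06, 1.38, 0, 0, 0, 1]
    - [0.06, -0.05, 1.38, 0, 0, 0, 1]
    - [0.03, 0, 0.9, 0, 0, 0, 1]
    - [0, 0, 0, 0, 0, 0, 1]
    - [0, 0, 0, 0, 0, 0, 1]
    - [0, 0, 0, 0, 0, 0, 1]

```text
time_s: 12.05
tool_pos: [0.4731, -0.0475, 0.0711]
tool_rot: [179.9, 30.1, 98.1]
force: [-0.1, 1.7, -0.0]
grip_width: 0.0869
```

```bash
python3 - <<'E'
from job import *
log(); o=env.get_obs(); print(o['time_s'],o['tool_pos'],o['tool_rot'],o['force'])
L,RL=lay((.4815,-.1036,98.3)); print(L); go([(L,RL)],1,vmax=2)
E
```

```text
12.05 [ 0.47309592 -0.0474737   0.07114033] [179.86525174  30.11208245  98.11417487] [-0.0938398   1.66750979 -0.03964293]
[ 0.47348823 -0.04868132  0.0676673 ]
[[0.07,0.02,0.36,0,0.1,-0.2,1]]
1 end [ 0.4735 -0.0486  0.0677] [180.   30.   98.3]
q [ 27.  20. -46. 122.  52.  63. -43.] err 0.0 marg 18.4 step 0.4
```

Final few mm, then close.

>>> drive_tool:
  commands:
    - [0.07, 0, 0.33, 0, 0, 0, 1]
    - [0, 0, 0, 0, 0, 0, 0.6]
    - [0, 0, 0, 0, 0, 0, 0.6]
    - [0, 0, 0, 0, 0, 0, 0.5]
    - [0, 0, 0, 0, 0, 0, 0.5]
    - [0, 0, 0, 0, 0, 0, 0.5]
    - [0, 0, 0, 0, 0, 0, 0.5]
    - [0, 0, 0, 0, 0, 0, 0.5]
    - [0, 0, 0, 0, 0, 0, 0.5]
  force: 40

```text
time_s: 12.8
tool_pos: [0.4728, -0.049, 0.0672]
tool_rot: [179.9, 30.1, 98.1]
force: [0.9, -0.2, 0.0]
grip_width: 0.0596
```

```bash
python3 - <<'E'
from job import *
log(); o=env.get_obs(); print(o['time_s'],o['tool_pos'],o['tool_rot'],o['force'],o['grip_width'])
L,RL=lay((.4815,-.1036,98.3)); K,RKo=rck(.072,.13); go([(o['tool_pos']+[0,0,.15],tcp()[1]),(K,RKo)],.5,vmax=3)
E
```

```text
12.8 [ 0.47284194 -0.04895892  0.06722034] [179.93121897  30.10786528  98.12972477] [ 0.92580994 -0.18820223  0.04752635] 0.05959487782592383
[[-1.25,0,-2.16,0,0,0,0.5],[-1.26,0.01,-2.17,0,0,0,0.5],[-1.25,0,-2.16,0,0,0,0.5],[-1.26,0,-2.16,0,0,0,0.5],[-1.25,0,-2.16,0,0,0,0.5],[-1.25,0.01,-2.17,0,0,0,0.5],[-1.16,0.17,0.49,-0.6,4.3,2.4,0.5],[-1.19,0.22,0.41,-0.7,4.2,2.3,0.5],[-1.2,0.27,0.32,-0.6,4.3,2.4,0.5],[-1.21,0.31,0.23,-0.6,4.2,2.4,0.5],[-1.21,0.35,0.15,-0.6,4.3,2.4,0.5],[-1.2,0.41,0.06,-0.7,4.2,2.3,0.5],[-1.19,0.46,-0.02,-0.6,4.3,2.4,0.5],[-1.16,0.5,-0.1,-0.6,4.3,2.4,0.5],[-1.13,0.56,-0.18,-0.7,4.2,2.3,0.5],[-1.09,0.6,-0.26,-0.6,4.3,2.4,0.5],[-1.04,0.65,-0.34,-0.6,4.2,2.4,0.5],[-0.99,0.7,-0.39,-0.7,4.3,2.3,0.5],[-0.92,0.74,-0.47,-0.6,4.2,2.4,0.5],[-0.86,0.78,-0.52,-0.6,4.3,2.4,0.5]]
[[-0.78,0.83,-0.57,-0.6,4.3,2.4,0.5],[-0.71,0.86,-0.62,-0.7,4.2,2.3,0.5],[-0.62,0.89,-0.66,-0.6,4.3,2.4,0.5],[-0.53,0.93,-0.69,-0.6,4.2,2.4,0.5],[-0.44,0.95,-0.71,-0.7,4.3,2.3,0.5],[-0.35,0.98,-0.74,-0.6,4.2,2.4,0.5]]
26 end [ 0.5429 -0.2915  0.2485] [180.  -60.   53.8]
q [ 71.  26. -29.  97. -47.  78.  24.] err 0.0 marg 17.2 step 5.4
```

>>> drive_tool:
  commands:
    - [-1.25, 0, -2.16, 0, 0, 0, 0.5]
    - [-1.26, 0, -2.17, 0, 0, 0, 0.5]
    - [-1.25, 0, -2.16, 0, 0, 0, 0.5]
    - [-1.26, 0, -2.16, 0, 0, 0, 0.5]
    - [-1.25, 0, -2.16, 0, 0, 0, 0.5]
    - [-1.25, 0, -2.17, 0, 0, 0, 0.5]
    - [0, 0, 0, 0, 0, 0, 0.5]
    - [0, 0, 0, 0, 0, 0, 0.5]

```text
time_s: 13.47
tool_pos: [0.4728, -0.049, 0.2179]
tool_rot: [179.8, 30.1, 98.0]
force: [-0.6, -0.6, -2.3]
grip_width: 0.0597
```

```bash
python3 - <<'E'
from job import *
log(); cam('wrist','w8'); o=env.get_obs(); print(o['time_s'],o['tool_pos'],o['tool_rot'],o['force'],o['grip_width'],o['wrist_torque'])
E
```

```text
13.5167 [ 0.47196611 -0.04915386  0.21651372] [179.99341581  30.10229531  98.09901707] [-0.05489768  0.34854318 -2.25416683] 0.05941810160323768 [ 0.84825933  0.03698947 -0.07454964]
```

View pics/w8.png

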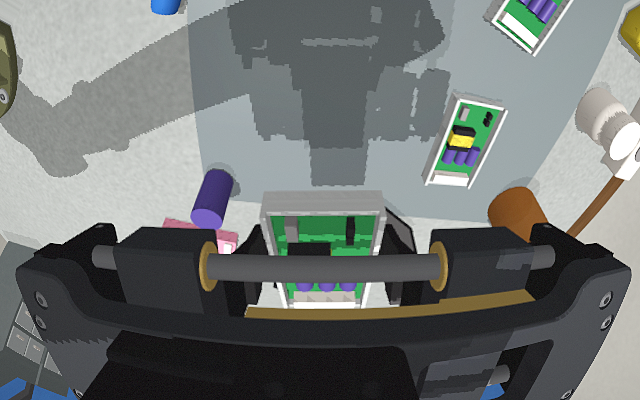

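>>> drive_tool:
  commands:
    - [-1.16, 0.17, 0.49, -0.6, 4.3, 2.4, 0.5]
    - [-1.19, 0.22, 0.41, -0.7, 4.2, 2.3, 0.5]
    - [-1.2, 0.27, 0.32, -0.6, 4.3, 2.4, 0.5]
    - [-1.21, 0.31, 0.23, -0.6, 4.2, 2.4, 0.5]
    - [-1.21, 0.35, 0.15, -0.6, 4.3, 2.4, 0.5]
    - [-1.2, 0.41, 0.06, -0.7, 4.2, 2.3, 0.5]
    - [-1.19, 0.46, -0.02, -0.6, 4.3, 2.4, 0.5]
    - [-1.16, 0.5, -0.1, -0.6, 4.3, 2.4, 0.5]
    - [-1.13, 0.56, -0.18, -0.7, 4.2, 2.3, 0.5]
    - [-1.09, 0.6, -0.26, -0.6, 4.3, 2.4, 0.5]
    - [-1.04, 0.65, -0.34, -0.6, 4.2, 2.4, 0.5]
    - [-0.99, 0.7, -0.39, -0.7, 4.3, 2.3, 0.5]
    - [-0.92, 0.74, -0.47, -0.6, 4.2, 2.4, 0.5]
    - [-0.86, 0.78, -0.52, -0.6, 4.3, 2.4, 0.5]
    - [-0.78, 0.83, -0.57, -0.6, 4.3, 2.4, 0.5]
    - [-0.71, 0.86, -0.62, -0.7, 4.2, 2.3, 0.5]
    - [-0.62, 0.89, -0.66, -0.6, 4.3, 2.4, 0.5]
    - [-0.53, 0.93, -0.69, -0.6, 4.2, 2.4, 0.5]
    - [-0.44, 0.95, -0.71, -0.7, 4.3, 2.3, 0.5]
    - [-0.35, 0.98, -0.74, -0.6, 4.2, 2.4, 0.5]

```text
time_s: 15.18
tool_pos: [0.5415, -0.2921, 0.2453]
tool_rot: [-179.2, -60.1, 53.0]
force: [0.6, 0.1, -2.3]
grip_width: 0.0596
```

>>> drive_tool:
  commands:
    - [0, 0, 0, 0, 0, 0, 0.5]
    - [0, 0, 0, 0, 0, 0, 0.5]
    - [0, 0, 0, 0, 0, 0, 0.5]

```text
time_s: 15.43
tool_pos: [0.5422, -0.2902, 0.2471]
tool_rot: [-179.7, -59.9, 53.7]
force: [-0.7, 0.8, -1.9]
grip_width: 0.0598
```

```bash
python3 - <<'E'
from job import *
log(); c=cam('wrist','w9'); s_=cam('scene'); crop(s_,80,130,340,325,3,'s9'); o=env.get_obs(); print(o['time_s'],o['tool_pos'],o['tool_rot'],o['force'],o['grip_width'],o['wrist_torque'])
K,RKo=rck(.072,.13); go([(K,RKo)],.5)
E
```

```text
15.5333 [ 0.54280315 -0.28971198  0.24852561] [179.97926913 -59.88897658  53.99039493] [-0.40302549  0.06886914 -2.93922289] 0.05950586198626777 [-1.09489003  0.75758916  0.01296704]
[[-0.07,0.11,-0.12,-0.1,0.1,0.1,0.5]]
1 end [ 0.5429 -0.2915  0.2485] [-179.9  -60.    53.8]
q [ 72.  28. -28.  96. -47.  77.  28.] err 0.0 marg 40.2 step 0.1
```

View pics/w9.png

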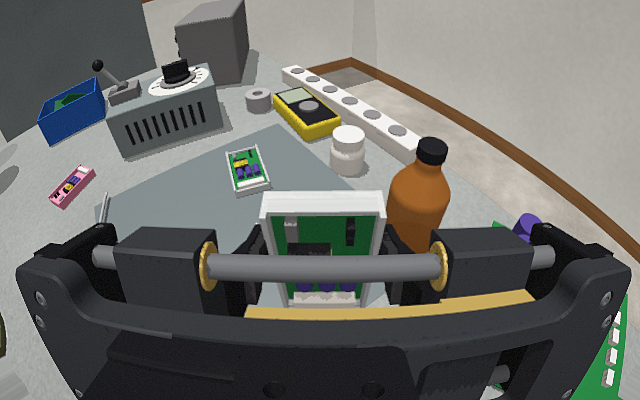

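View pics/s9.png

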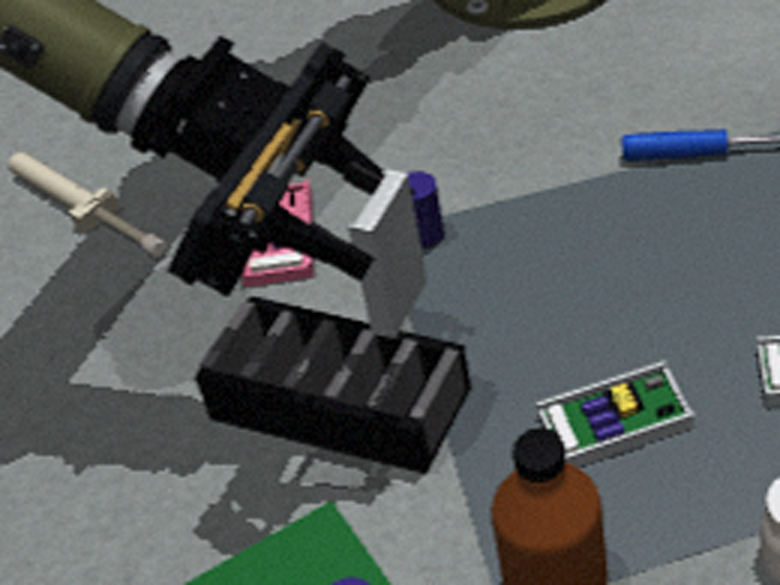

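```bash
cat > ov.py <<'E'
from job import *
def box(center,h,up):  # center, module x axis vec (length), z axis vec (thickness)
    x=np.array(h,float);x/=np.linalg.norm(x); z=np.array(up,float); z-=x*(x@z); z/=np.linalg.norm(z); y=np.cross(z,x)
    return np.array([center+x*a*.055+y*b*.03+z*c*.009 for a in(1,-1) for b in(1,-1) for c in(1,-1)])
def held(g=G,zo=ZG-.009,t=T,tilt=0):
    """expected box of held module from current tcp (grasped leaning t)"""
    P,Q=tcp(); gp=P+Q.apply([0,0,.051]); zt=Q.apply([0,0,1]); xt=Q.apply([1,0,0]); tt=np.radians(t+tilt)
    # lying: zt=-cos Z - sin h ; xt (flip -1)= cos h - sin Z
    h=-np.sin(tt)*zt+np.cos(tt)*xt; Z=-np.cos(tt)*zt-np.sin(tt)*xt
    return box(gp-g*h-zo*Z,h,Z),gp-g*h-zo*Z,h,Z
def draw(c,B,name,roi=None,sc=3):
    im=c['img'].copy(); S=4; im=cv2.resize(im,None,fx=S,fy=S,interpolation=cv2.INTER_CUBIC)
    uv=((proj(c,B)+.5)*S).astype(int)
    for i in range(8):
        for j in range(i+1,8):
            if bin(i^j).count('1')==1: cv2.line(im,tuple(map(int,uv[i])),tuple(map(int,uv[j])),(0,0,255),1,cv2.LINE_AA)
    if roi: x0,y0,x1,y1=[v*S for v in roi]; im=im[y0:y1,x0:x1]
    f=min(780/im.shape[1],590/im.shape[0]); im=cv2.resize(im,None,fx=f,fy=f,interpolation=cv2.INTER_AREA); cv2.imwrite(f'pics/{name}.png',im)
E
python3 - <<'E'
from ov import *
B,c,h,Z=held(); print(c.round(4),h.round(3),Z.round(3))
draw(load('wrist'),B,'ov9w',(220,160,420,320)); draw(load('scene'),B,'ov9s',(150,150,300,270))
E
```

```text
[ 0.5773 -0.2424  0.1929] [0.001 0.002 1.   ] [-0.588 -0.809  0.002]
```

View pics/ov9w.png

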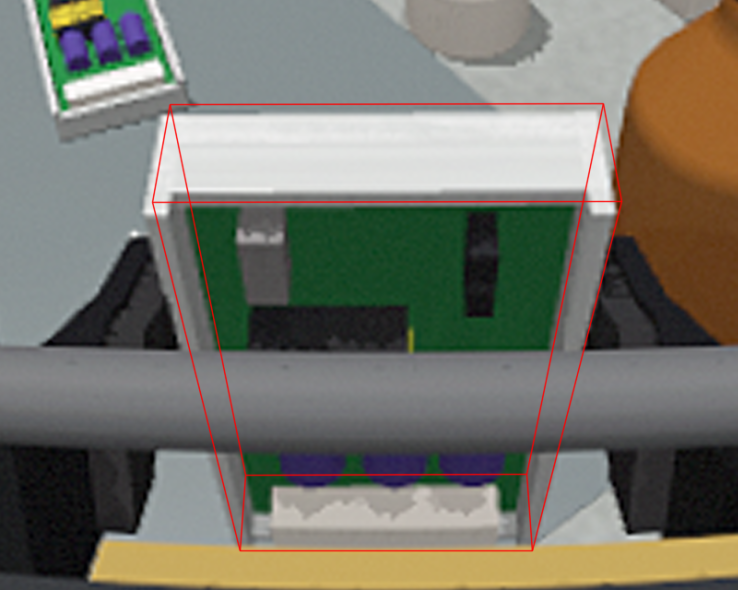

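View pics/ov9s.png

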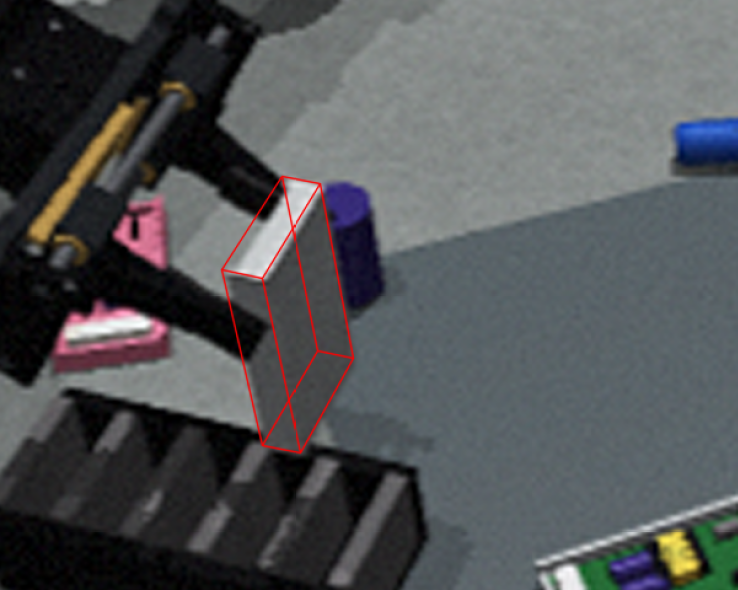

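>>> drive_tool:
  commands:
    - [-0.07, 0.11, -0.12, -0.1, 0.1, 0.1, 0.5]
    - [-2.16, 0, 1.25, 0, 0, 0, 0.5]
    - [-2.16, 0, 1.25, 0, 0, 0, 0.5]
    - [-1.3, 0, 0.75, 0, 0, 0, 0.5]
    - [0, 0, 0, 0, 0, 0, 0.5]
    - [0, 0, 0, 0, 0, 0, 0.5]
    - [0, 0, 0, 0, 0, 0, 0.5]
    - [0, 0, 0, 0, 0, 0, 0.5]

```text
time_s: 16.2
tool_pos: [0.5433, -0.2936, 0.1852]
tool_rot: [179.8, -60.0, 53.9]
force: [0.1, -0.1, -2.9]
grip_width: 0.0596
```

```bash
python3 - <<'E'
from ov import *
log(); s_=cam('scene'); o=env.get_obs(); print(o['time_s'],o['tool_pos'],o['tool_rot'],o['force'],o['grip_width'],o['wrist_torque'])
B,c,h,Z=held(); print(c.round(4),h.round(3)); draw(s_,B,'ov10s',(130,150,280,290))
K,RKo=rck(.072,0); go([(K+[0,0,.06],RKo),(K,RKo)],.5,vmax=1.5)
E
```

```text
16.25 [ 0.54318803 -0.29363497  0.18505342] [179.77681381 -60.01533512  53.85098491] [ 0.23351737  0.52123716 -2.43421003] 0.059453965948860946 [-1.11382584  0.75207247 -0.02425048]
[ 0.5781 -0.2464  0.1296] [-0.002  0.001  1.   ]
[[-0.49,-0.16,0.46,0.2,0,0,0.5],[-1.04,0,0.6,0,0,0,0.5],[-1.04,0,0.6,0,0,0,0.5],[-1.04,0,0.6,0,0,0,0.5],[-1.04,0,0.6,0,0,0,0.5],[-1.04,0,0.6,0,0,0,0.5]]
6 end [ 0.5428 -0.2915  0.1185] [180.  -60.   53.9]
q [ 70.  39. -26.  98. -46.  69.  37.] err 0.0 marg 42.0 step 1.1
```

View pics/ov10s.png

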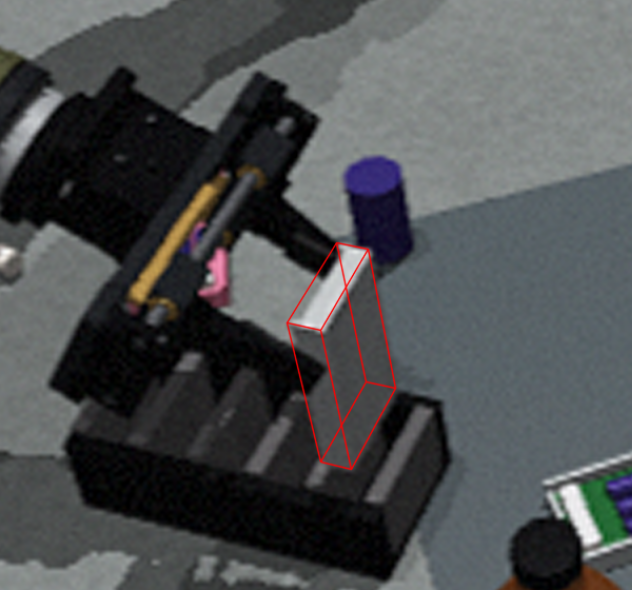

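>>> drive_tool:
  commands:
    - [-0.49, -0.16, 0.46, 0, 0, 0, 0.5]
    - [-1.04, 0, 0.6, 0, 0, 0, 0.5]
    - [-1.04, 0, 0.6, 0, 0, 0, 0.5]
    - [-1.04, 0, 0.6, 0, 0, 0, 0.5]
    - [-1.04, 0, 0.6, 0, 0, 0, 0.5]
    - [-0.5, 0, 0.29, 0, 0, 0, 0.5]
    - [0, 0, 0, 0, 0, 0, 0.5]
    - [0, 0, 0, 0, 0, 0, 0.5]
    - [0, 0, 0, 0, 0, 0, 0.5]

```text
time_s: 17.0
tool_pos: [0.5425, -0.2912, 0.1235]
tool_rot: [-180.0, -60.1, 53.6]
force: [0.2, 0.3, -2.0]
grip_width: 0.0597
```

```bash
python3 - <<'E'
from ov import *
log(); s_=cam('scene'); o=env.get_obs(); print(o['time_s'],o['tool_pos'],o['tool_rot'],o['force'],o['grip_width'],o['wrist_torque'])
B,c,h,Z=held(); print(c.round(4),h.round(3)); draw(s_,B,'ov11s',(130,150,280,290))
E
```

```text
17.05 [ 0.54257659 -0.29124228  0.12378513] [179.94169605 -60.04404187  53.70214332] [-0.11009945  0.59149282 -1.77614392] 0.05946297744179059 [-1.10948046  0.74871101  0.04790132]
[ 0.5774 -0.244   0.0683] [-0.001 -0.     1.   ]
```

View pics/ov11s.png

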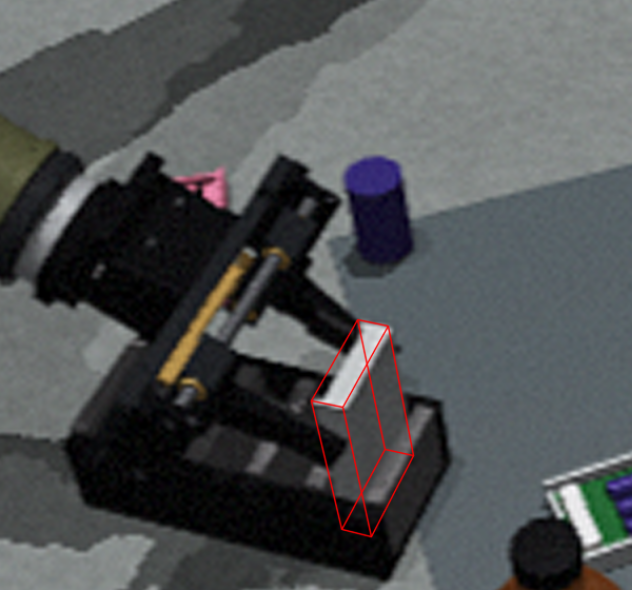

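In the slot, 5 mm above the floor by the model (image agrees). Lower in small steps, watching for contact.

>>> drive_tool:
  commands:
    - [-0.17, 0, 0.1, 0, 0, 0, 0.5]
    - [-0.17, 0, 0.1, 0, 0, 0, 0.5]
    - [0, 0, 0, 0, 0, 0, 0.5]
    - [0, 0, 0, 0, 0, 0, 0.5]

```text
time_s: 17.38
tool_pos: [0.5422, -0.2911, 0.1192]
tool_rot: [-179.9, -60.0, 53.6]
force: [-0.0, -0.4, -1.6]
grip_width: 0.0595
```

>>> drive_tool:
  commands:
    - [-0.09, 0, 0.05, 0, 0, 0, 0.5]
    - [0, 0, 0, 0, 0, 0, 0.5]
    - [0, 0, 0, 0, 0, 0, 0.5]

```text
time_s: 17.63
tool_pos: [0.5423, -0.2912, 0.1184]
tool_rot: [-180.0, -60.0, 53.6]
force: [0.4, -1.2, -0.6]
grip_width: 0.0596
```

>>> drive_tool:
  commands:
    - [-0.09, 0, 0.05, 0, 0, 0, 0.5]
    - [0, 0, 0, 0, 0, 0, 0.5]
    - [0, 0, 0, 0, 0, 0, 0.5]

```text
time_s: 17.88
tool_pos: [0.5425, -0.291, 0.1182]
tool_rot: [-180.0, -60.1, 53.6]
force: [-2.3, -0.2, 4.9]
grip_width: 0.0597
```

>>> drive_tool:
  commands:
    - [0, 0, 0, 0, 0, 0, 0.75]
    - [0, 0, 0, 0, 0, 0, 0.8]
    - [0, 0, 0, 0, 0, 0, 0.9]
    - [0, 0, 0, 0, 0, 0, 1]
    - [0, 0, 0, 0, 0, 0, 1]
    - [0, 0, 0, 0, 0, 0, 1]
    - [0, 0, 0, 0, 0, 0, 1]
    - [0.9, 0, -0.5, 0, 0, 0, 1]
    - [2, 0, -1.15, 0, 0, 0, 1]
    - [2.5, 0, -1.45, 0, 0, 0, 1]
    - [2.5, 0, -1.45, 0, 0, 0, 1]
    - [2.5, 0, -1.45, 0, 0, 0, 1]
    - [2, 0, -1.15, 0, 0, 0, 1]
    - [0, 0, 0, 0, 0, 0, 1]

```text
time_s: 19.05
tool_pos: [0.5441, -0.2916, 0.2668]
tool_rot: [179.0, -60.0, 54.5]
force: [0.4, 0.3, 0.7]
grip_width: 0.0871
```

```bash
python3 - <<'E'
from ov import *
from mods import find
log(); s_=cam('scene'); o=env.get_obs(); print(o['time_s'],o['tool_pos'],o['tool_rot'],o['force'],o['grip_width'])
c=np.r_[RK+U*.072,.063]; B=box(c,[0,0,1],[-U[0],-U[1],0]); draw(s_,B,'ov12s',(130,150,280,290))
for r in find(cam('top')): print('t',np.round(r,4))
m=(.631,-.0981,92.7)
L,RL=lay(m); z=RL.apply([0,0,1]); go([(L-.15*z+[0,0,.06],RL),(L-.04*z,RL)],1)
E
```

```text
19.1 [ 0.5432321  -0.29142769  0.26393465] [179.37267259 -59.94651416  54.21833119] [ 0.23384642 -0.33270287 -0.68697571] 0.08752523365473319
t [  0.8047  -0.4266 -72.8154 276.7701 206.3337]
t [6.44300e-01 7.89000e-02 7.54640e+01 1.01328e+02 5.07776e+01]
t [  0.6307  -0.0978 -87.2629  96.8213  51.0508]
t [  0.3027   0.6781  -0.4654 133.1948 103.2416]
[[0.76,-0.63,1.35,0.6,-4.3,-2.1,1],[0.88,-0.58,1.29,0.5,-4.3,-2.1,1],[0.99,-0.54,1.23,0.6,-4.3,-2.1,1],[1.11,-0.48,1.15,0.6,-4.3,-2,1],[1.2,-0.44,1.08,0.5,-4.3,-2.1,1],[1.29,-0.38,0.98,0.6,-4.3,-2.1,1],[1.38,-0.32,0.89,0.6,-4.3,-2.1,1],[1.45,-0.26,0.78,0.5,-4.3,-2.1,1],[1.52,-0.2,0.67,0.6,-4.3,-2.1,1],[1.56,-0.13,0.56,0.6,-4.3,-2,1],[1.61,-0.08,0.44,0.5,-4.4,-2.1,1],[1.64,-0.01,0.32,0.6,-4.3,-2.1,1],[1.66,0.05,0.19,0.5,-4.3,-2.1,1],[1.66,0.11,0.07,0.6,-4.3,-2.1,1],[1.66,0.18,-0.06,0.6,-4.3,-2.1,1],[1.64,0.23,-0.18,0.5,-4.3,-2,1],[1.62,0.29,-0.31,0.6,-4.3,-2.1,1],[1.57,0.34,-0.43,0.6,-4.3,-2.1,1],[1.53,0.39,-0.56,0.5,-4.3,-2.1,1],[1.46,0.44,-0.67,0.6,-4.3,-2.1,1]]
[[0.5,0,2.7,0,0,0,1],[0.5,0,2.7,0,0,0,1],[0.5,0,2.7,0,0,0,1],[0.5,0.01,2.7,0,0,0,1],[0.51,0,2.7,0,0,0,1],[0.5,0,2.7,0,0,0,1]]
26 end [ 0.6275 -0.0227  0.1023] [-180.    30.    92.7]
q [ 12.  32. -30.  98.  51.  69. -39.] err 0.0 marg 27.9 step 6.0
```

View pics/ov12s.png

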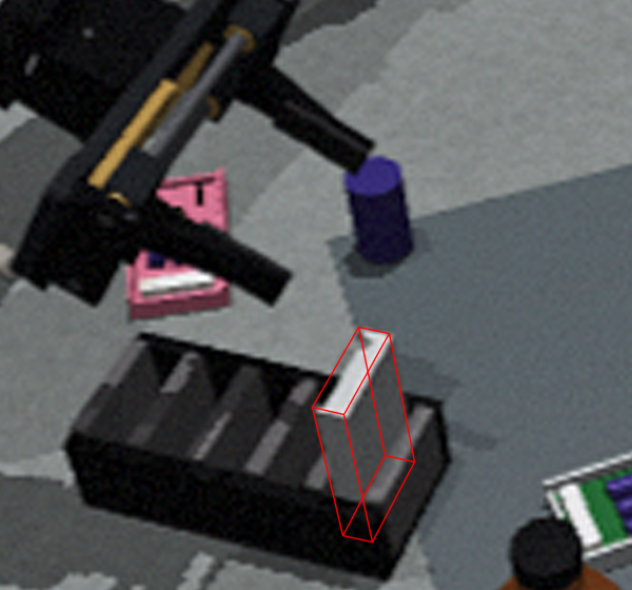

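>>> drive_tool:
  commands:
    - [0.76, -0.63, 1.35, 0.6, -4.3, -2.1, 1]
    - [0.88, -0.58, 1.29, 0.5, -4.3, -2.1, 1]
    - [0.99, -0.54, 1.23, 0.6, -4.3, -2.1, 1]
    - [1.11, -0.48, 1.15, 0.6, -4.3, -2, 1]
    - [1.2, -0.44, 1.08, 0.5, -4.3, -2.1, 1]
    - [1.29, -0.38, 0.98, 0.6, -4.3, -2.1, 1]
    - [1.38, -0.32, 0.89, 0.6, -4.3, -2.1, 1]
    - [1.45, -0.26, 0.78, 0.5, -4.3, -2.1, 1]
    - [1.52, -0.2, 0.67, 0.6, -4.3, -2.1, 1]
    - [1.56, -0.13, 0.56, 0.6, -4.3, -2, 1]
    - [1.61, -0.08, 0.44, 0.5, -4.4, -2.1, 1]
    - [1.64, -0.01, 0.32, 0.6, -4.3, -2.1, 1]
    - [1.66, 0.05, 0.19, 0.5, -4.3, -2.1, 1]
    - [1.66, 0.11, 0.07, 0.6, -4.3, -2.1, 1]
    - [1.66, 0.18, -0.06, 0.6, -4.3, -2.1, 1]
    - [1.64, 0.23, -0.18, 0.5, -4.3, -2, 1]
    - [1.62, 0.29, -0.31, 0.6, -4.3, -2.1, 1]
    - [1.57, 0.34, -0.43, 0.6, -4.3, -2.1, 1]
    - [1.53, 0.39, -0.56, 0.5, -4.3, -2.1, 1]
    - [1.46, 0.44, -0.67, 0.6, -4.3, -2.1, 1]

```text
time_s: 20.82
tool_pos: [0.6244, 0.0331, 0.2559]
tool_rot: [-179.7, 30.1, 92.9]
force: [0.3, -0.3, -1.0]
grip_width: 0.0872
```

>>> drive_tool:
  commands:
    - [0.5, 0, 2.7, 0, 0, 0, 1]
    - [0.5, 0, 2.7, 0, 0, 0, 1]
    - [0.5, 0, 2.7, 0, 0, 0, 1]
    - [0.5, 0.01, 2.7, 0, 0, 0, 1]
    - [0.25, 0, 1.35, 0, 0, 0, 1]
    - [0, 0, 0, 0, 0, 0, 1]
    - [0, 0, 0, 0, 0, 0, 1]
    - [0, 0, 0, 0, 0, 0, 1]

```text
time_s: 21.48
tool_pos: [0.6272, -0.0076, 0.1417]
tool_rot: [180.0, 29.8, 92.7]
force: [-0.0, 0.2, 0.8]
grip_width: 0.0867
```

```bash
python3 - <<'E'
from ov import *
from mods import find
log(); c=cam('wrist','w13'); o=env.get_obs(); print(o['time_s'],o['tool_pos'],o['tool_rot'],o['force'])
for r in find(cam('top')): print('t',np.round(r,4))
m=(.631,-.0981,92.7); h=[np.cos(np.radians(m[2])),np.sin(np.radians(m[2])),0]
draw(c,box(np.r_[m[:2],.009],h,[0,0,1]),'ov13',(220,120,420,300))
L,RL=lay(m); go([(L,RL)],1,vmax=2)
E
```

```text
21.5333 [ 0.62750727 -0.00740659  0.1422277 ] [179.90797432  29.79655713  92.69975994] [0.48374481 0.53770912 0.5280174 ]
t [  0.8048  -0.4266 -72.8591 276.5641 206.6105]
t [  0.6307  -0.0978 -87.2629  96.8213  51.0508]
t [  0.3027   0.6781  -0.4654 133.1948 103.2416]
[[0.13,-0.02,1.65,0,0,0,1],[0.13,-0.02,1.64,0,-0.1,0,1],[0.14,-0.02,1.65,0.1,0,0,1],[0.13,-0.01,1.64,0,-0.1,0,1],[0.14,-0.02,1.65,0,0,0,1]]
5 end [ 0.6284 -0.0426  0.0676] [180.   30.   92.7]
q [ 11.  34. -30.  99.  50.  69. -39.] err 0.0 marg 41.5 step 1.4
```

View pics/ov13.png

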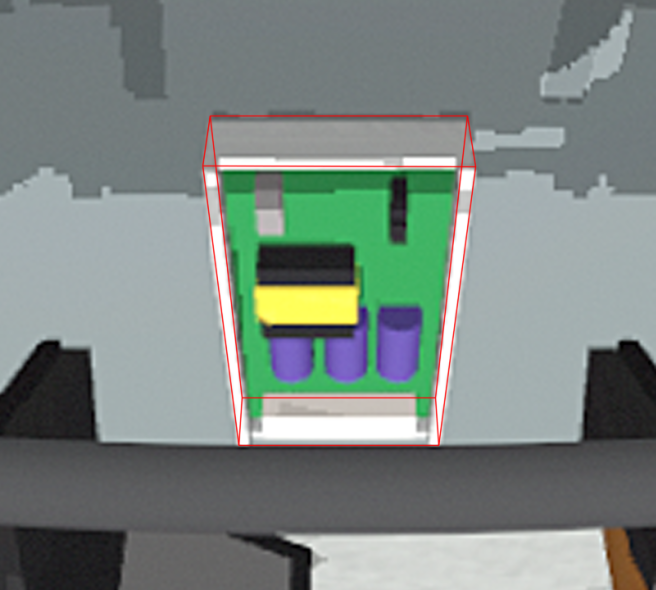

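>>> drive_tool:
  commands:
    - [0.13, -0.02, 1.65, 0, 0, 0, 1]
    - [0.13, -0.02, 1.64, 0, 0, 0, 1]
    - [0.14, -0.02, 1.65, 0, 0, 0, 1]
    - [0.13, -0.01, 1.64, 0, 0, 0, 1]
    - [0.1, -0.02, 1.2, 0, 0, 0, 1]
    - [0, 0, 0, 0, 0, 0, 1]
    - [0, 0, 0, 0, 0, 0, 1]
    - [0, 0, 0, 0, 0, 0, 1]

```text
time_s: 22.25
tool_pos: [0.6272, -0.0416, 0.0698]
tool_rot: [-179.9, 29.8, 92.7]
force: [-0.0, 0.1, 0.3]
grip_width: 0.0864
```

```bash
python3 - <<'E'
from ov import *
o=env.get_obs(); print(o['time_s'],o['tool_pos'],o['tool_rot'],o['force'])
m=(.631,-.0981,92.7)
L,RL=lay(m); go([(L,RL)],1,vmax=2)
E
```

```text
22.25 [ 0.62715805 -0.0415525   0.06980562] [-179.89464953   29.82040739   92.74570583] [-0.03795312  0.10916215  0.26767321]
[[0.01,0.12,0.24,-0.1,-0.2,0,1]]
1 end [ 0.6284 -0.0426  0.0677] [-180.    30.    92.7]
q [ 11.  34. -30.  99.  50.  69. -39.] err 0.0 marg 41.7 step 0.4
```

>>> drive_tool:
  commands:
    - [0, 0.1, 0.24, 0, 0, 0, 1]
    - [0, 0, 0, 0, 0, 0, 0.6]
    - [0, 0, 0, 0, 0, 0, 0.6]
    - [0, 0, 0, 0, 0, 0, 0.5]
    - [0, 0, 0, 0, 0, 0, 0.5]
    - [0, 0, 0, 0, 0, 0, 0.5]
    - [0, 0, 0, 0, 0, 0, 0.5]
    - [0, 0, 0, 0, 0, 0, 0.5]
    - [0, 0, 0, 0, 0, 0, 0.5]
    - [0, 0, 0, 0, 0, 0, 0.5]
  force: 40

```text
time_s: 23.08
tool_pos: [0.6283, -0.0429, 0.0679]
tool_rot: [-179.9, 29.8, 92.7]
force: [-0.1, 0.0, 0.8]
grip_width: 0.0593
```

```bash
python3 - <<'E'
from ov import *
log(); o=env.get_obs(); print(o['time_s'],o['tool_pos'],o['tool_rot'],o['force'],o['grip_width'])
K,RKo=rck(.036,.13); go([(o['tool_pos']+[0,0,.15],tcp()[1]),(K,RKo)],.5,vmax=3)
E
```

```text
23.0833 [ 0.62833743 -0.04286004  0.06792833] [-179.93354347   29.83472516   92.725819  ] [-0.09684618  0.01778261  0.7776089 ] 0.05930252046690631
[[-1.24,0,-2.17,0,0,0,0.5],[-1.25,-0.01,-2.17,0,0,0,0.5],[-1.24,0,-2.17,0,0,0,0.5],[-1.24,0,-2.16,0,0,0,0.5],[-1.25,0,-2.17,0,0,0,0.5],[-1.24,-0.01,-2.17,0,0,0,0.5],[-1.26,-0.6,0.55,-0.6,4.3,2.1,0.5],[-1.31,-0.55,0.44,-0.5,4.3,2.1,0.5],[-1.37,-0.51,0.34,-0.6,4.3,2,0.5],[-1.4,-0.47,0.22,-0.5,4.3,2.1,0.5],[-1.43,-0.41,0.12,-0.6,4.3,2.1,0.5],[-1.45,-0.37,0.01,-0.6,4.3,2.1,0.5],[-1.46,-0.31,-0.11,-0.5,4.3,2,0.5],[-1.46,-0.25,-0.22,-0.6,4.3,2.1,0.5],[-1.44,-0.2,-0.33,-0.6,4.3,2.1,0.5],[-1.42,-0.15,-0.44,-0.5,4.3,2.1,0.5],[-1.39,-0.08,-0.54,-0.6,4.3,2,0.5],[-1.35,-0.04,-0.65,-0.5,4.3,2.1,0.5],[-1.29,0.02,-0.75,-0.6,4.4,2.1,0.5],[-1.23,0.08,-0.85,-0.6,4.3,2.1,0.5]]
[[-1.16,0.13,-0.93,-0.5,4.3,2.1,0.5],[-1.08,0.18,-1.02,-0.6,4.3,2,0.5],[-1,0.22,-1.09,-0.6,4.3,2.1,0.5],[-0.9,0.27,-1.16,-0.5,4.3,2.1,0.5],[-0.8,0.32,-1.22,-0.6,4.3,2.1,0.5],[-0.7,0.35,-1.28,-0.5,4.3,2,0.5]]
26 end [ 0.5216 -0.3205  0.2485] [180.  -60.   53.9]
q [ 76.  28. -31.  96. -44.  80.  25.] err 0.0 marg 30.6 step 5.6
```

```bash
python3 - <<'E'
from ov import *
o=env.get_obs()
K,RKo=rck(.036,.19); go([(o['tool_pos']+[0,0,.24],tcp()[1]),(K,RKo)],.5,vmax=3.6)
E
```

```text
[[-1.71,0,-2.97,0,0,0,0.5],[-1.7,-0.01,-2.98,0,0,0,0.5],[-1.71,0,-2.97,0,0,0,0.5],[-1.7,0,-2.98,0,0,0,0.5],[-1.71,-0.01,-2.97,0,0,0,0.5],[-1.7,0,-2.97,0,0,0,0.5],[-1.71,0,-2.98,0,0,0,0.5],[-1.18,-0.6,0.68,-0.6,4.3,2.1,0.5],[-1.25,-0.56,0.57,-0.5,4.3,2.1,0.5],[-1.31,-0.52,0.48,-0.6,4.3,2,0.5],[-1.36,-0.47,0.37,-0.5,4.3,2.1,0.5],[-1.4,-0.43,0.27,-0.6,4.3,2.1,0.5],[-1.43,-0.38,0.15,-0.6,4.3,2.1,0.5],[-1.45,-0.33,0.04,-0.5,4.3,2,0.5],[-1.46,-0.27,-0.07,-0.6,4.3,2.1,0.5],[-1.46,-0.22,-0.18,-0.6,4.3,2.1,0.5],[-1.45,-0.17,-0.29,-0.5,4.3,2.1,0.5],[-1.43,-0.11,-0.41,-0.6,4.3,2,0.5],[-1.39,-0.05,-0.51,-0.5,4.3,2.1,0.5],[-1.36,0,-0.61,-0.6,4.4,2.1,0.5]]
[[-1.3,0.05,-0.71,-0.6,4.3,2.1,0.5],[-1.24,0.12,-0.81,-0.5,4.3,2.1,0.5],[-1.18,0.16,-0.9,-0.6,4.3,2,0.5],[-1.09,0.21,-0.99,-0.6,4.3,2.1,0.5],[-1.02,0.26,-1.05,-0.5,4.3,2.1,0.5],[-0.91,0.31,-1.13,-0.6,4.3,2.1,0.5],[-0.82,0.35,-1.19,-0.5,4.3,2,0.5]]
27 end [ 0.5217 -0.3205  0.3085] [180.  -60.   53.9]
q [ 70.  23. -24.  93. -48.  86.  22.] err 0.0 marg 27.2 step 5.4
```

>>> drive_tool:
  commands:
    - [-1.71, 0, -2.97, 0, 0, 0, 0.5]
    - [-1.7, 0, -2.98, 0, 0, 0, 0.5]
    - [-1.71, 0, -2.97, 0, 0, 0, 0.5]
    - [-1.7, 0, -2.98, 0, 0, 0, 0.5]
    - [-1.71, 0, -2.97, 0, 0, 0, 0.5]
    - [-1.7, 0, -2.97, 0, 0, 0, 0.5]
    - [-1.71, 0, -2.98, 0, 0, 0, 0.5]
    - [-1.18, -0.6, 0.68, -0.6, 4.3, 2.1, 0.5]
    - [-1.25, -0.56, 0.57, -0.5, 4.3, 2.1, 0.5]
    - [-1.31, -0.52, 0.48, -0.6, 4.3, 2, 0.5]
    - [-1.36, -0.47, 0.37, -0.5, 4.3, 2.1, 0.5]
    - [-1.4, -0.43, 0.27, -0.6, 4.3, 2.1, 0.5]
    - [-1.43, -0.38, 0.15, -0.6, 4.3, 2.1, 0.5]
    - [-1.45, -0.33, 0.04, -0.5, 4.3, 2, 0.5]
    - [-1.46, -0.27, -0.07, -0.6, 4.3, 2.1, 0.5]
    - [-1.46, -0.22, -0.18, -0.6, 4.3, 2.1, 0.5]
    - [-1.45, -0.17, -0.29, -0.5, 4.3, 2.1, 0.5]
    - [-1.43, -0.11, -0.41, -0.6, 4.3, 2, 0.5]
    - [-1.39, -0.05, -0.51, -0.5, 4.3, 2.1, 0.5]
    - [-1.36, 0, -0.61, -0.6, 4.4, 2.1, 0.5]

```text
time_s: 24.75
tool_pos: [0.5582, -0.2242, 0.3079]
tool_rot: [171.7, -28.8, 70.7]
force: [-0.7, -0.2, -2.5]
grip_width: 0.0598
```

>>> drive_tool:
  commands:
    - [-1.3, 0.05, -0.71, -0.6, 4.3, 2.1, 0.5]
    - [-1.24, 0.12, -0.81, -0.5, 4.3, 2.1, 0.5]
    - [-1.18, 0.16, -0.9, -0.6, 4.3, 2, 0.5]
    - [-1.09, 0.21, -0.99, -0.6, 4.3, 2.1, 0.5]
    - [-1.02, 0.26, -1.05, -0.5, 4.3, 2.1, 0.5]
    - [-0.91, 0.31, -1.13, -0.6, 4.3, 2.1, 0.5]
    - [-0.82, 0.35, -1.19, -0.5, 4.3, 2, 0.5]
    - [0, 0, 0, 0, 0, 0, 0.5]
    - [0, 0, 0, 0, 0, 0, 0.5]
    - [0, 0, 0, 0, 0, 0, 0.5]

```text
time_s: 25.58
tool_pos: [0.5218, -0.3198, 0.3081]
tool_rot: [-179.9, -60.0, 53.9]
force: [0.4, 0.0, -1.5]
grip_width: 0.06
```

```bash
python3 - <<'E'
from ov import *
log(); s_=cam('scene'); w=cam('wrist'); o=env.get_obs(); print(o['time_s'],o['tool_pos'],o['tool_rot'],o['force'],o['grip_width'],o['wrist_torque'])
B,c,h,Z=held(); print(c.round(4),h.round(3)); draw(s_,B,'ov14s',(100,130,280,290)); draw(w,B,'ov14w',(220,160,420,320))
K,RKo=rck(.036,.065); go([(K,RKo)],.5,vmax=2.5)
E
```

```text
25.6833 [ 0.52253004 -0.31886541  0.30908264] [179.87915121 -59.9635568   54.13413244] [-0.09281301  0.45728615 -1.734281  ] 0.05973053900332411 [-1.09061609  0.727137    0.03740414]
[ 0.557  -0.2714  0.2535] [-0.     0.001  1.   ]
[[-1.83,0,1.02,0,0,0,0.5],[-1.82,0,1.02,-0.1,0,0.1,0.5],[-1.83,0.01,1.02,0,0,0,0.5],[-1.83,0,1.02,0,0,0,0.5],[-1.83,0,1.02,0,0,0,0.5],[-1.82,0,1.03,-0.1,0,0.1,0.5]]
6 end [ 0.5216 -0.3204  0.1835] [-180.   -60.    53.7]
q [ 71.  34. -23.  96. -46.  77.  34.] err 0.0 marg 34.0 step 1.6
```

View pics/ov14s.png

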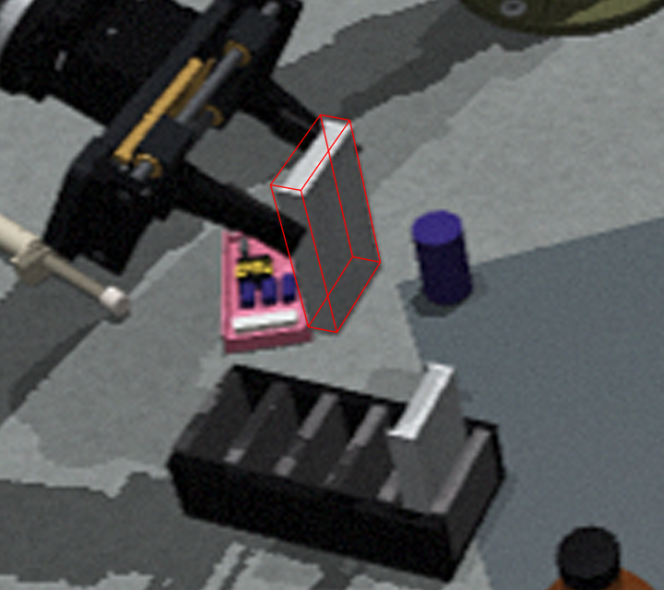

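View pics/ov14w.png

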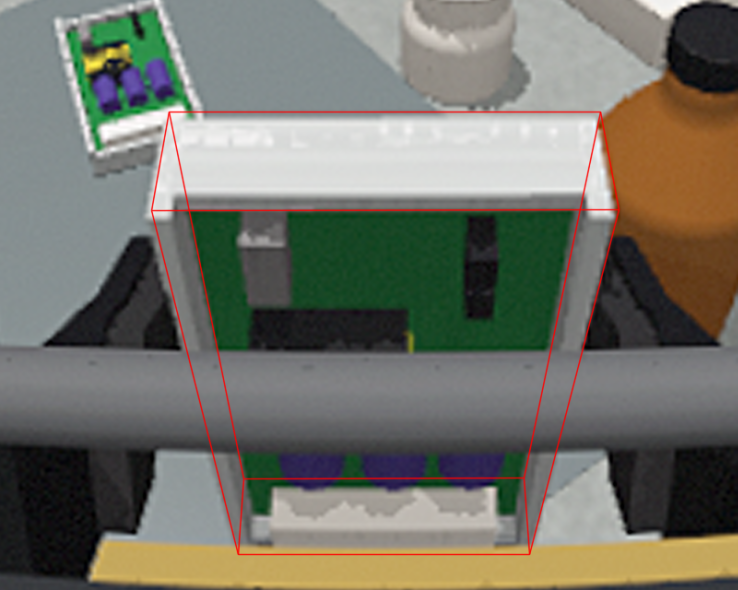

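>>> drive_tool:
  commands:
    - [-1.83, 0, 1.02, 0, 0, 0, 0.5]
    - [-1.82, 0, 1.02, -0.1, 0, 0.1, 0.5]
    - [-1.83, 0.01, 1.02, 0, 0, 0, 0.5]
    - [-1.83, 0, 1.02, 0, 0, 0, 0.5]
    - [-1.83, 0, 1.02, 0, 0, 0, 0.5]
    - [-1.82, 0, 1.03, -0.1, 0, 0.1, 0.5]
    - [0, 0, 0, 0, 0, 0, 0.5]
    - [0, 0, 0, 0, 0, 0, 0.5]
    - [0, 0, 0, 0, 0, 0, 0.5]

```text
time_s: 26.43
tool_pos: [0.5218, -0.3215, 0.1847]
tool_rot: [179.9, -60.0, 53.7]
force: [0.5, 0.2, -1.8]
grip_width: 0.0599
```

```bash
python3 - <<'E'
from ov import *
log(); s_=cam('scene'); o=env.get_obs(); print(o['time_s'],o['tool_pos'],o['tool_rot'],o['force'],o['grip_width'])
B,c,h,Z=held(); print(c.round(4),h.round(3)); draw(s_,B,'ov15s',(100,130,280,290))
K,RKo=rck(.036,0); go([(K+[0,0,.055],RKo),(K+[0,0,.005],RKo)],.5,vmax=1.2)
E
```

```text
26.4833 [ 0.52180534 -0.32180352  0.18496093] [179.8157947  -59.98888785  53.80047823] [-0.05768632 -0.1225983  -1.48354429] 0.05943053686700981
[ 0.5567 -0.2746  0.1294] [-0.001  0.001  1.   ]
[[-0.95,-0.1,0.65,0.2,0,0,0.5],[-0.86,0,0.5,0,0,0,0.5],[-0.87,0,0.5,0,0,0,0.5],[-0.86,0,0.5,0,0,0,0.5],[-0.87,0,0.5,0,0,0,0.5],[-0.86,0.01,0.51,0,0,0,0.5]]
6 end [ 0.5217 -0.3205  0.1235] [-180.   -60.    53.8]
q [ 70.  39. -23.  97. -46.  73.  39.] err 0.0 marg 41.6 step 0.9
```

View pics/ov15s.png

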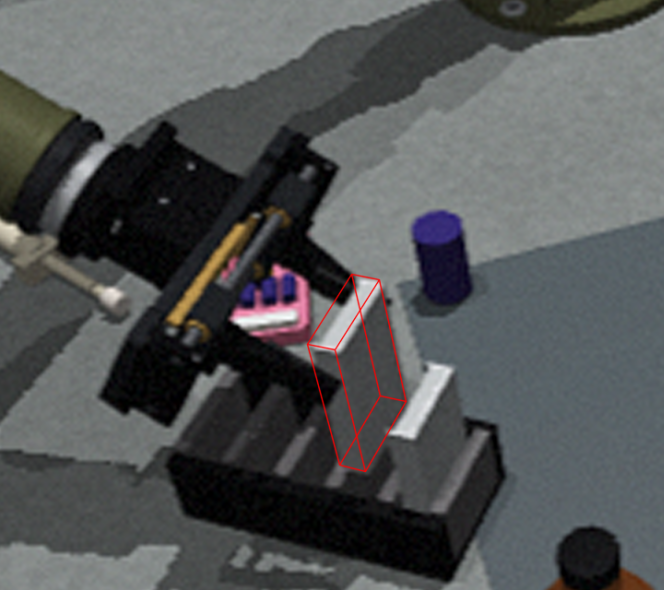

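>>> drive_tool:
  commands:
    - [-0.95, -0.1, 0.65, 0.1, 0, 0, 0.5]
    - [-0.86, 0, 0.5, 0, 0, 0, 0.5]
    - [-0.87, 0, 0.5, 0, 0, 0, 0.5]
    - [-0.86, 0, 0.5, 0, 0, 0, 0.5]
    - [-0.87, 0, 0.5, 0, 0, 0, 0.5]
    - [-0.86, 0, 0.5, 0, 0, 0, 0.5]
    - [0, 0, 0, 0, 0, 0, 0.5]
    - [0, 0, 0, 0, 0, 0, 0.5]

```text
time_s: 27.15
tool_pos: [0.5202, -0.3204, 0.1205]
tool_rot: [-179.6, -60.0, 53.3]
force: [0.4, 0.7, -3.2]
grip_width: 0.0594
```

>>> drive_tool:
  commands:
    - [-0.17, 0, 0.1, 0, 0, 0, 0.5]
    - [-0.17, 0, 0.1, 0, 0, 0, 0.5]
    - [0, 0, 0, 0, 0, 0, 0.5]
    - [0, 0, 0, 0, 0, 0, 0.5]

```text
time_s: 27.48
tool_pos: [0.5207, -0.3205, 0.1195]
tool_rot: [-179.8, -60.1, 53.6]
force: [-2.8, -2.2, 6.1]
grip_width: 0.0594
```

>>> drive_tool:
  commands:
    - [-0.09, 0, 0.05, 0, 0, 0, 0.5]
    - [0, 0, 0, 0, 0, 0, 0.5]
    - [0, 0, 0, 0, 0, 0, 0.5]

```text
time_s: 27.73
tool_pos: [0.5208, -0.3204, 0.1194]
tool_rot: [-179.9, -60.2, 53.6]
force: [-3.9, -1.4, 9.1]
grip_width: 0.0597
```

>>> drive_tool:
  commands:
    - [-0.09, 0, 0.05, 0, 0, 0, 0.5]
    - [0, 0, 0, 0, 0, 0, 0.5]
    - [0, 0, 0, 0, 0, 0, 0.5]

```text
time_s: 27.98
tool_pos: [0.5209, -0.3204, 0.1193]
tool_rot: [-179.9, -60.3, 53.6]
force: [-6.1, -1.0, 12.2]
grip_width: 0.0595
```

>>> drive_tool:
  commands:
    - [0, 0, 0, 0, 0, 0, 0.75]
    - [0, 0, 0, 0, 0, 0, 0.8]
    - [0, 0, 0, 0, 0, 0, 0.9]
    - [0, 0, 0, 0, 0, 0, 1]
    - [0, 0, 0, 0, 0, 0, 1]
    - [0, 0, 0, 0, 0, 0, 1]
    - [0, 0, 0, 0, 0, 0, 1]
    - [0.9, 0, -0.5, 0, 0, 0, 1]
    - [2, 0, -1.15, 0, 0, 0, 1]
    - [2.5, 0, -1.45, 0, 0, 0, 1]
    - [2.5, 0, -1.45, 0, 0, 0, 1]
    - [2.5, 0, -1.45, 0, 0, 0, 1]
    - [2.5, 0, -1.45, 0, 0, 0, 1]
    - [0, 0, 0, 0, 0, 0, 1]
    - [0, 0, 0, 0, 0, 0, 1]

```text
time_s: 29.23
tool_pos: [0.5212, -0.3209, 0.2669]
tool_rot: [179.8, -59.9, 53.9]
force: [-0.1, 0.3, -0.3]
grip_width: 0.0867
```

```bash
python3 - <<'E'
from ov import *
from mods import find
log(); s_=cam('scene'); w=cam('wrist','w16'); o=env.get_obs(); print(o['time_s'],o['tool_pos'],o['tool_rot'],o['force'],o['grip_width'])
c=np.r_[RK+U*.036,.063]; B=box(c,[0,0,1],[-U[0],-U[1],0]); draw(s_,B,'ov16s',(100,130,380,330))
for r in find(cam('top')): print('t',np.round(r,4))
E
```

```text
29.3333 [ 0.52025691 -0.32051593  0.26396255] [-179.64583501  -59.9664155    53.36855695] [ 0.01127467 -0.23603909 -0.01717028] 0.08700094058391841
t [  0.8047  -0.4266 -72.8935 276.6695 206.583 ]
t [6.44300e-01 7.89000e-02 7.54640e+01 1.01328e+02 5.07776e+01]
t [  0.3027   0.6781  -0.4654 133.1948 103.2416]
```

View pics/ov16s.png

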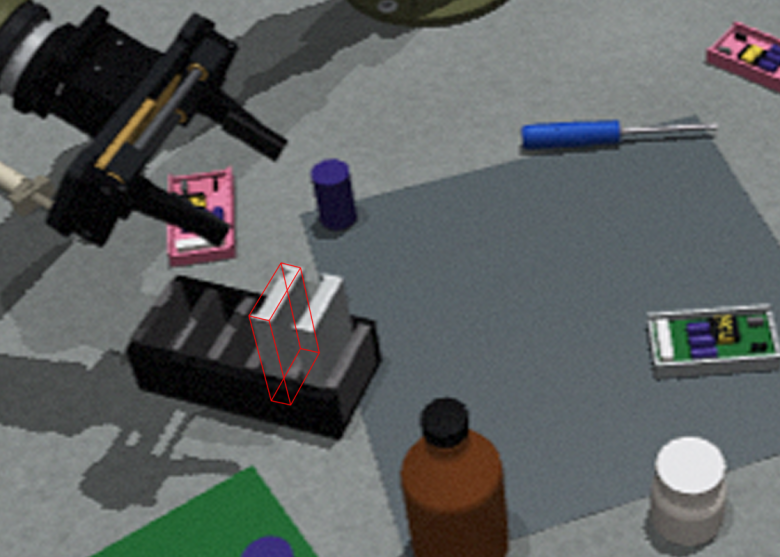

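View pics/w16.png

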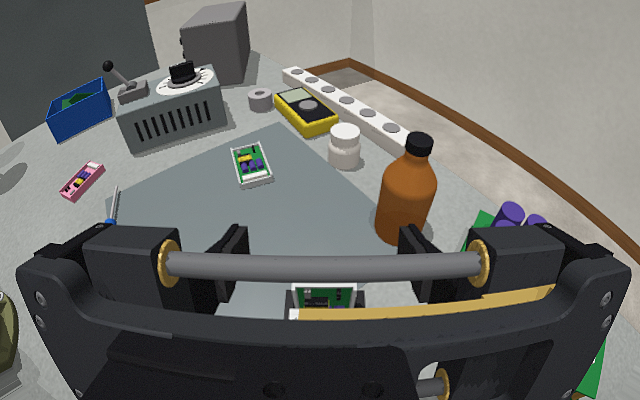

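```bash
python3 - <<'E'
from ov import *
m=(.6443,.0788,75.5)
L,RL=lay(m,g=.02,t=25); print(L); go([((.57,-.12,.30),RL),(L+[0,0,.14],RL)],1,vmax=3.5)
E
```

```text
[0.65470417 0.11902995 0.0697217 ]
[[0.71,-0.44,0.82,0.4,-4.7,-1.3,1],[0.77,-0.41,0.76,0.4,-4.6,-1.2,1],[0.85,-0.4,0.7,0.4,-4.7,-1.3,1],[0.91,-0.36,0.62,0.3,-4.7,-1.3,1],[0.97,-0.35,0.56,0.4,-4.6,-1.3,1],[1.01,-0.32,0.47,0.4,-4.7,-1.2,1],[1.06,-0.29,0.4,0.4,-4.6,-1.3,1],[1.09,-0.26,0.3,0.4,-4.7,-1.3,1],[1.12,-0.24,0.22,0.4,-4.7,-1.3,1],[1.14,-0.22,0.13,0.4,-4.6,-1.2,1],[1.15,-0.18,0.04,0.3,-4.7,-1.3,1],[1.15,-0.17,-0.05,0.4,-4.7,-1.3,1],[1.15,-0.13,-0.15,0.4,-4.6,-1.3,1],[1.13,-0.12,-0.24,0.4,-4.7,-1.2,1],[1.11,-0.09,-0.33,0.4,-4.6,-1.3,1],[1.09,-0.06,-0.42,0.4,-4.7,-1.3,1],[1.05,-0.05,-0.51,0.4,-4.7,-1.2,1],[1,-0.03,-0.59,0.4,-4.6,-1.3,1],[3.34,0.28,-0.31,0,0,0,1],[3.34,0.27,-0.31,0,0,0,1]]
[[3.34,0.28,-0.31,0,0,0,1],[3.34,0.27,-0.31,0,0,0,1],[3.34,0.28,-0.31,0,0,0,1],[3.34,0.28,-0.31,0,0,0,1],[3.33,0.27,-0.31,0,0,0,1],[3.34,0.28,-0.31,0,0,0,1]]
26 end [0.6547 0.119  0.2098] [-180.    25.    75.5]
q [  4.  36. -34.  78.  39.  90. -51.] err 0.0 marg 26.8 step 5.5
```

>>> drive_tool:
  commands:
    - [0.71, -0.44, 0.82, 0.4, -4.7, -1.3, 1]
    - [0.77, -0.41, 0.76, 0.4, -4.6, -1.2, 1]
    - [0.85, -0.4, 0.7, 0.4, -4.7, -1.3, 1]
    - [0.91, -0.36, 0.62, 0.3, -4.7, -1.3, 1]
    - [0.97, -0.35, 0.56, 0.4, -4.6, -1.3, 1]
    - [1.01, -0.32, 0.47, 0.4, -4.7, -1.2, 1]
    - [1.06, -0.29, 0.4, 0.4, -4.6, -1.3, 1]
    - [1.09, -0.26, 0.3, 0.4, -4.7, -1.3, 1]
    - [1.12, -0.24, 0.22, 0.4, -4.7, -1.3, 1]
    - [1.14, -0.22, 0.13, 0.4, -4.6, -1.2, 1]
    - [1.15, -0.18, 0.04, 0.3, -4.7, -1.3, 1]
    - [1.15, -0.17, -0.05, 0.4, -4.7, -1.3, 1]
    - [1.15, -0.13, -0.15, 0.4, -4.6, -1.3, 1]
    - [1.13, -0.12, -0.24, 0.4, -4.7, -1.2, 1]
    - [1.11, -0.09, -0.33, 0.4, -4.6, -1.3, 1]
    - [1.09, -0.06, -0.42, 0.4, -4.7, -1.3, 1]
    - [1.05, -0.05, -0.51, 0.4, -4.7, -1.2, 1]
    - [1, -0.03, -0.59, 0.4, -4.6, -1.3, 1]
    - [3.34, 0.28, -0.31, 0, 0, 0, 1]
    - [3.34, 0.27, -0.31, 0, 0, 0, 1]

```text
time_s: 31.05
tool_pos: [0.5915, -0.0594, 0.2767]
tool_rot: [-179.9, 25.1, 75.5]
force: [0.0, -0.1, -0.4]
grip_width: 0.0868
```

>>> drive_tool:
  commands:
    - [3.34, 0.28, -0.31, 0, 0, 0, 1]
    - [3.34, 0.27, -0.31, 0, 0, 0, 1]
    - [3.34, 0.28, -0.31, 0, 0, 0, 1]
    - [3.34, 0.28, -0.31, 0, 0, 0, 1]
    - [3.33, 0.27, -0.31, 0, 0, 0, 1]
    - [3.34, 0.28, -0.31, 0, 0, 0, 1]
    - [0, 0, 0, 0, 0, 0, 1]
    - [0, 0, 0, 0, 0, 0, 1]
    - [0, 0, 0, 0, 0, 0, 1]

```text
time_s: 31.8
tool_pos: [0.6549, 0.118, 0.2091]
tool_rot: [-179.9, 25.1, 75.5]
force: [0.3, 0.1, -0.6]
grip_width: 0.0872
```

```bash
python3 - <<'E'
from ov import *
from mods import find
log(); w=cam('wrist','w17'); o=env.get_obs(); print(o['time_s'],o['tool_pos'],o['tool_rot'],o['force'],o['grip_width'])
for r in find(cam('top'))+find(w,minA=800): print('t',np.round(r,4))
m=(.6443,.0788,75.5); h=[np.cos(np.radians(m[2])),np.sin(np.radians(m[2])),0]
draw(w,box(np.r_[m[:2],.009],h,[0,0,1]),'ov17',(220,80,440,300))
L,RL=lay(m,g=.02,t=25); go([(L+[0,0,.05],RL),(L+[0,0,.0],RL)],1,vmax=2.2)
E
```

```text
31.85 [0.65521715 0.11715193 0.20991808] [179.98001808  25.09891043  75.37627896] [-0.19185385 -0.73019288  0.5952923 ] 0.08706054585402777
t [  0.8047  -0.4266 -72.8445 276.5693 206.3944]
t [6.443000e-01 7.890000e-02 7.546390e+01 1.012103e+02 5.077410e+01]
t [  0.3027   0.6781  -0.4654 133.1948 103.2416]
t [6.45700e-01 8.45000e-02 7.50869e+01 9.78436e+01 5.19450e+01]
[[0.81,-0.03,1.63,0,0,0,1],[0.8,-0.02,1.62,0,0,-0.1,1],[0.81,-0.03,1.63,0,0,0,1],[0.8,-0.02,1.63,0,0.1,0,1],[0.81,-0.03,1.63,0,0,-0.1,1],[0.7,0,1.51,0,0,0,1],[0.71,0,1.51,0,0,0,1],[0.7,0,1.51,0,0,0,1]]
8 end [0.6547 0.119  0.0697] [-180.    25.    75.5]
q [  0.  43. -32.  83.  40.  82. -56.] err 0.0 marg 26.5 step 1.5
```

View pics/ov17.png

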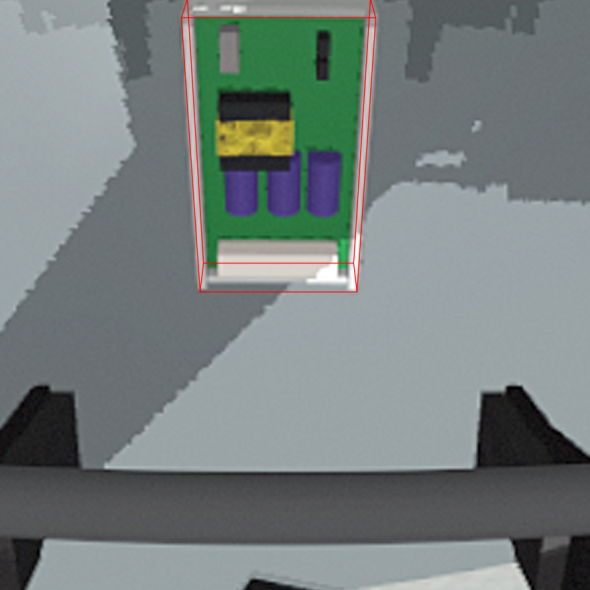

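>>> drive_tool:
  commands:
    - [0.81, -0.03, 1.63, 0, 0, 0, 1]
    - [0.8, -0.02, 1.62, 0, 0, -0.1, 1]
    - [0.81, -0.03, 1.63, 0, 0, 0, 1]
    - [0.8, -0.02, 1.63, 0, 0, 0, 1]
    - [0.81, -0.03, 1.63, 0, 0, 0, 1]
    - [0.7, 0, 1.51, 0, 0, 0, 1]
    - [0.71, 0, 1.51, 0, 0, 0, 1]
    - [0.47, 0, 1, 0, 0, 0, 1]
    - [0, 0, 0, 0, 0, 0, 1]
    - [0, 0, 0, 0, 0, 0, 1]
    - [0, 0, 0, 0, 0, 0, 1]

```text
time_s: 32.82
tool_pos: [0.6552, 0.1213, 0.0761]
tool_rot: [179.9, 25.0, 75.5]
force: [-0.5, 0.3, 0.6]
grip_width: 0.0874
```

```bash
python3 - <<'E'
from ov import *
log(); o=env.get_obs(); print(o['time_s'],o['tool_pos'],o['tool_rot'],o['force'],o['grip_width'])
m=(.6443,.0788,75.5)
L,RL=lay(m,g=.02,t=25); go([(L,RL)],1,vmax=2.2)
E
```

```text
32.8167 [0.65517276 0.12133367 0.07606346] [179.91542449  24.96403434  75.52194488] [-0.50468031  0.291971    0.60205294] 0.08735078052033145
[[0.05,0.01,0.67,0.1,0,0,1]]
1 end [0.6547 0.119  0.0698] [-180.    25.    75.5]
q [  0.  43. -32.  82.  40.  82. -56.] err 0.0 marg 36.0 step 0.5
```

>>> drive_tool:
  commands:
    - [0.05, 0.01, 0.65, 0, 0, 0, 1]
    - [0, 0, 0, 0, 0, 0, 0.6]
    - [0, 0, 0, 0, 0, 0, 0.6]
    - [0, 0, 0, 0, 0, 0, 0.5]
    - [0, 0, 0, 0, 0, 0, 0.5]
    - [0, 0, 0, 0, 0, 0, 0.5]
    - [0, 0, 0, 0, 0, 0, 0.5]
    - [0, 0, 0, 0, 0, 0, 0.5]
    - [0, 0, 0, 0, 0, 0, 0.5]
    - [0, 0, 0, 0, 0, 0, 0.5]
  force: 40

```text
time_s: 33.65
tool_pos: [0.6544, 0.1188, 0.0695]
tool_rot: [179.9, 25.0, 75.5]
force: [0.7, 0.4, 1.1]
grip_width: 0.0594
```

```bash
python3 - <<'E'
from ov import *
log(); o=env.get_obs(); print(o['time_s'],o['tool_pos'],o['tool_rot'],o['force'],o['grip_width'])
zo=o['tool_pos'][2]-.051*np.cos(np.radians(25))-.009; print(zo)
K,RKo=rck(0,.19,g=.02,t=25); go([(o['tool_pos']+[-.03,-.09,.24],tcp()[1]),(K,RKo)],.5,vmax=3.6)
E
```

```text
33.65 [0.65441433 0.11881552 0.06946933] [179.94362927  24.99146443  75.53330266] [0.70348847 0.39765078 1.10710153] 0.05938108693022015
0.014247635760031666
[[-2.34,-0.08,-2.22,0,0,0,0.5],[-2.34,-0.08,-2.22,0,0,0,0.5],[-2.34,-0.08,-2.22,0,0,0,0.5],[-2.34,-0.08,-2.22,0,0,0,0.5],[-2.34,-0.08,-2.22,0,0,0,0.5],[-2.34,-0.08,-2.22,0,0,0,0.5],[-2.34,-0.08,-2.22,0,0,0,0.5],[-2.34,-0.08,-2.22,0,0,0,0.5],[-1.87,-0.14,0.96,-0.4,4.7,1.2,0.5],[-1.95,-0.11,0.8,-0.5,4.6,1.2,0.5],[-2,-0.07,0.64,-0.4,4.7,1.2,0.5],[-2.06,-0.03,0.48,-0.4,4.7,1.2,0.5],[-2.08,0.01,0.3,-0.5,4.7,1.2,0.5],[-2.1,0.05,0.14,-0.4,4.6,1.2,0.5],[-2.11,0.1,-0.04,-0.4,4.7,1.2,0.5],[-2.09,0.13,-0.2,-0.4,4.7,1.2,0.5],[-2.07,0.19,-0.38,-0.5,4.7,1.2,0.5],[-2.02,0.23,-0.54,-0.4,4.6,1.2,0.5],[-1.97,0.28,-0.7,-0.4,4.7,1.1,0.5],[-1.9,0.32,-0.86,-0.5,4.7,1.2,0.5]]
[[-1.81,0.37,-1.01,-0.4,4.7,1.2,0.5],[-1.72,0.41,-1.14,-0.4,4.6,1.2,0.5],[-1.61,0.45,-1.28,-0.5,4.7,1.2,0.5],[-1.49,0.5,-1.41,-0.4,4.7,1.2,0.5],[-1.36,0.54,-1.51,-0.4,4.7,1.2,0.5],[-1.22,0.58,-1.62,-0.5,4.6,1.2,0.5],[-1.08,0.62,-1.71,-0.4,4.7,1.2,0.5]]
27 end [ 0.4992 -0.3513  0.2946] [180.  -65.   53.8]
q [ 73.  27. -23.  93. -50.  89.  27.] err 0.0 marg 21.8 step 5.9
```

>>> drive_tool:
  commands:
    - [-2.34, -0.08, -2.22, 0, 0, 0, 0.5]
    - [-2.34, -0.08, -2.22, 0, 0, 0, 0.5]
    - [-2.34, -0.08, -2.22, 0, 0, 0, 0.5]
    - [-2.34, -0.08, -2.22, 0, 0, 0, 0.5]
    - [-2.34, -0.08, -2.22, 0, 0, 0, 0.5]
    - [-2.34, -0.08, -2.22, 0, 0, 0, 0.5]
    - [-2.34, -0.08, -2.22, 0, 0, 0, 0.5]
    - [-2.34, -0.08, -2.22, 0, 0, 0, 0.5]
    - [-1.87, -0.14, 0.96, -0.4, 4.7, 1.2, 0.5]
    - [-1.95, -0.11, 0.8, -0.5, 4.6, 1.2, 0.5]
    - [-2, -0.07, 0.64, -0.4, 4.7, 1.2, 0.5]
    - [-2.06, -0.03, 0.48, -0.4, 4.7, 1.2, 0.5]
    - [-2.08, 0.01, 0.3, -0.5, 4.7, 1.2, 0.5]
    - [-2.1, 0.05, 0.14, -0.4, 4.6, 1.2, 0.5]
    - [-2.11, 0.1, -0.04, -0.4, 4.7, 1.2, 0.5]
    - [-2.09, 0.13, -0.2, -0.4, 4.7, 1.2, 0.5]
    - [-2.07, 0.19, -0.38, -0.5, 4.7, 1.2, 0.5]
    - [-2.02, 0.23, -0.54, -0.4, 4.6, 1.2, 0.5]
    - [-1.97, 0.28, -0.7, -0.4, 4.7, 1.1, 0.5]
    - [-1.9, 0.32, -0.86, -0.5, 4.7, 1.2, 0.5]

```text
time_s: 35.32
tool_pos: [0.5443, -0.2123, 0.2999]
tool_rot: [175.0, -32.0, 64.1]
force: [0.3, 0.0, -2.2]
grip_width: 0.0598
```

>>> drive_tool:
  commands:
    - [-1.81, 0.37, -1.01, -0.4, 4.7, 1.2, 0.5]
    - [-1.72, 0.41, -1.14, -0.4, 4.6, 1.2, 0.5]
    - [-1.61, 0.45, -1.28, -0.5, 4.7, 1.2, 0.5]
    - [-1.49, 0.5, -1.41, -0.4, 4.7, 1.2, 0.5]
    - [-1.36, 0.54, -1.51, -0.4, 4.7, 1.2, 0.5]
    - [-1.22, 0.58, -1.62, -0.5, 4.6, 1.2, 0.5]
    - [-1.08, 0.62, -1.71, -0.4, 4.7, 1.2, 0.5]
    - [0, 0, 0, 0, 0, 0, 0.5]
    - [0, 0, 0, 0, 0, 0, 0.5]
    - [0, 0, 0, 0, 0, 0, 0.5]

```text
time_s: 36.15
tool_pos: [0.499, -0.3509, 0.2939]
tool_rot: [-179.8, -65.0, 53.7]
force: [0.1, -0.1, -1.5]
grip_width: 0.0596
```

```bash
python3 - <<'E'
from ov import *
log(); s_=cam('scene'); w=cam('wrist'); o=env.get_obs(); print(o['time_s'],o['tool_pos'],o['tool_rot'],o['force'],o['grip_width'],o['wrist_torque'])
B,c,h,Z=held(g=.02,t=25); print(c.round(4),h.round(3)); draw(s_,B,'ov18s',(80,110,280,290)); draw(w,B,'ov18w',(220,140,420,320))
K,RKo=rck(0,.065,g=.02,t=25); go([(K,RKo)],.5,vmax=2.5)
E
```

```text
36.25 [ 0.49985416 -0.34965968  0.29515514] [179.89711212 -64.94795078  54.05369018] [-0.92837026  0.50987835 -1.37998455] 0.05942015423130882 [-1.15348111  0.77898007 -0.01786553]
[ 0.5356 -0.3006  0.2535] [-0.     0.001  1.   ]
[[-1.91,0,0.86,0,0,0,0.5],[-1.91,0.01,0.86,0,0,0,0.5],[-1.9,0,0.86,-0.1,0,0.1,0.5],[-1.91,0.01,0.86,0,0,0,0.5],[-1.91,0,0.87,0,0,0,0.5],[-1.91,0.01,0.86,0,0.1,0,0.5]]
6 end [ 0.4992 -0.3512  0.1695] [-180.   -65.    53.8]
q [ 74.  39. -23.  93. -47.  81.  38.] err 0.0 marg 30.7 step 1.8
```

View pics/ov18s.png

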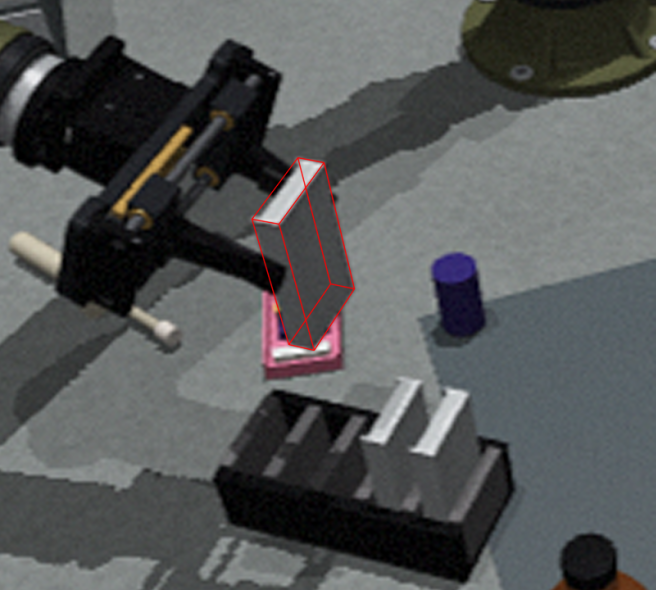

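View pics/ov18w.png

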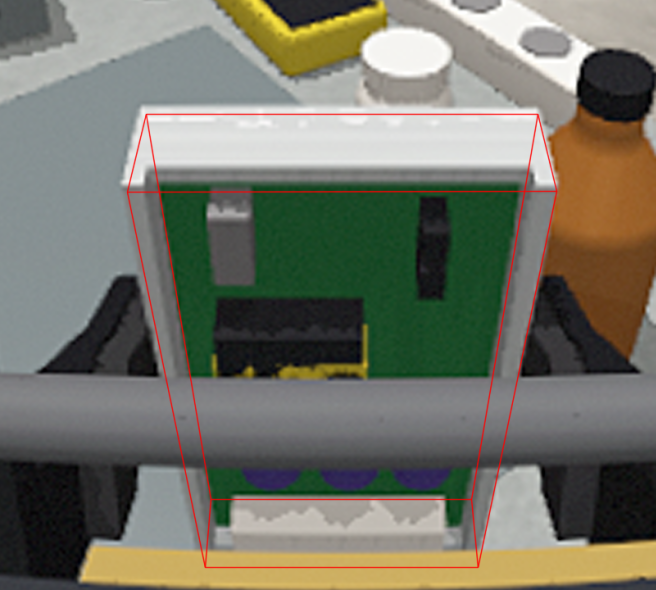

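>>> drive_tool:
  commands:
    - [-1.91, 0, 0.86, 0, 0, 0, 0.5]
    - [-1.91, 0, 0.86, 0, 0, 0, 0.5]
    - [-1.9, 0, 0.86, -0.1, 0, 0.1, 0.5]
    - [-1.91, 0.01, 0.86, 0, 0, 0, 0.5]
    - [-1.91, 0, 0.87, 0, 0, 0, 0.5]
    - [-1.91, 0, 0.86, 0, 0, 0, 0.5]
    - [0, 0, 0, 0, 0, 0, 0.5]
    - [0, 0, 0, 0, 0, 0, 0.5]
    - [0, 0, 0, 0, 0, 0, 0.5]

```text
time_s: 37.0
tool_pos: [0.4991, -0.3521, 0.1708]
tool_rot: [179.8, -65.0, 53.9]
force: [0.7, -0.2, -1.8]
grip_width: 0.0593
```

```bash
python3 - <<'E'
from ov import *
log(); s_=cam('scene'); o=env.get_obs(); print(o['time_s'],o['tool_pos'],o['tool_rot'],o['force'],o['grip_width'])
B,c,h,Z=held(g=.02,t=25); print(c.round(4),h.round(3)); draw(s_,B,'ov19s',(80,110,280,290))
K,RKo=rck(0,0,g=.02,t=25); go([(K+[0,0,.055],RKo),(K+[0,0,.006],RKo)],.5,vmax=1.2)
E
```

```text
37.05 [ 0.49909928 -0.35249405  0.17097727] [179.74573244 -64.95407157  53.9533977 ] [ 0.08560654 -1.55440825 -1.27734138] 0.05973154948718138
[ 0.5351 -0.3036  0.1294] [-0.001  0.002  1.   ]
[[-0.99,-0.08,0.58,0.1,0,0.1,0.5],[-0.89,0,0.41,0,0,0,0.5],[-0.89,0,0.42,0,0,0,0.5],[-0.88,0,0.41,0,0,0,0.5],[-0.89,0.01,0.42,0,0,0,0.5],[-0.89,0,0.41,0,0,0,0.5]]
6 end [ 0.4991 -0.3513  0.1106] [-179.9  -65.    53.7]
q [ 74.  43. -22.  94. -46.  78.  42.] err 0.0 marg 37.5 step 0.9
```

View pics/ov19s.png

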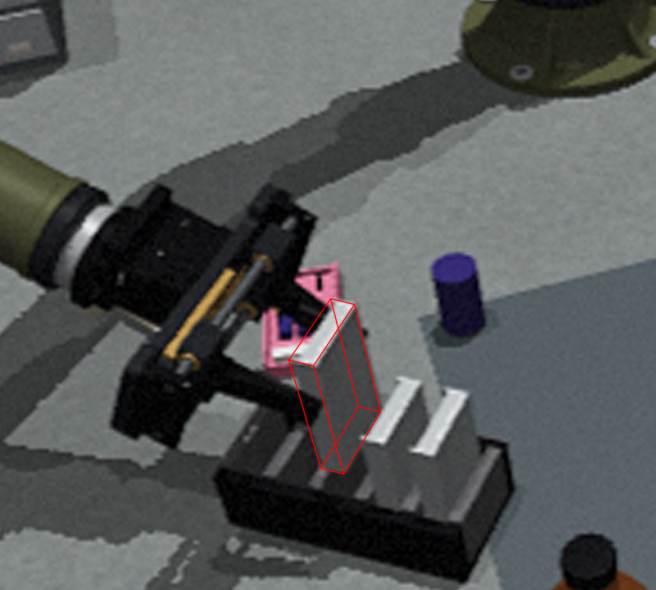

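>>> drive_tool:
  commands:
    - [-0.99, -0.08, 0.58, 0, 0, 0, 0.5]
    - [-0.89, 0, 0.41, 0, 0, 0, 0.5]
    - [-0.89, 0, 0.42, 0, 0, 0, 0.5]
    - [-0.88, 0, 0.41, 0, 0, 0, 0.5]
    - [-0.89, 0, 0.42, 0, 0, 0, 0.5]
    - [-0.89, 0, 0.41, 0, 0, 0, 0.5]
    - [0, 0, 0, 0, 0, 0, 0.5]
    - [0, 0, 0, 0, 0, 0, 0.5]

```text
time_s: 37.72
tool_pos: [0.4978, -0.3509, 0.1075]
tool_rot: [-179.6, -65.0, 53.3]
force: [-0.7, 0.0, -1.9]
grip_width: 0.0597
```

>>> drive_tool:
  commands:
    - [-0.18, 0, 0.08, 0, 0, 0, 0.5]
    - [-0.18, 0, 0.08, 0, 0, 0, 0.5]
    - [0, 0, 0, 0, 0, 0, 0.5]
    - [0, 0, 0, 0, 0, 0, 0.5]

```text
time_s: 38.05
tool_pos: [0.4981, -0.3514, 0.1047]
tool_rot: [-179.9, -65.0, 53.6]
force: [1.3, -0.3, -2.0]
grip_width: 0.0598
```

>>> drive_tool:
  commands:
    - [-0.18, 0, 0.08, 0, 0, 0, 0.5]
    - [0, 0, 0, 0, 0, 0, 0.5]
    - [0, 0, 0, 0, 0, 0, 0.5]

```text
time_s: 38.3
tool_pos: [0.4981, -0.3514, 0.1027]
tool_rot: [-179.9, -65.0, 53.6]
force: [0.1, -0.3, -0.8]
grip_width: 0.0595
```

>>> drive_tool:
  commands:
    - [-0.09, 0, 0.04, 0, 0, 0, 0.5]
    - [0, 0, 0, 0, 0, 0, 0.5]
    - [0, 0, 0, 0, 0, 0, 0.5]

```text
time_s: 38.55
tool_pos: [0.4981, -0.3513, 0.1025]
tool_rot: [-179.9, -65.1, 53.6]
force: [-2.7, -0.8, 4.9]
grip_width: 0.0596
```

>>> drive_tool:
  commands:
    - [-0.09, 0, 0.04, 0, 0, 0, 0.5]
    - [0, 0, 0, 0, 0, 0, 0.5]
    - [0, 0, 0, 0, 0, 0, 0.5]

```text
time_s: 38.8
tool_pos: [0.4982, -0.3513, 0.1024]
tool_rot: [-180.0, -65.1, 53.7]
force: [-3.9, -1.2, 8.5]
grip_width: 0.0596
```

Floor contact. Release and rise.

>>> drive_tool:
  commands:
    - [0, 0, 0, 0, 0, 0, 0.75]
    - [0, 0, 0, 0, 0, 0, 0.8]
    - [0, 0, 0, 0, 0, 0, 0.9]
    - [0, 0, 0, 0, 0, 0, 1]
    - [0, 0, 0, 0, 0, 0, 1]
    - [0, 0, 0, 0, 0, 0, 1]
    - [0, 0, 0, 0, 0, 0, 1]
    - [0.9, 0, -0.42, 0, 0, 0, 1]
    - [2, 0, -0.93, 0, 0, 0, 1]
    - [2.7, 0, -1.26, 0, 0, 0, 1]
    - [2.7, 0, -1.26, 0, 0, 0, 1]
    - [2.7, 0, -1.26, 0, 0, 0, 1]
    - [2.7, 0, -1.26, 0, 0, 0, 1]
    - [2.7, 0, -1.26, 0, 0, 0, 1]
    - [0, 0, 0, 0, 0, 0, 1]
    - [0, 0, 0, 0, 0, 0, 1]

```text
time_s: 40.13
tool_pos: [0.4986, -0.3516, 0.2842]
tool_rot: [179.5, -64.9, 54.1]
force: [-0.4, 0.1, -0.5]
grip_width: 0.0872
```

```bash
python3 - <<'E'
from ov import *
log(); s_=cam('scene'); t=cam('top'); o=env.get_obs(); print(o['time_s'],o['tool_pos'],o['tool_rot'],o['force'],o['grip_width'])
c=np.r_[RK+U*.0,.063]; B=box(c,[0,0,1],[-U[0],-U[1],0]); draw(s_,B,'ov20s',(80,110,280,290)); crop(t,150,120,470,270,2.4,'t20')
P,Q=tcp(); D=(180,0,168)
go([((.50,-.25,.33),(180,0,70)),((.58,.0,.33),(180,0,110)),((.6085,.335,.33),D)],1,vmax=3.7,rmax=6)
E
```

```text
40.2333 [ 0.49781604 -0.35120252  0.28117063] [-179.76620249  -64.93780327   53.4620036 ] [-0.66151767  1.4776247  -0.43085538] 0.08695314545798492
[[0.66,-0.49,0.45,0.8,-5.4,-1.2,1],[0.71,-0.46,0.4,0.7,-5.3,-1.2,1],[0.75,-0.45,0.33,0.8,-5.4,-1.2,1],[0.79,-0.42,0.27,0.7,-5.4,-1.3,1],[0.83,-0.41,0.19,0.8,-5.4,-1.2,1],[0.84,-0.38,0.12,0.8,-5.3,-1.2,1],[0.86,-0.37,0.05,0.7,-5.4,-1.2,1],[0.87,-0.34,-0.03,0.8,-5.4,-1.2,1],[0.87,-0.33,-0.1,0.8,-5.4,-1.2,1],[0.87,-0.32,-0.19,0.7,-5.3,-1.3,1],[0.85,-0.29,-0.26,0.8,-5.4,-1.2,1],[0.82,-0.29,-0.33,0.8,-5.4,-1.2,1],[3.28,-0.13,0,0,0,-5,1],[3.28,0.16,0,0,0,-5,1],[3.25,0.44,0,0,0,-5,1],[3.2,0.73,0,0,0,-5,1],[3.12,1,0,0,0,-5,1],[3.03,1.27,0,0,0,-5,1],[2.9,1.53,0,0,0,-5,1],[2.76,1.77,0,0,0,-5,1]]
[[3.05,1.41,0,0,0,-5.8,1],[2.89,1.72,0,0,0,-5.8,1],[2.71,2,0,0,0,-5.8,1],[2.48,2.26,0,0,0,-5.8,1],[2.25,2.5,0,0,0,-5.8,1],[1.98,2.72,0,0,0,-5.8,1],[1.7,2.9,0,0,0,-5.8,1],[1.4,3.06,0,0,0,-5.8,1],[1.08,3.19,0,0,0,-5.8,1],[0.75,3.27,0,0,0,-5.8,1]]
30 end [0.6085 0.335  0.33  ] [-180.   -0.  168.]
q [  5.  32. -53.  74.  27.  86.  31.] err 0.0 marg 24.0 step 5.6
```

View pics/ov20s.png

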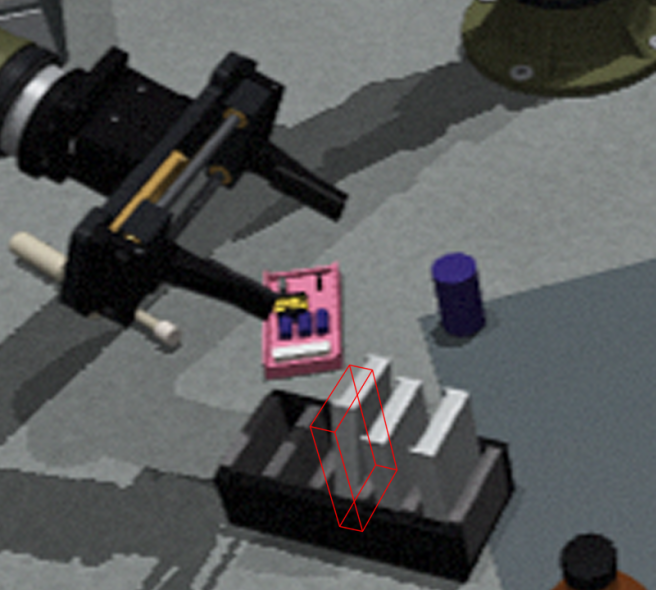

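View pics/t20.png

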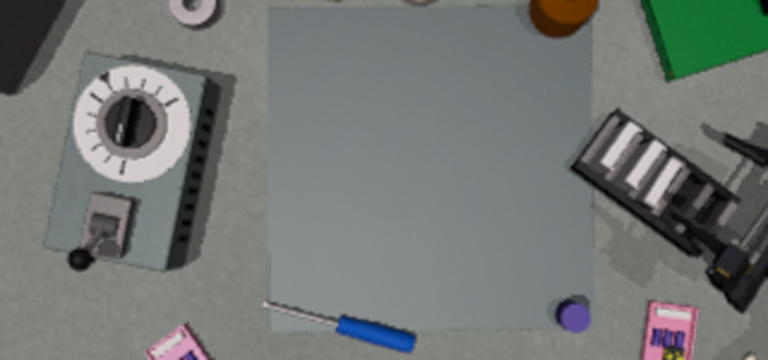

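```bash
python3 - <<'E'
from ov import *
s_=cam('scene'); crop(s_,140,200,240,290,7,'s21'); t=cam('top'); crop(t,380,155,470,235,8,'t21')
E
```

```text
(no output)
```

View pics/s21.png

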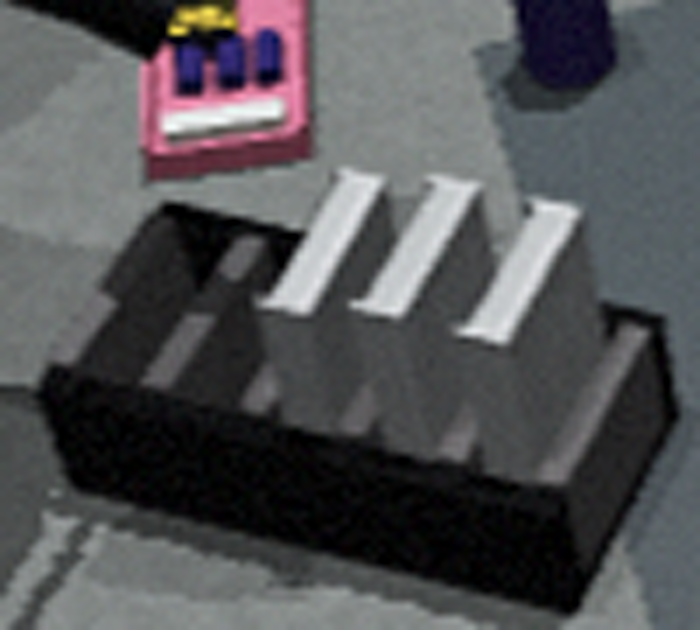

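View pics/t21.png

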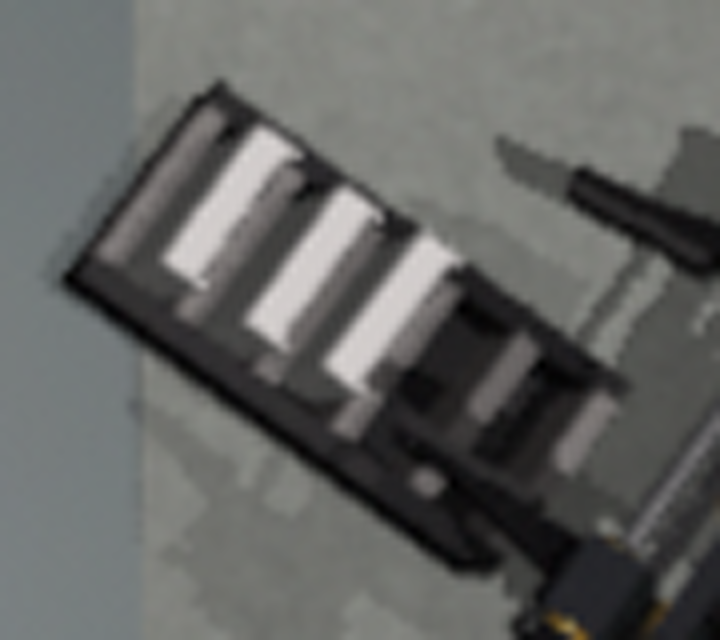

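>>> drive_tool:
  commands:
    - [0.66, -0.49, 0.45, 0.8, -5.4, -1.2, 1]
    - [0.71, -0.46, 0.4, 0.7, -5.3, -1.2, 1]
    - [0.75, -0.45, 0.33, 0.8, -5.4, -1.2, 1]
    - [0.79, -0.42, 0.27, 0.7, -5.4, -1.3, 1]
    - [0.83, -0.41, 0.19, 0.8, -5.4, -1.2, 1]
    - [0.84, -0.38, 0.12, 0.8, -5.3, -1.2, 1]
    - [0.86, -0.37, 0.05, 0.7, -5.4, -1.2, 1]
    - [0.87, -0.34, -0.03, 0.8, -5.4, -1.2, 1]
    - [0.87, -0.33, -0.1, 0.8, -5.4, -1.2, 1]
    - [0.87, -0.32, -0.19, 0.7, -5.3, -1.3, 1]
    - [0.85, -0.29, -0.26, 0.8, -5.4, -1.2, 1]
    - [0.82, -0.29, -0.33, 0.8, -5.4, -1.2, 1]
    - [3.28, -0.13, 0, 0, 0, -5, 1]
    - [3.28, 0.16, 0, 0, 0, -5, 1]
    - [3.25, 0.44, 0, 0, 0, -5, 1]
    - [3.2, 0.73, 0, 0, 0, -5, 1]
    - [3.12, 1, 0, 0, 0, -5, 1]
    - [3.03, 1.27, 0, 0, 0, -5, 1]
    - [2.9, 1.53, 0, 0, 0, -5, 1]
    - [2.76, 1.77, 0, 0, 0, -5, 1]

```text
time_s: 42.0
tool_pos: [0.5801, 0.0012, 0.3293]
tool_rot: [-179.9, -0.1, 110.2]
force: [1.0, 0.4, -1.0]
grip_width: 0.0871
```

```bash
python3 - <<'E'
from ov import *
log(); s_=cam('scene','s22'); t=cam('top','t22'); crop(s_,140,200,240,290,7,'s22c'); crop(t,380,155,470,235,8,'t22c'); print(env.get_obs()['tool_pos'])
E
```

```text
[0.58027456 0.00735174 0.32944523]
```

View pics/s22c.png

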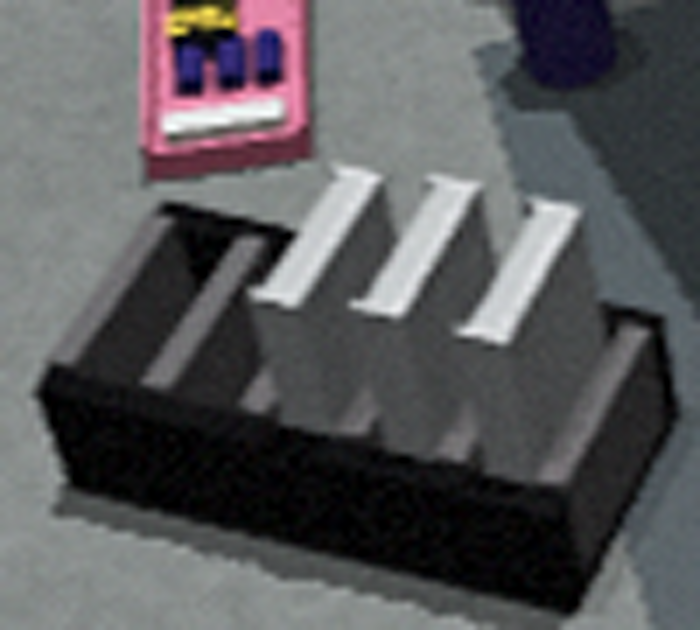

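View pics/t22.png

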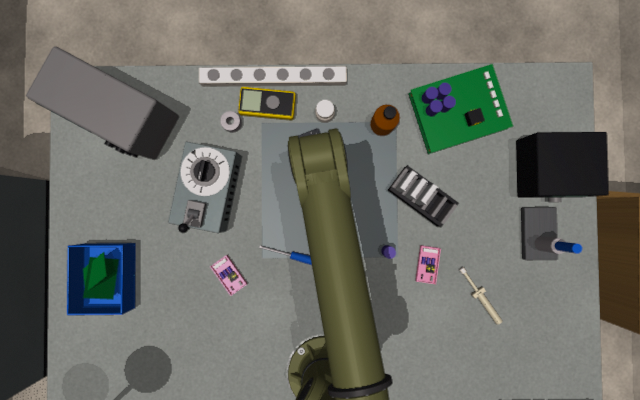

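```bash
cat > rackchk.py <<'E'
from ov import *
def chk(n):
    c=load(n); i=cv2.cvtColor(c['img'],cv2.COLOR_BGR2GRAY); m=(i>165).astype(np.uint8)
    k,l,st,ce=cv2.connectedComponentsWithStats(m)
    for j in range(1,k):
        if not 15<st[j,4]<400: continue
        w=unproj(c,np.argwhere(l==j)[:,::-1].astype(float),.118)[:,:2]-RK
        a=np.c_[w@U,w@[-U[1],U[0]]]*1000
        if abs(a.mean(0)[0])<100 and abs(a.mean(0)[1])<50: print(n,'rack xy mean',a.mean(0).round(1),'x',np.percentile(a[:,0],[3,97]).round(0),'y',np.percentile(a[:,1],[2,98]).round(0),st[j,4])
if __name__=='__main__':
    chk('top');chk('scene')
E
python3 rackchk.py
```

```text
top rack xy mean [71.6  0.2] x [65. 78.] y [-28.  28.] 97
top rack xy mean [35.   0.5] x [29. 41.] y [-28.  28.] 98
top rack xy mean [ 1.3 -4. ] x [-5.  8.] y [-32.  24.] 99
scene rack xy mean [-50.2  38.7] x [-72. -29.] y [25. 54.] 85
scene rack xy mean [ 5.9 -4.9] x [-1. 12.] y [-34.  24.] 120
scene rack xy mean [39.3 -0.8] x [32. 46.] y [-29.  29.] 123
scene rack xy mean [76.2 -1.7] x [70. 83.] y [-30.  27.] 126
```

```bash
python3 - <<'E'
from ov import *
go([((.6085,.335,.33),(180,0,168))],1,vmax=3.7,rmax=6)
E
```

```text
[[2.97,1.42,0.01,0,0,-5.7,1],[2.8,1.71,0.02,0,-0.1,-5.8,1],[2.63,1.99,0,0.1,0,-5.7,1],[2.41,2.23,0.01,0,0,-5.7,1],[2.18,2.46,0,0,0,-5.8,1],[1.91,2.68,0.01,0,-0.1,-5.7,1],[1.65,2.85,0,0,0,-5.7,1],[1.35,2.99,0,0.1,0,-5.7,1],[1.05,3.12,0,0,-0.1,-5.8,1],[0.73,3.21,-0.01,0,0,-5.7,1]]
10 end [0.6085 0.335  0.33  ] [180.   0. 168.]
q [  3.  33. -54.  70.  26.  89.  32.] err 0.0 marg 25.5 step 3.7
```

>>> drive_tool:
  commands:
    - [2.97, 1.42, 0, 0, 0, -5.7, 1]
    - [2.8, 1.71, 0, 0, -0.1, -5.8, 1]
    - [2.63, 1.99, 0, 0.1, 0, -5.7, 1]
    - [2.41, 2.23, 0, 0, 0, -5.7, 1]
    - [2.18, 2.46, 0, 0, 0, -5.8, 1]
    - [1.91, 2.68, 0, 0, -0.1, -5.7, 1]
    - [1.65, 2.85, 0, 0, 0, -5.7, 1]
    - [1.35, 2.99, 0, 0.1, 0, -5.7, 1]
    - [1.05, 3.12, 0, 0, -0.1, -5.8, 1]
    - [0.73, 3.21, 0, 0, 0, -5.7, 1]
    - [0, 0, 0, 0, 0, 0, 1]
    - [0, 0, 0, 0, 0, 0, 1]
    - [0, 0, 0, 0, 0, 0, 1]
    - [0, 0, 0, 0, 0, 0, 1]

```text
time_s: 43.27
tool_pos: [0.6133, 0.3249, 0.329]
tool_rot: [-179.6, 0.2, 167.1]
force: [0.2, -0.4, -0.2]
grip_width: 0.0868
```

```bash
python3 - <<'E'
from ov import *
log(); w=cam('wrist','w23'); o=env.get_obs(); print(o['time_s'],o['tool_pos'],o['tool_rot'],o['qpos']); crop(w,240,90,400,250,4,'w23c')
E
```

```text
43.3167 [0.61333694 0.3248312  0.32936678] [-179.63458277    0.18095974  167.1030292 ] [  3.71301831  31.95678416 -53.06939473  71.12644189  25.38486216
  88.69985784  31.63714988]
```

View pics/w23c.png

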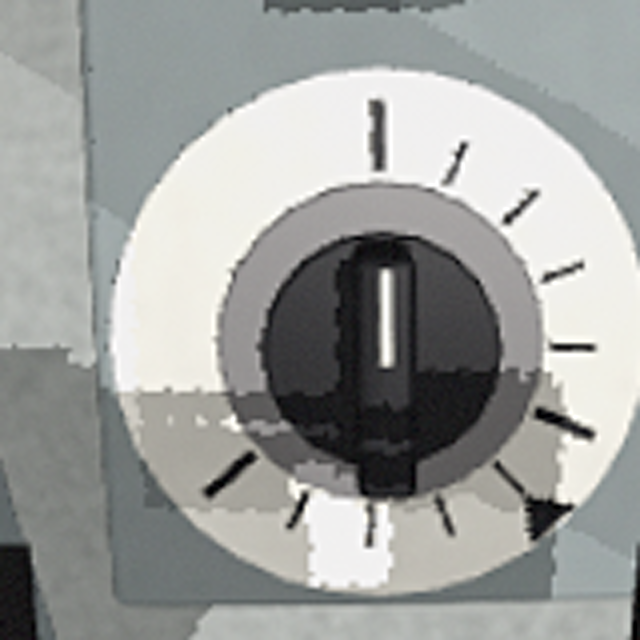

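```bash
python3 - <<'E'
from m import *
c=load('wrist'); A=np.array
u=A([(378,135),(455,163),(521,206),(564,272),(573,347),(565,423),(510,478),(445,515),(371,525),(297,512),(230,474)],float)/4+[240,90]-.375
for z in (.110,.112,.114):
    w=unproj(c,u,z)[:,:2]
    lng=A([1,0,0,0,0,1,0,0,0,0,1]) 
    def f(q):
        th=q[2]-.4*np.arange(11); r=np.where(lng,q[3],q[4]); return (w-np.c_[q[0]+r*np.cos(th),q[1]+r*np.sin(th)]).ravel()*1000
    r=least_squares(f,[.608,.338,np.radians(168),.045,.045]); print(z,r.x.round(4),np.degrees(r.x[2]),abs(r.fun).max().round(1))
ctr=r.x[:2]
p=unproj(c,A([(386,270),(387,366),(385,255),(387,456)],float)/4+[240,90]-.375,.154); print(p.round(4))
for a,b in((0,1),(2,3)):
    d=p[a]-p[b]; print(np.degrees(np.arctan2(d[1],d[0])))
print('mid bar',(p[2]+p[3])/2)
E
```

```text
0.11 [0.6089 0.3368 2.9355 0.0534 0.0504] 168.1890090621359 0.5
0.112 [0.6084 0.3368 2.9355 0.053  0.0501] 168.18900906364956 0.5
0.114 [0.608  0.3369 2.9355 0.0527 0.0497] 168.1890090611916 0.5
[[0.5836 0.3422 0.154 ]
 [0.6047 0.3378 0.154 ]
 [0.5803 0.3427 0.154 ]
 [0.6252 0.3334 0.154 ]]
168.227047777605
168.24144863325083
mid bar [0.60274872 0.33807174 0.154     ]
```

```bash
python3 - <<'E'
from ov import *
go([((.6085,.337,.225),(180,0,168.2)),((.6085,.337,.199),(180,0,168.2))],1,vmax=3)
st=((.6085,.337,.199),R.from_euler('xyz',(180,0,168.2),degrees=True))
rows=[[0,0,0,0,0,5.5,0]]*25
q=env.get_obs()['qpos']; rr,en=plan([((.6085,.337,.199),(180,0,168.2))],quiet=True); q1,_,_=track(q,rr,fk(q,p,s)); q2,w,o=track(q1,rows,fk(q1,p,s)); print(q1.round(),q2.round(),w)
E
```

```text
[[0.19,0.29,2.61,-0.1,0,-0.3,1],[0.2,0.28,2.6,-0.1,0.1,-0.2,1],[0.18,0.28,2.61,-0.1,0,-0.3,1],[0.19,0.27,2.61,-0.1,0.1,-0.3,1],[0,0,2.6,0,0,0,1]]
5 end [0.6085 0.337  0.199 ] [180.   -0.  168.2]
q [  3.  36. -51.  81.  28.  76.  29.] err 0.0 marg 26.4 step 2.7
[  3.  36. -51.  81.  28.  76.  29.] [-13.  29. -25.  81.  13.  73. -99.] 5.807854771753247e-13
```

>>> drive_tool:
  commands:
    - [0.19, 0.29, 2.61, -0.1, 0, -0.3, 1]
    - [0.2, 0.28, 2.6, -0.1, 0.1, -0.2, 1]
    - [0.18, 0.28, 2.61, -0.1, 0, -0.3, 1]
    - [0.19, 0.27, 2.61, -0.1, 0.1, -0.3, 1]
    - [0, 0, 0, 0, 0, 0, 1]
    - [0, 0, 0, 0, 0, 0, 1]
    - [0, 0, 0, 0, 0, 0, 1]

```text
time_s: 43.9
tool_pos: [0.6086, 0.3386, 0.2272]
tool_rot: [179.8, 0.1, 168.3]
force: [0.2, -0.1, 0.8]
grip_width: 0.0869
```

```bash
python3 - <<'E'
from ov import *
o=env.get_obs(); print(o['time_s'],o['tool_pos'],o['tool_rot'],o['force'])
go([((.6085,.337,.199),(180,0,168.2))],1,vmax=3)
E
```

```text
43.9 [0.60861309 0.33863143 0.22719602] [1.79822626e+02 6.49328410e-02 1.68289882e+02] [ 0.24282042 -0.08644487  0.79052808]
[[-0.02,-0.17,2.82,0.2,0.1,0.1,1]]
1 end [0.6085 0.337  0.199 ] [-180.    -0.   168.2]
q [  3.  36. -51.  81.  28.  76.  29.] err 0.0 marg 27.9 step 2.4
```

>>> drive_tool:
  commands:
    - [0, -0.1, 1.4, 0.1, 0, 0.1, 1]
    - [0, -0.07, 1.4, 0.1, 0, 0, 1]
    - [0, 0, 0, 0, 0, 0, 0.5]
    - [0, 0, 0, 0, 0, 0, 0.3]
    - [0, 0, 0, 0, 0, 0, 0]
    - [0, 0, 0, 0, 0, 0, 0]
    - [0, 0, 0, 0, 0, 0, 0]
    - [0, 0, 0, 0, 0, 0, 0]
    - [0, 0, 0, 0, 0, 0, 0]
    - [0, 0, 0, 0, 0, 0, 0]
    - [0, 0, 0, 0, 0, 0, 0]
    - [0, 0, 0, 0, 0, 0, 0]
    - [0, 0, 0, 0, 0, 0, 0]
    - [0, 0, 0, 0, 0, 0, 0]
    - [0, 0, 0, 0, 0, 0, 0]
    - [0, 0, 0, 0, 0, 0, 0]
    - [0, 0, 0, 0, 0, 0, 0]
    - [0, 0, 0, 0, 0, 0, 0]
  force: 25

```text
time_s: 45.4
tool_pos: [0.6072, 0.3374, 0.1973]
tool_rot: [-179.9, -0.1, 168.3]
force: [-1.4, -1.5, 0.2]
grip_width: 0.0135
```

```bash
python3 - <<'E'
from ov import *
o=env.get_obs(); print(o['time_s'],o['tool_pos'],o['tool_rot'],o['force'],o['wrist_torque'],o['grip_width'])
E
```

```text
45.4 [0.6072005  0.33737018 0.19732209] [-1.79882020e+02 -5.04887757e-02  1.68283361e+02] [-1.42543446 -1.45242907  0.20081346] [-0.25626619  0.10867401 -0.04955464] 0.01352270238288074
```

>>> drive_tool:
  commands:
    - [0, 0, 0, 0, 0, 3, 0]
    - [0, 0, 0, 0, 0, 5, 0]
    - [0, 0, 0, 0, 0, 5, 0]
    - [0, 0, 0, 0, 0, 5, 0]
    - [0, 0, 0, 0, 0, 5, 0]
    - [0, 0, 0, 0, 0, 5, 0]
    - [0, 0, 0, 0, 0, 5, 0]
    - [0, 0, 0, 0, 0, 5, 0]
    - [0, 0, 0, 0, 0, 5, 0]
    - [0, 0, 0, 0, 0, 5, 0]
    - [0, 0, 0, 0, 0, 5, 0]
    - [0, 0, 0, 0, 0, 5, 0]
    - [0, 0, 0, 0, 0, 5, 0]
    - [0, 0, 0, 0, 0, 5, 0]
    - [0, 0, 0, 0, 0, 5, 0]
    - [0, 0, 0, 0, 0, 5, 0]
    - [0, 0, 0, 0, 0, 5, 0]
    - [0, 0, 0, 0, 0, 5, 0]
    - [0, 0, 0, 0, 0, 5, 0]
    - [0, 0, 0, 0, 0, 5, 0]

```text
time_s: 47.07
tool_pos: [0.6094, 0.3385, 0.1973]
tool_rot: [179.8, -0.2, 70.1]
force: [6.4, 2.4, -4.0]
grip_width: 0.0139
```

```bash
python3 - <<'E'
from ov import *
o=env.get_obs(); print(o['time_s'],o['tool_pos'],o['tool_rot'],o['force'],o['wrist_torque'],o['grip_width'])
E
```

```text
47.0667 [0.60938469 0.33852085 0.1973442 ] [179.80532996  -0.18590158  70.05801916] [ 6.37405563  2.38878604 -3.9732337 ] [ 0.63383734 -1.54030985  0.08327953] 0.013883350378176961
```

>>> drive_tool:
  commands:
    - [0, 0, 0, 0, 0, 5, 0]
    - [0, 0, 0, 0, 0, 5, 0]
    - [0, 0, 0, 0, 0, 5, 0]
    - [0, 0, 0, 0, 0, 5, 0]
    - [0, 0, 0, 0, 0, 5, 0]
    - [0, 0, 0, 0, 0, 5, 0]
    - [0, 0, 0, 0, 0, 5, 0]
    - [0, 0, 0, 0, 0, 3, 0]
    - [0, 0, 0, 0, 0, 1.4, 0]
    - [0, 0, 0, 0, 0, 0, 0]
    - [0, 0, 0, 0, 0, 0, 0]
    - [0, 0, 0, 0, 0, 0, 0]

```text
time_s: 48.07
tool_pos: [0.6103, 0.3377, 0.1974]
tool_rot: [179.9, -0.3, 30.8]
force: [8.6, 1.6, -4.9]
grip_width: 0.014
```

```bash
python3 - <<'E'
from ov import *
log(); o=env.get_obs(); print(o['time_s'],o['tool_pos'],o['tool_rot'],o['force'],o['wrist_torque'],o['grip_width'],o['qpos']); w=cam('wrist','w24')
E
```

```text
48.0667 [0.610285   0.33774409 0.19737898] [179.88197332  -0.31901367  30.84312015] [ 8.59829109  1.63534128 -4.89816466] [ 0.43043403 -1.73194669 -0.02006236] 0.014033864738143132 [-12.6661269   29.2721026  -25.83042137  81.71306789  13.12218833
  71.65666686 -98.84408505]
```

View pics/w24.png

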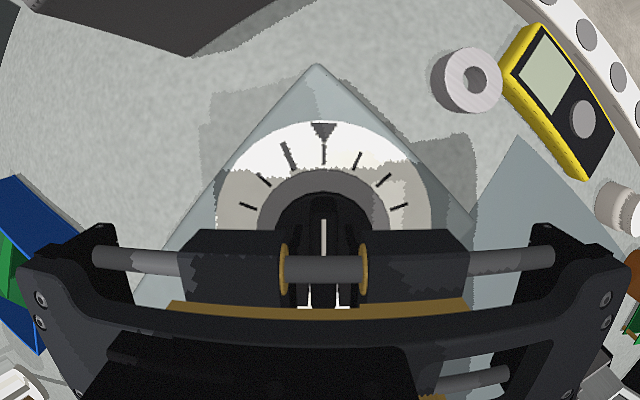

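>>> drive_tool:
  commands:
    - [0, 0, 0, 0, 0, 0, 0.3]
    - [0, 0, 0, 0, 0, 0, 0.6]
    - [0, 0, 0, 0, 0, 0, 0.8]
    - [0, 0, 0, 0, 0, 0, 1]
    - [0, 0, 0, 0, 0, 0, 1]
    - [0, 0, 0, 0, 0, 0, 1]
    - [0, 0, 0, 0, 0, 0, 1]
    - [0, 0, -2, 0, 0, 0, 1]
    - [0, 0, -3, 0, 0, 0, 1]
    - [0, 0, -3, 0, 0, 0, 1]
    - [0, 0, -3, 0, 0, 0, 1]
    - [0, 0, -2.5, 0, 0, 0, 1]
    - [0, 0, 0, 0, 0, 0, 1]
    - [0, 0, 0, 0, 0, 0, 1]

```text
time_s: 49.28
tool_pos: [0.6078, 0.3384, 0.3346]
tool_rot: [180.0, -0.1, 30.9]
force: [0.4, 0.5, -1.2]
grip_width: 0.0861
```

```bash
python3 - <<'E'
from ov import *
log(); o=env.get_obs(); print(o['time_s'],o['tool_pos'],o['tool_rot'],o['qpos']); w=cam('wrist','w25'); crop(w,240,80,400,240,4,'w25c')
E
```

```text
49.2833 [0.60778209 0.33843741 0.33463266] [ 1.79964865e+02 -1.48066779e-01  3.09065427e+01] [-12.99953302  25.34384581 -26.7101052   71.23775544  11.17543259
  85.76502095 -97.35400334]
```

View pics/w25c.png

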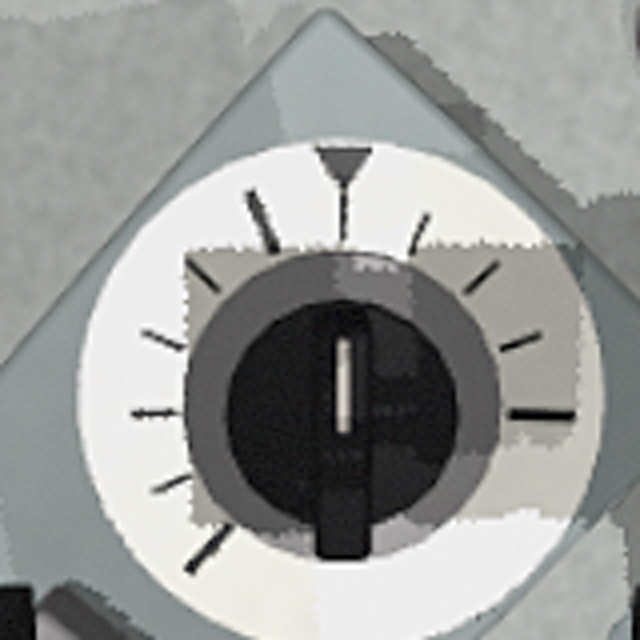

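View pics/w25.png

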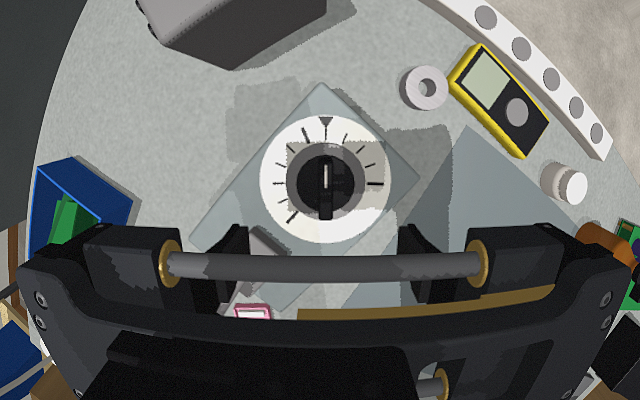

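```bash
python3 - <<'E'
from ov import *
c=load('wrist'); A=np.array
pp=unproj(c,A([(343,342),(344,432),(344,300),(344,520)],float)/4+[240,80]-.375,.154)
for a,b in((0,1),(2,3)):
    d=pp[a]-pp[b]; print('pointer',np.degrees(np.arctan2(d[1],d[0])), 'target',168.2-137.5)
D=A([.6084,.3368]); us=A([np.cos(np.radians(-11.8)),np.sin(np.radians(-11.8))]); O=D-.045*us
loc=lambda x:O+us*x
print(O,loc(-.160),loc(-.116),loc(-.07))
go([(np.r_[loc(-.160),.335],(180,0,78.2)),(np.r_[loc(-.160),.253],(180,0,78.2))],0,vmax=3,rmax=6)
E
```

```text
pointer 31.63240005342642 target 30.69999999999999
pointer 31.02128292187046 target 30.69999999999999
[0.56435097 0.34600232] [0.40773219 0.37872169] [0.45080235 0.36972386] [0.49583025 0.36031705]
[[-1.88,-1.72,-0.03,0,0,-5.9,0],[-1.69,-1.9,-0.03,0,0,-5.9,0],[-1.49,-2.07,-0.03,0,0,-5.9,0],[-1.27,-2.21,-0.03,0,0,-5.9,0],[-1.03,-2.32,-0.03,0,0,-6,0],[-0.78,-2.43,-0.03,0,0,-5.9,0],[-0.54,-2.49,-0.03,0,0.1,-5.9,0],[-0.27,-2.53,-0.03,0,0,-5.9,0],[0,0,2.73,0,0,0,0],[0,0,2.73,0,0,0,0],[0,0,2.74,0,0,0,0]]
11 end [0.4077 0.3788 0.253 ] [180.   -0.   78.2]
q [-12.  11. -38. 100.   7.  72. -63.] err 0.0 marg 25.0 step 4.6
```

>>> drive_tool:
  commands:
    - [-1.88, -1.72, -0.03, 0, 0, -5.9, 0]
    - [-1.69, -1.9, -0.03, 0, 0, -5.9, 0]
    - [-1.49, -2.07, -0.03, 0, 0, -5.9, 0]
    - [-1.27, -2.21, -0.03, 0, 0, -5.9, 0]
    - [-1.03, -2.32, -0.03, 0, 0, -6, 0]
    - [-0.78, -2.43, -0.03, 0, 0, -5.9, 0]
    - [-0.54, -2.49, -0.03, 0, 0, -5.9, 0]
    - [-0.27, -2.53, -0.03, 0, 0, -5.9, 0]
    - [0, 0, 0, 0, 0, 0, 0]
    - [0, 0, 0, 0, 0, 0, 0]
    - [0, 0, 0, 0, 0, 0, 0]
    - [0, 0, 0, 0, 0, 0, 0]
    - [0, 0, 0, 0, 0, 0, 0]
    - [0, 0, 0, 0, 0, 0, 0]

```text
time_s: 50.5
tool_pos: [0.4086, 0.3781, 0.3344]
tool_rot: [-179.9, 0.1, 78.1]
force: [0.7, -0.2, -1.3]
grip_width: 0.0037
```

```bash
python3 - <<'E'
from ov import *
log(); o=env.get_obs(); print(o['time_s'],o['tool_pos'],o['tool_rot'],o['grip_width']); cam('wrist','w26'); s_=cam('scene'); crop(s_,380,60,510,190,4.5,'s26')
E
```

```text
50.5 [0.40859018 0.37814926 0.33436739] [-1.79913441e+02  1.04586167e-01  7.81005285e+01] 0.0036862181465611103
```

View pics/w26.png

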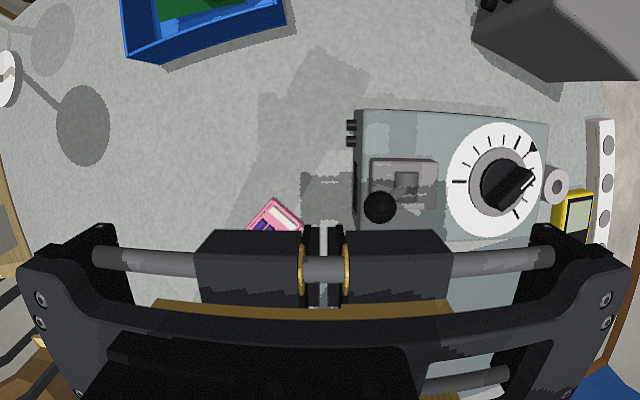

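View pics/s26.png

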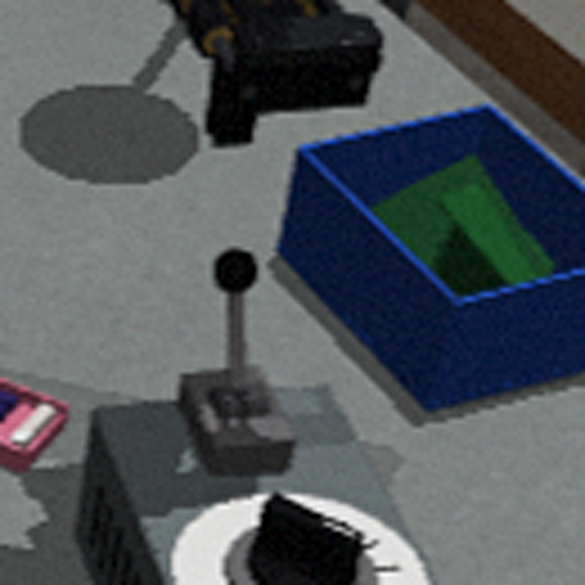

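```bash
python3 - <<'E'
from ov import *
print(unproj(load('wrist'),[[379.5,208]],.202), unproj(load('scene'),[[380+235/4.5,60+271/4.5]],.202))
E
```

```text
[[0.45053702 0.3688817  0.202     ]] [[0.45663721 0.37113629 0.202     ]]
```

>>> drive_tool:
  commands:
    - [0, 0, 2.7, 0, 0, 0, 0]
    - [0, 0, 2.7, 0, 0, 0, 0]
    - [0, 0, 2.7, 0, 0, 0, 0]
    - [0, 0, 0, 0, 0, 0, 0]
    - [0, 0, 0, 0, 0, 0, 0]

```text
time_s: 51.02
tool_pos: [0.4074, 0.3779, 0.253]
tool_rot: [-179.8, 0.2, 78.2]
force: [-0.0, 0.4, 0.4]
grip_width: 0.0003
```

>>> drive_tool:
  commands:
    - [0, 1, 0, 0, 0, 0, 0]
    - [0, 1, 0, 0, 0, 0, 0]
    - [0, 1, 0, 0, 0, 0, 0]
    - [0, 1, 0, 0, 0, 0, 0]
    - [0, 1, 0, 0, 0, 0, 0]
    - [0, 1, 0, 0, 0, 0, 0]
    - [0, 1, 0, 0, 0, 0, 0]
    - [0, 0.5, 0, 0, 0, 0, 0]
    - [0, 0, 0, 0, 0, 0, 0]
    - [0, 0, 0, 0, 0, 0, 0]

```text
time_s: 51.85
tool_pos: [0.4814, 0.3628, 0.2534]
tool_rot: [-179.9, 0.1, 78.2]
force: [-0.8, -0.3, -0.7]
grip_width: 0.0008
```

```bash
python3 - <<'E'
from ov import *
o=env.get_obs(); print(o['time_s'],o['tool_pos'],o['force']); s_=cam('scene'); crop(s_,380,60,510,190,4.5,'s27'); cam('wrist','w27')
E
```

```text
51.85 [0.48138627 0.36280901 0.25335772] [-0.77123046 -0.29126773 -0.74283323]
```

View pics/s27.png

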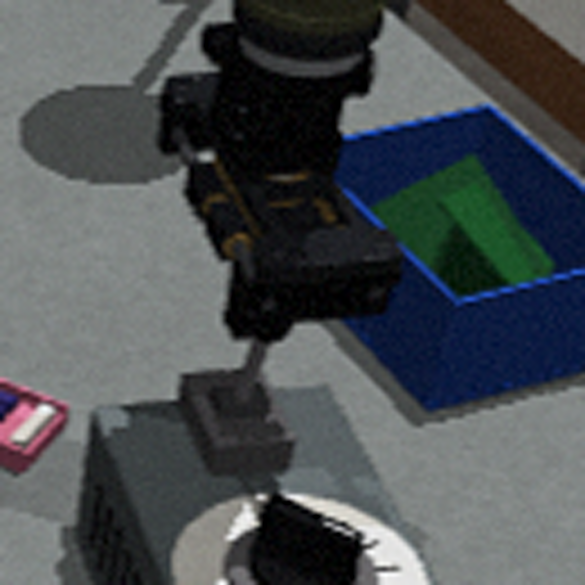

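View pics/w27.png

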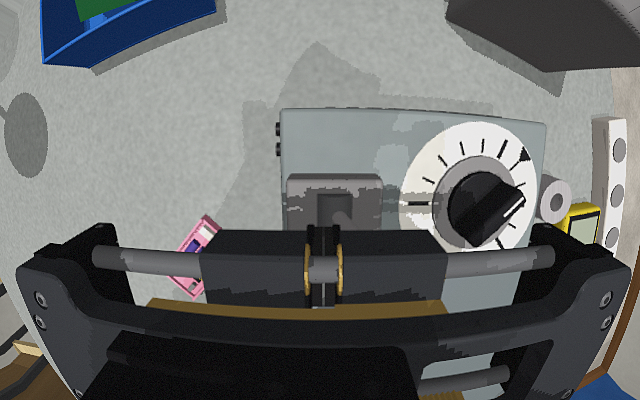

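Lever moving, low force. Continue in small steps until the stop is felt.

>>> drive_tool:
  commands:
    - [0, 0.5, 0, 0, 0, 0, 0]
    - [0, 0.5, 0, 0, 0, 0, 0]
    - [0, 0, 0, 0, 0, 0, 0]
    - [0, 0, 0, 0, 0, 0, 0]

```text
time_s: 52.28
tool_pos: [0.4913, 0.3609, 0.2538]
tool_rot: [-180.0, 0.1, 78.2]
force: [0.9, 0.0, 0.1]
grip_width: 0.0006
```

>>> drive_tool:
  commands:
    - [0, 0.4, 0, 0, 0, 0, 0]
    - [0, 0, 0, 0, 0, 0, 0]
    - [0, 0, 0, 0, 0, 0, 0]

```text
time_s: 52.53
tool_pos: [0.4951, 0.3602, 0.2538]
tool_rot: [-180.0, 0.1, 78.2]
force: [-0.1, 0.4, -0.8]
grip_width: 0.0003
```

>>> drive_tool:
  commands:
    - [0, 0.4, 0, 0, 0, 0, 0]
    - [0, 0, 0, 0, 0, 0, 0]
    - [0, 0, 0, 0, 0, 0, 0]

```text
time_s: 52.78
tool_pos: [0.499, 0.3595, 0.2538]
tool_rot: [-180.0, 0.1, 78.2]
force: [0.1, -0.3, 0.3]
grip_width: 0.0005
```

>>> drive_tool:
  commands:
    - [0, 0.3, 0, 0, 0, 0, 0]
    - [0, 0, 0, 0, 0, 0, 0]
    - [0, 0, 0, 0, 0, 0, 0]

```text
time_s: 53.03
tool_pos: [0.5019, 0.3589, 0.2538]
tool_rot: [-180.0, 0.1, 78.2]
force: [0.3, 0.6, 0.1]
grip_width: 0.0007
```

>>> drive_tool:
  commands:
    - [0, 0.3, 0, 0, 0, 0, 0]
    - [0, 0, 0, 0, 0, 0, 0]
    - [0, 0, 0, 0, 0, 0, 0]

```text
time_s: 53.28
tool_pos: [0.5036, 0.3588, 0.2537]
tool_rot: [-179.9, 0.1, 78.2]
force: [-4.2, 0.5, 0.3]
grip_width: 0.0003
```

```bash
python3 - <<'E'
from ov import *
o=env.get_obs(); print(o['time_s'],o['tool_pos'],o['force'],o['wrist_torque']); s_=cam('scene'); crop(s_,380,60,510,190,4.5,'s28')
E
```

```text
53.2833 [0.50364606 0.35876012 0.25372492] [-4.15374537  0.46044809  0.3116947 ] [ 0.05559578  0.87750001 -0.02075848]
```

View pics/s28.png

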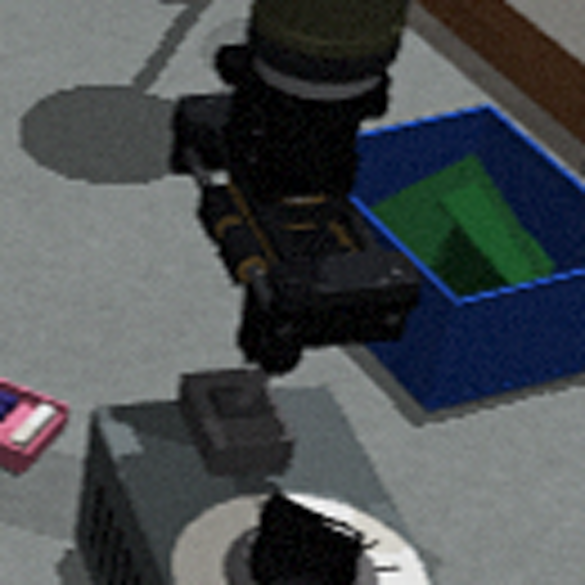

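Force now -4 N: the stop. One firmer nudge, then back off.

>>> drive_tool:
  commands:
    - [0, 0.2, 0, 0, 0, 0, 0]
    - [0, 0.1, 0, 0, 0, 0, 0]
    - [0, 0, 0, 0, 0, 0, 0]
    - [0, 0, 0, 0, 0, 0, 0]

```text
time_s: 53.67
tool_pos: [0.5045, 0.3588, 0.2535]
tool_rot: [-179.6, 0.2, 78.3]
force: [-8.6, -0.0, 2.9]
grip_width: 0.0004
```

>>> drive_tool:
  commands:
    - [0, -1, 0, 0, 0, 0, 0]
    - [0, -2, 0, 0, 0, 0, 0]
    - [0, -3, 0, 0, 0, 0, 0]
    - [0, -3, 0, 0, 0, 0, 0]
    - [0, 0, -3, 0, 0, 0, 0]
    - [0, 0, -3, 0, 0, 0, 0]
    - [0, 0, -3, 0, 0, 0, 0]
    - [0, 0, 0, 0, 0, 0, 0]
    - [0, 0, 0, 0, 0, 0, 0]

```text
time_s: 54.42
tool_pos: [0.4208, 0.3766, 0.3463]
tool_rot: [179.7, -0.1, 78.2]
force: [-0.1, -0.3, -0.7]
grip_width: 0.0005
```

```bash
python3 - <<'E'
from ov import *
log(); o=env.get_obs(); print(o['time_s'],o['tool_pos'],o['force'],o['qpos']); s_=cam('scene','s29'); crop(s_,380,100,510,220,5,'s29c'); w=cam('wrist','w29'); t=cam('top','t29')
E
python3 rackchk.py
```

```text
54.4167 [0.42081616 0.37659746 0.34625994] [-0.12280551 -0.29624781 -0.69684369] [-10.41335933   9.42541309 -38.36149821  89.86150588   6.05558048
  82.51913795 -61.01168568]
top rack xy mean [71.6  0.2] x [65. 78.] y [-28.  28.] 97
top rack xy mean [35.   0.5] x [29. 41.] y [-28.  28.] 98
top rack xy mean [ 1.1 -4.2] x [-5.  7.] y [-32.  24.] 97
scene rack xy mean [-50.3  36.4] x [-67. -33.] y [25. 48.] 60
scene rack xy mean [ 5.7 -5.3] x [-0. 12.] y [-34.  23.] 111
scene rack xy mean [39.2 -1.2] x [33. 46.] y [-29.  28.] 117
scene rack xy mean [75.9 -2.1] x [70. 82.] y [-30.  27.] 115
```

View pics/s29c.png

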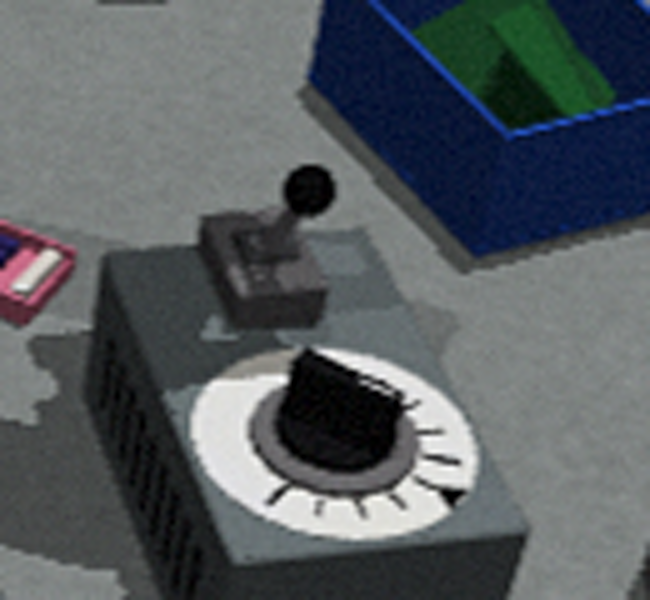

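View pics/w29.png

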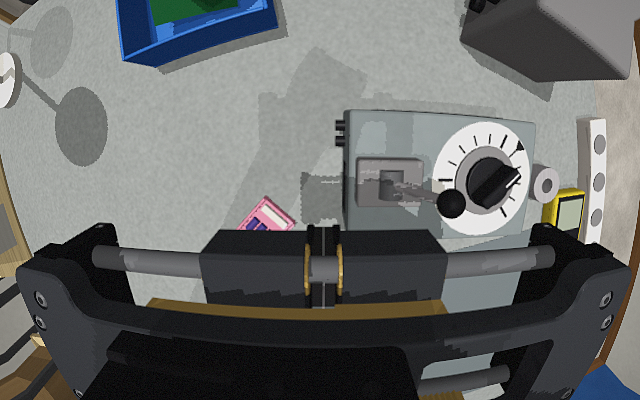

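```bash
python3 - <<'E'
from ov import *
w=load('wrist'); print('ball',unproj(w,[[451,204]],.202),'expected',[.5252,.3542]); s_=load('scene'); print(unproj(s_,[[380+309/5,100+190/5]],.202))
crop(w,420,110,550,250,5,'w29c'); t=load('top'); crop(t,160,60,470,280,2.5,'t29c')
E
```

```text
ball [[0.52594506 0.35319662 0.202     ]] expected [0.5252, 0.3542]
[[0.53130773 0.35561209 0.202     ]]
```

View pics/w29c.png

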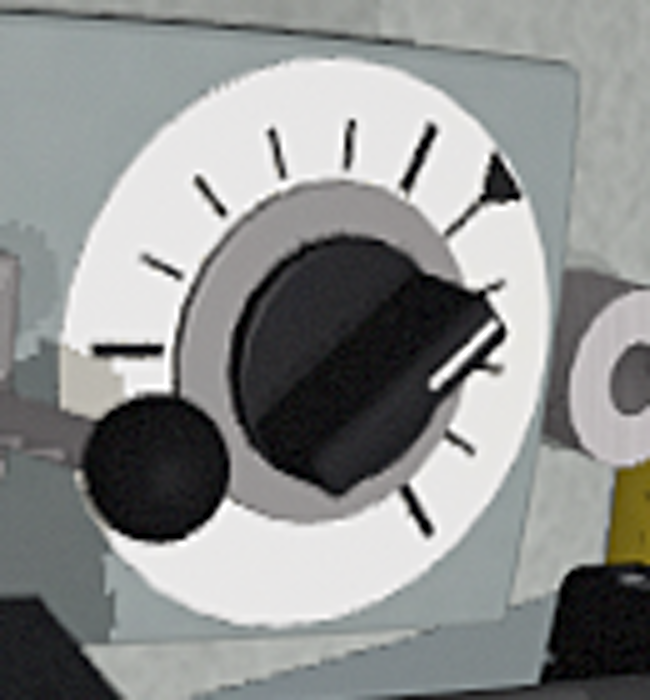

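View pics/t29c.png

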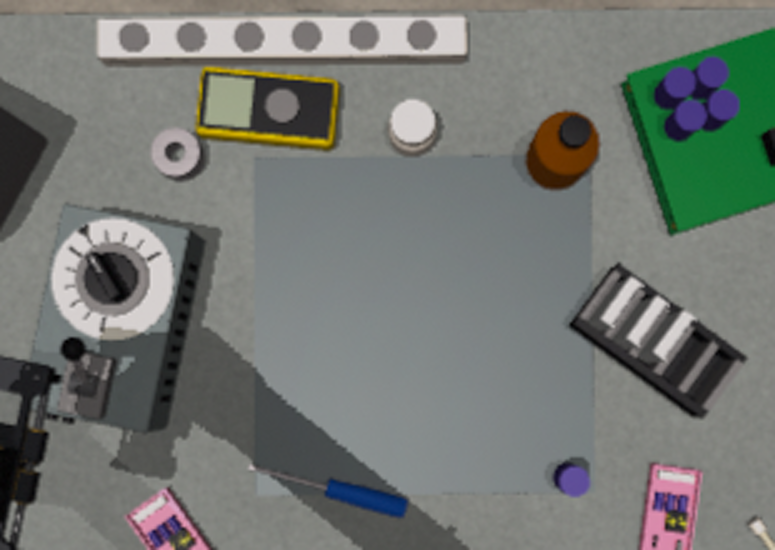

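```bash
python3 - <<'E'
from ov import *
w=load('wrist'); p=unproj(w,np.array([(500,324),(435,386)])/5+[420,110]-.4,.154); d=p[0]-p[1]; print(np.degrees(np.arctan2(d[1],d[0])),'target 30.7')
print(env.get_obs()['time_s'],env.get_obs()['force']); print(env.sign_off())
E
```

```text
29.43555959375192 target 30.7
54.5667 [-0.66255212  0.64644455 -0.08840834]
the job is handed in; nothing more can be done
None
```

The job is done and handed in at 54.6 s of the 210 s allowed, in the order asked. No verdict was reported.

**Dial to zero:** I turned it counter-clockwise into the hard stop. Before the final setting the pointer read 168.2°, against 168.2° for tick 0.

**Modules:** There were only three green modules on the bench; the two pink look-alikes were left alone. Each stands on a short end in its own slot, at +72, +36 and 0 mm along the rack, and each was lowered until the slot floor was felt.
- The two cameras agree that all three tops are at the same height.
- The third module settled about 4 mm along its slot after I let go. Right after its release one picture showed it shifted, probably from the announced knock. All later pictures show it upright and still.

**Dial to 6:** I gripped it and turned it 137.5° clockwise. Wrist pictures put the pointer at 29.4° to 31.6°, against a target of 30.7° (about 1°, or 0.02 rad).

**Switch:** I pushed the lever over to its stop, where the force rose to about 9 N. The wrist camera shows the ball within 2 mm of its fully-over position. The scene camera reads about 6 mm off, which matches its usual offset.

At hand-in the gripper was clear of everything. In the last top picture the bottle, jar and capacitor were still standing.

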